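# Fetch the picture block from behind the stamps

### The arm

A 6-joint arm with a two-finger parallel gripper is mounted at the origin on the work surface. World frame = base frame: x ahead of the robot, y to its left, z up, the work surface at z = 0. Lengths are in m, angles in rad, forces in N, time in s.
With the tool pointing down it reaches from about 0.4 to 0.825 m from the base axis. Payload 7 kg.
Tool frame: the origin (TCP) lies midway between the tips of the shut fingers; the grasp point (between the pads) lies 19 mm behind it; z points along the fingers, x is the direction in which the jaws open and shut, and the axes are right-handed (so a half turn about z gives the same grasp; the last joint's range is limited). The gripper opens to 85 mm and grips with 20 to 120 N. Pads are 22 mm wide; open, the fingers measure 114 mm over their backs; the gripper's body (76 mm by 85 mm) begins 54 mm behind the grasp point. The pads swing forward as they close: fully open they stand 13 mm farther back than shut.
Start: joints at [0.288, 0.359, 0.012, 0, -1.224, -0.288], TCP at [0.675, -0, 0.207] pointing down, gripper open.
Joint ranges: [-3.07, 3.07], [-1.43, 2.12], [-1.02, 1.25], [-3.03, 1.67], [-3.05, -0], [-3.03, 3.03]. Speed limits (rad/s): [2.39, 2.39, 3.01, 3.14, 3.14, 3.14].

### API

Orientations are given as a rotation vector (axis times angle).
In Python, from workcell import ctrl gives the robot as it stands.
- The arm moves only by the tool move_arm, never from a script. Its argument "series" is a list of rows, each an object of numbers: "x", "y", "z": the shift along the tool's x, y, z normalised to -1 to 1, where 1 is 100 mm; "wx", "wy", "wz": the turn, a rotation vector about the tool's x, y, z normalised to -1 to 1, where 1 is pi rad; "hand": the closure, from -1 (fully open) to 1 (shut). A call has 1 to 10 rows; each row is the pose to reach, as a shift and turn from the pose measured when the call began, along the tool's axes at that moment, turning the shorter way round; what a row does not reach only later rows make up. A row lasts 1/10 s, in which the tool goes at most 50 mm and 8.59 degrees, less where a joint would pass 70% of its speed; a pose out of reach is approached as far as the arm can. A call with a number of a shift or a turn outside -1 to 1 is refused whole. A call with a gripper value outside its range is refused whole. The fingers move at their own pace and stop on an object; the grip force is fixed at half the most. Time passes only in rows, so rows that repeat a pose let the fingers close. It gives the time, the measured TCP pose, the force and the opening at its end, in the units of the state.
- ctrl.sense(): the state, without advancing time (a new reading comes with each control period).
- ctrl.capture(name): name is "scene" or "side" or "wrist"; returns the picture (480x640x3 uint8, red, green, blue); there is no depth.
- ctrl.camera_params(name): a dict with "fx", "fy", "cx", "cy" (pixels), "k1" (the pictures are not rectified: a ray, as slopes to the right and down, at radius r is drawn at 1 + k1 r^2 times it, then the intrinsics apply), "world_from_camera" (4x4, takes a point from camera to world coordinates). Camera axes: x right, y down, z forward; pixel columns grow to the right and rows downward; lengths in m; the calibration is good to about 2 mm. A picture is of the moment at which its call begins: read the wrist's pose just before it. camera_params takes no time and is no camera call; for the wrist camera it gives the pose at the moment of the call.
- ctrl.hand_in(): hands the job in, once; it reports no verdict.
The state is a dict: "time": time; "qpos": joint angles; "dq": joint speeds; "tau": joint torques, N m; "tcp_pos": TCP position; "tcp_rot": TCP orientation; "force": force on the tool from outside, world axes, zero at the start; "ft_torque": the same for the moment, N m; "grip_width": finger opening in m.
Only numpy, scipy, OpenCV 4.12 (cv2) and the standard library are available. Lean on these libraries where they do the work, as an engineer would, in place of code of your own. Each camera call takes 0.05 s, during which the arm holds its last target.

### The job

A visitor wants to use the low picture block at the back of the stamp box. First stand the three knob-handled stamps in front of it (tall red, tall blue, short green) on the side tray, and only then set the block picture side up on the open ink pad, centred on the purple ink and with its long side along the pad's long side. Finally put the stamps back upright in the middle of the felts of their own colours, both tall ones before the short one that stands in front of them; do not drop or tip any of the four, and let go of everything.

Things in the scene. Friction and masses are not known exactly. Their poses are not given: they have to be found in the camera images.
- tall_red: Tall stamp with a round red handle, loose, upright, 88 mm high, about 75 g. Square dark wood base 36 x 36 x 16 mm; turned handle on the centre axis, 17 mm thick at 32 mm above the underside, thickest (29 to 30 mm) at 64 to 74 mm, rounded top at 88 mm: grip it at about 68 mm. Origin: centre of the underside; z up. Starts on the red felt in the stamp box.
- tall_blue: Tall stamp with a round blue handle; shape, size and origin as the red one. Starts on the blue felt in the stamp box.
- short_green: Short stamp with a round green knob, loose, upright, 55 mm high, about 80 g. Square dark wood base 46 x 46 x 18 mm; knob on the centre axis, thickest (27 to 29 mm) at 36 to 44 mm above the underside, rounded top at 55 mm: grip it at about 42 mm. Origin: centre of the underside; z up. Starts on the green felt, in front of the tall stamps.
- picture_block: The wanted stamp: low pale wood block, no handle, loose, about 70 g, 42 mm along x, 60 mm along y, 30 mm high, white paper with a dark sprig on top, rubber below. Origin: centre of the underside; z up. Starts on the floor of the stamp box behind the tall stamps (5 to 20 mm from their bases), its y nearly along the box's y, with 35 mm or more behind it to the back wall.
- stamp_box: Open pale wooden stamp box, fixed. Origin: on the table under its main bay; x from the low front lip to the back wall, z up. Inner floor at 8 mm. Main bay inside: x -100 to 110, y -85 to 85 mm. Wall tops: front 22, back 60, sides 45, divider at y = 89 40 mm (walls 8 mm thick). The narrow bay beyond the divider (y 93 to 163) holds three small seals, tops at 70 mm, not part of the job.
- felt_red: Square red felt, 46 x 46 x 2 mm, fixed on the floor of the main bay: the place of the tall red stamp. Origin: centre of its underside, 8 mm above the table; its top is 2 mm higher. The red and blue felts lie side by side at box x = -6 mm, y = -38 and +38 mm; which is on which side varies.
- felt_blue: Square blue felt, same size and origin as the red one: the place of the tall blue stamp.
- felt_green: Square green felt, 58 x 58 x 2 mm, fixed on the floor of the main bay in front of the two others (box x = -68 mm, y from -30 to +30 mm): the place of the short green stamp. Origin: centre of its underside, 8 mm above the table; its top is 2 mm higher.
- side_tray: Side area: dark steel tray with a flat tan liner, fixed, 92 mm along x by 246 mm along y outside, 80 x 234 mm inside, rim 12 mm high; liner top 7 mm above the origin. Origin: centre of the underside, on the table. Empty at the start; three stamps fit in a row along y 75 mm apart.
- ink_pad: Open ink pad, fixed: black case 112 mm along x (long side), 84 mm along y, 14 mm high, with purple ink felt 98 x 70 mm, top 16 mm above the table. Origin: centre of the case's underside, on the table, below the middle of the ink. The lid lies folded flat on the -y side, 9 mm high (hinge pin at y = -44 mm, 12 mm high). The block's y goes along the pad's x, either way round.
Mind the look-alikes: they are no part of the job. Of the things that look like the tall_blue, the largest one is meant.

How it is judged:
By the outcome, as a careful person would: the job done as asked, in the order asked, and still so for the second after the job is handed in, with the robot touching nothing.
It also fails if it takes over 128 s, if anything falls off the work surface, if the arm or the gripper's body presses on something with over 40 N, if the wrist force passes 120 N, or if a joint passes its speed limit or range.

## Working session

There is one attempt and no reset: what is moved stays moved. The work goes in short steps, Python scripts to look and compute and a tool call to move; the robot and the scene stay as the last step left them, time stands still between calls to the robot, and variables do not carry over. Pictures are saved under pics/ and viewed, and the job is handed in when it is done.

Besides the shell and the picture viewer there is one more tool, called after "Call:" as name([rows], argument=value, ...), one row to a line, values as JSON. move_arm: Moves the arm, as the interface text tells. Scaled input: -1 to 1 covers 100 mm each way for a shift and pi rad each way for a turn. Its arguments: {"type":"object","properties":{"series":{"type":"array"}},"required":["series"]}

```bash
mkdir -p pics; ls; python3 - <<'E'
from workcell import ctrl
import cv2
s=ctrl.sense();print(s)
for n in("scene","side","wrist"):
    p=ctrl.camera_params(n);print(n,p)
    cv2.imwrite(f"pics/{n}0.png",ctrl.capture(n)[:,:,::-1])
E
```

```text
pics
{'time': 0.0, 'qpos': array([ 2.88092464e-01,  3.59377902e-01,  1.10629434e-02, -3.41138575e-04,
       -1.22408737e+00, -2.88106062e-01]), 'dq': array([-7.21251964e-04,  6.34362600e-04, -9.50450261e-05,  1.25369218e-03,
       -8.59380846e-04,  2.50206012e-04]), 'tau': array([ 2.55543900e-04, -5.83324420e+01,  2.93422562e+01,  6.93659976e+00,
       -6.00149287e-03, -1.14765509e-06]), 'tcp_pos': array([ 6.74485336e-01, -3.66464696e-05,  2.06272918e-01]), 'tcp_rot': array([-2.03745349e-04, -3.13996169e+00,  2.33594142e-04]), 'force': array([-0.08785618, -0.42646845,  0.57143297]), 'ft_torque': array([ 0.01521249, -0.00539519,  0.09807563]), 'grip_width': 0.08537038371865717}
scene {'fx': 605.8100915937114, 'fy': 605.8100915937114, 'cx': 320.86277176889035, 'cy': 244.98111533632047, 'k1': 0.018517619048161387, 'world_from_camera': array([[-0.33362931,  0.76420004, -0.55198712,  1.02338605],
       [ 0.94270096,  0.27202408, -0.19317816,  0.13969897],
       [ 0.00252704, -0.58480869, -0.81116732,  0.76653608],
       [ 0.        ,  0.        ,  0.        ,  1.        ]])}
side {'fx': 513.3746032270641, 'fy': 513.3746032270641, 'cx': 315.2282145755744, 'cy': 240.42754432461436, 'k1': -0.1037793272354088, 'world_from_camera': array([[-0.98261379, -0.10739368,  0.15144877,  0.41100444],
       [-0.18537429,  0.52216011, -0.83245732,  0.6671651 ],
       [ 0.01032015, -0.84605875, -0.53298975,  0.51467243],
       [ 0.        ,  0.        ,  0.        ,  1.        ]])}
wrist {'fx': 372.38853147648297, 'fy': 372.38853147648297, 'cx': 323.41976022411427, 'cy': 235.53206062917005, 'k1': -0.01365030933719776, 'world_from_camera': array([[-0.99999593,  0.00236129, -0.00160156,  0.67477528],
       [ 0.00180265,  0.95797399,  0.28684943, -0.07196377],
       [ 0.00221159,  0.28684537, -0.95797434,  0.37298878],
       [ 0.        ,  0.        ,  0.        ,  1.        ]])}
```

View pics/scene0.png

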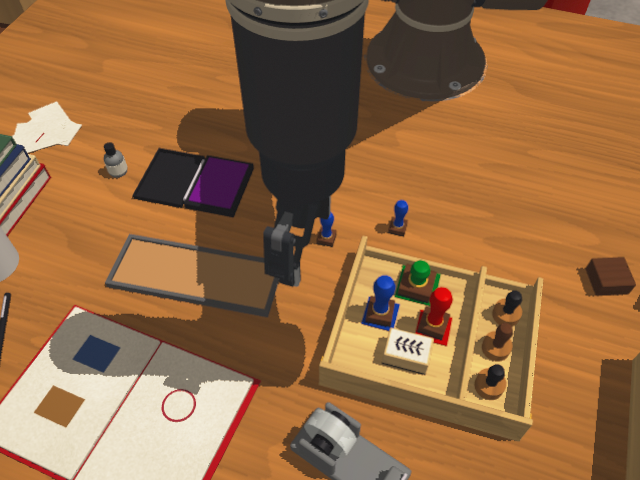

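View pics/side0.png

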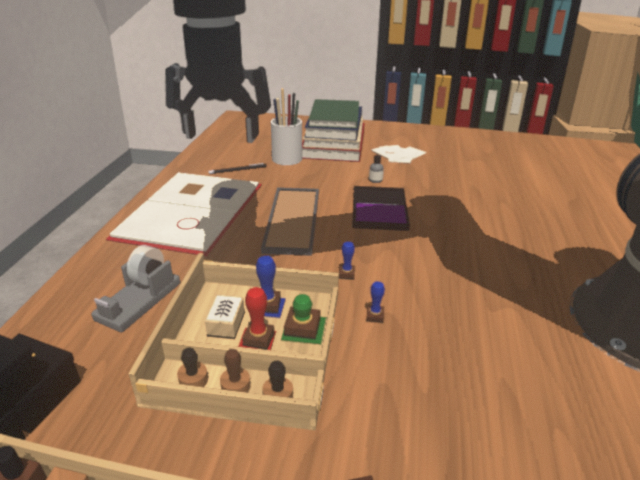

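View pics/wrist0.png

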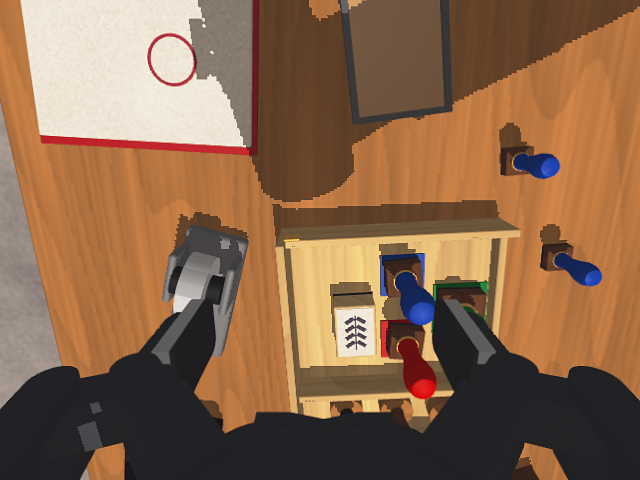

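The scene view shows the box at about (430,340), the tray at (195,275), the pad's purple felt at (220,183), and small blue look-alikes at (328,228) and (400,217). I'll enlarge the crops for measuring.

```bash
python3 - <<'E'
import cv2
a=cv2.imread("pics/scene0.png")
cv2.imwrite("pics/c1.png",cv2.resize(a[230:440,310:550],None,fx=3.3,fy=2.85,interpolation=cv2.INTER_CUBIC)[:600,:800])
c=a[140:320,95:305]; cv2.imwrite("pics/c2.png",cv2.resize(c,None,fx=3.3,fy=3.3,interpolation=cv2.INTER_CUBIC)[:600,:800])
a=cv2.imread("pics/side0.png")
cv2.imwrite("pics/c3.png",cv2.resize(a[235:425,135:345],None,fx=3,fy=3,interpolation=cv2.INTER_CUBIC))
cv2.imwrite("pics/c4.png",cv2.resize(a[170:260,250:420],None,fx=4,fy=4,interpolation=cv2.INTER_CUBIC))
E
```

```text
(no output)
```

View pics/c1.png

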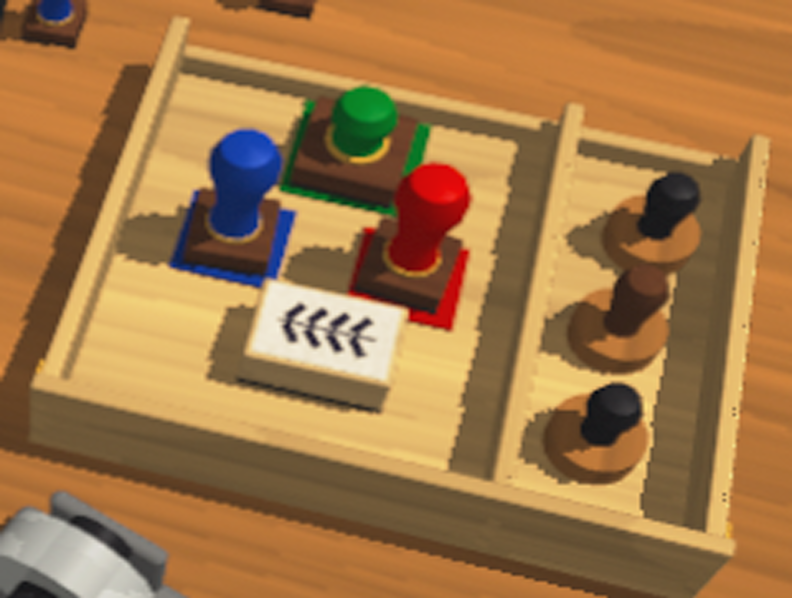

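View pics/c2.png

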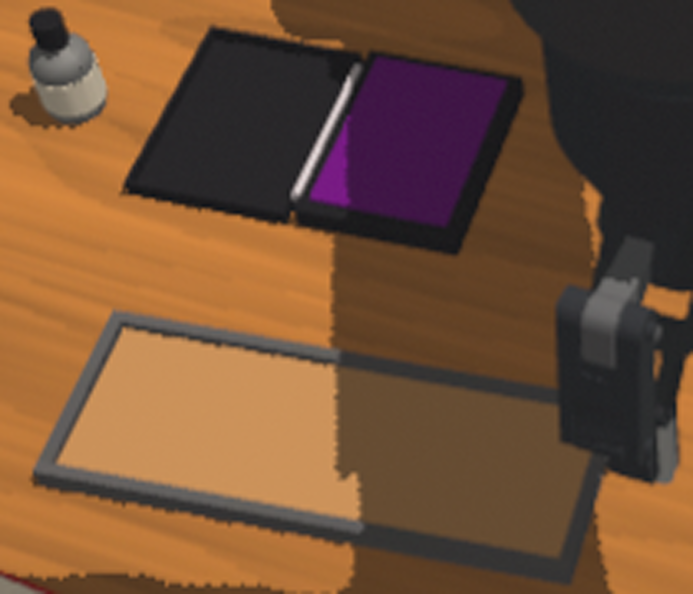

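View pics/c3.png

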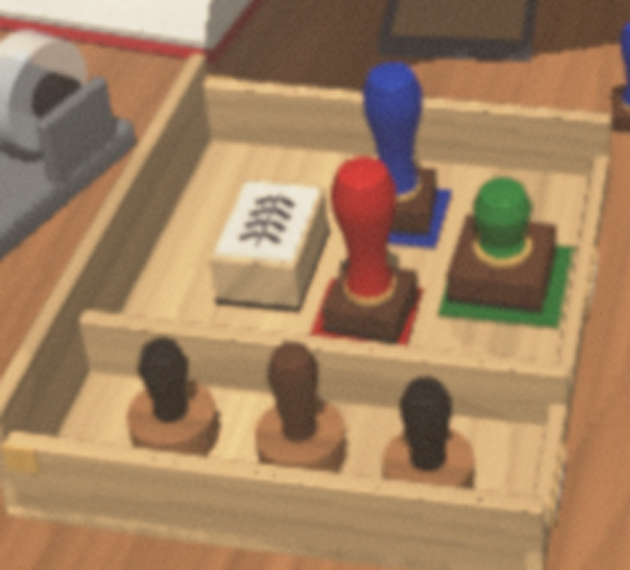

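View pics/c4.png

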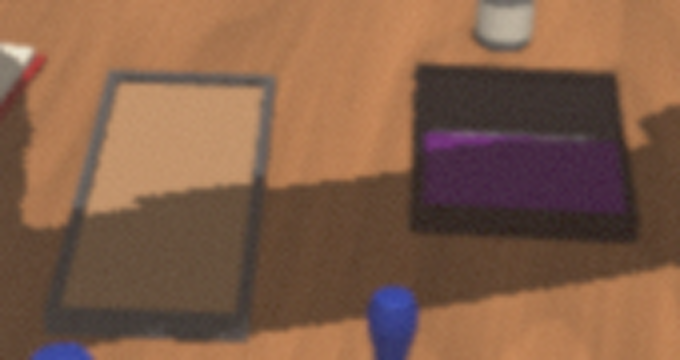

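```bash
cat > h.py <<'E'
import numpy as np, cv2
from scipy.optimize import least_squares
from workcell import ctrl
def cam(n): return ctrl.camera_params(n)
def ray(p,u,v):
    d=np.array([(u-p["cx"])/p["fx"],(v-p["cy"])/p["fy"]]); s=d.copy()
    for _ in range(20): s=d/(1+p["k1"]*(s@s))
    T=p["world_from_camera"]; return T[:3,3],T[:3,:3]@np.r_[s,1]
def atz(p,uv,z):
    o,d=ray(p,*uv); return o+d*(z-o[2])/d[2]
def proj(p,P):
    T=p["world_from_camera"]; q=T[:3,:3].T@(np.asarray(P,float)-T[:3,3]); s=q[:2]/q[2]; s=s*(1+p["k1"]*(s@s))
    return np.array([p["fx"]*s[0]+p["cx"],p["fy"]*s[1]+p["cy"]])
def w(pose,l):
    x,y,a=pose; c,s=np.cos(a),np.sin(a); return np.array([x+c*l[0]-s*l[1],y+s*l[0]+c*l[1],l[2]])
def fit(obs,x0):
    f=lambda q:np.concatenate([proj(p,w(q,l))-uv for p,l,uv in obs])
    r=least_squares(f,x0,loss="soft_l1"); return r.x,np.round(r.fun.reshape(-1,2),1)
E
python3 - <<'E'
from h import *
S=cam("scene");D=cam("side")
c1=lambda x,y:np.array([(x+.5)/3.3+309.5,(y+.5)/2.85+229.5])
c2=lambda x,y:np.array([(x+.5)/3.3+94.5,(y+.5)/3.3+139.5])
c3=lambda x,y:np.array([(x+.5)/3+134.5,(y+.5)/3+234.5])
c4=lambda x,y:np.array([(x+.5)/4+249.5,(y+.5)/4+169.5])
m=lambda *a:np.array(a)/1000
box=[(S,m(118,-93,60),c1(35,380)),(S,m(118,171,60),c1(735,548)),(S,m(-108,-93,45),c1(175,18)),(S,m(-108,171,45),c1(768,138)),
(D,m(118,-93,60),c3(198,56)),(D,m(118,171,60),c3(6,437)),(D,m(-108,-93,45),c3(610,116))]
b,r=fit(box,[.7,.15,0]);print("box",b,r.tolist())
for n,l in [("blue",(-.006,-.038,.010)),("red",(-.006,.038,.01))]: print(n,"felt",w(b,l))
for n,S1,D1,z in [("blue",(245,158),(393,92),.079),("red",(434,198),(363,190),.079),("green",(365,113),(502,208),.050)]:
    print(n,atz(S,c1(*S1),z),atz(D,c3(*D1),z))
tray=[(S,m(-46,-123,12),c2(115,314)),(S,m(46,-123,12),c2(36,474)),(S,m(46,123,12),c2(570,572)),
 (D,m(46,-123,12),c4(112,73)),(D,m(-46,-123,12),c4(272,77)),(D,m(46,123,12),c4(50,322)),(D,m(-46,123,12),c4(243,328))]
t,r=fit(tray,[.6,-.15,0]);print("tray",t,r.tolist())
pad=[(S,m(-49,-35,16),c2(370,56)),(S,m(-49,35,16),c2(508,80)),(S,m(49,35,16),c2(446,226)),(S,m(49,-35,16),c2(310,202)),
(D,m(49,35,16),c4(421,208)),(D,m(-49,35,16),c4(630,213))]
p,r=fit(pad,[.5,-.15,0]);print("pad",p,r.tolist())
blk=[(S,m(-21,-30,38),c1(268,281)),(S,m(-21,30,38),c1(408,309)),(S,m(21,30,38),c1(390,384)),(S,m(21,-30,38),c1(247,348)),
(D,m(-21,-30,38),c3(325,190)),(D,m(21,-30,38),c3(243,181)),(D,m(21,30,38),c3(215,256)),(D,m(-21,30,38),c3(302,268))]
k,r=fit(blk,[.7,.1,0]);print("block",k,r.tolist())
g=[(S,m(-29,-29,10),c1(307,98)),(S,m(-29,29,10),c1(430,125)),(S,m(29,-29,10),c1(281,188)),(S,m(29,29,10),c1(398,212)),(D,m(-29,-29,10),c3(573,248)),(D,m(-29,29,10),c3(560,325)),(D,m(29,29,10),c3(440,314))]
q,r=fit(g,[.6,.1,0]);print("gfelt",q,r.tolist())
E
```

```text
box [0.59320691 0.11774613 0.05541228] [[-0.5, 0.2], [1.1, -0.2], [-0.2, -3.2], [1.3, -3.2], [-2.0, -0.5], [-7.8, -5.8], [1.0, -0.7]]
blue felt [0.58932071 0.07947215 0.01      ]
red felt [0.58511153 0.1553555  0.01      ]
blue [0.58958451 0.07730268 0.079     ] [0.59374077 0.06929903 0.079     ]
red [0.58523591 0.15417157 0.079     ] [0.58662564 0.14645012 0.079     ]
green [0.52865061 0.11593601 0.05      ] [0.53004056 0.11169596 0.05      ]
tray [ 0.61775733 -0.19869735  0.13623952] [[0.2, -1.2], [-0.0, -0.5], [1.1, -0.3], [-2.3, -0.3], [-0.4, -0.0], [-2.7, -1.5], [0.3, -1.1]]
pad [ 0.44727317 -0.2406377   0.13008438] [[1.2, 0.5], [-1.0, -0.4], [0.8, -0.7], [0.2, -0.5], [-0.3, -1.4], [-2.2, -0.7]]
block [0.64105953 0.13046455 0.06023482] [[-0.6, -3.3], [1.0, -2.0], [0.9, -0.4], [-1.0, 0.5], [0.2, -0.9], [0.1, -0.4], [-2.7, 0.9], [-2.6, -0.1]]
gfelt [0.52678048 0.11670561 0.05904903] [[-0.7, -0.8], [0.3, -1.3], [-0.9, -0.6], [3.3, 0.6], [-0.1, -0.7], [-0.3, 0.5], [-1.0, 0.2]]
```

```bash
cat >> h.py <<'E'
from scipy.spatial.transform import Rotation as R
# yaw t: tool x=(-cos t,-sin t,0); tool z down
def Rt(t): return (R.from_euler("z",t)*R.from_rotvec([0,np.pi,0])).as_matrix()
def plan(xyz,t,quiet=False):
    s=ctrl.sense(); R0=R.from_rotvec(s["tcp_rot"]).as_matrix()
    d=R0.T@(np.asarray(xyz)-s["tcp_pos"])/.1; wv=R.from_matrix(R0.T@Rt(t)).as_rotvec()/np.pi
    print("t",round(s["time"],2),"tcp",s["tcp_pos"].round(4),"F",s["force"].round(1),"gw",round(s["grip_width"],4))
    print(" xyz",d.round(3),"w",wv.round(4)); 
def snap(n,name):
    p=cam(n); im=ctrl.capture(n)[:,:,::-1]; cv2.imwrite(f"pics/{name}.png",im); np.save(f"pics/{name}.npy",np.array([p],dtype=object),allow_pickle=True); return p,im
def lp(name): return np.load(f"pics/{name}.npy",allow_pickle=True)[0]
E
python3 -c "
from h import *
plan([.56,.115,.24],-1.514)"
```

```text
t 0.15 tcp [ 6.746e-01 -1.000e-04  2.065e-01] F [ 0.5 -0.1 -0.4] gw 0.0853
 xyz [ 1.147  1.15  -0.334] w [-3.000e-04 -3.000e-04  4.819e-01]
```

Call:
move_arm([
  {"x": 0.9,"y": 0.9,"z": -0.33,"wz": 0.48},
  {"x": 0.9,"y": 0.9,"z": -0.33,"wz": 0.48},
  {"x": 0.9,"y": 0.9,"z": -0.33,"wz": 0.48},
  {"x": 0.9,"y": 0.9,"z": -0.33,"wz": 0.48},
  {"x": 0.9,"y": 0.9,"z": -0.33,"wz": 0.48},
  {"x": 0.9,"y": 0.9,"z": -0.33,"wz": 0.48},
  {"x": 0.9,"y": 0.9,"z": -0.33,"wz": 0.48},
  {"x": 0.9,"y": 0.9,"z": -0.33,"wz": 0.48},
  {"x": 0.9,"y": 0.9,"z": -0.33,"wz": 0.48},
  {"x": 0.9,"y": 0.9,"z": -0.33,"wz": 0.48},
])

```text
invalid input at $.series[0]: expected keys x, y, z, wx, wy, wz, hand
```

```bash
python3 -c "
from h import *
plan([.56,.115,.24],-1.514)
print(ctrl.sense()['qpos'])"
```

```text
t 0.15 tcp [ 6.746e-01 -1.000e-04  2.065e-01] F [ 0.5 -0.1 -0.4] gw 0.0853
 xyz [ 1.147  1.15  -0.334] w [-3.000e-04 -3.000e-04  4.819e-01]
[ 2.88085642e-01  3.59221661e-01  1.12663224e-02 -2.25403087e-04
 -1.22410510e+00 -2.88105181e-01]
```

Call:
move_arm([
  {"x": 0.9,"y": 0.9,"z": -0.33,"wx": 0,"wy": 0,"wz": 0.48,"hand": -1},
  {"x": 0.9,"y": 0.9,"z": -0.33,"wx": 0,"wy": 0,"wz": 0.48,"hand": -1},
  {"x": 0.9,"y": 0.9,"z": -0.33,"wx": 0,"wy": 0,"wz": 0.48,"hand": -1},
  {"x": 0.9,"y": 0.9,"z": -0.33,"wx": 0,"wy": 0,"wz": 0.48,"hand": -1},
  {"x": 0.9,"y": 0.9,"z": -0.33,"wx": 0,"wy": 0,"wz": 0.48,"hand": -1},
  {"x": 0.9,"y": 0.9,"z": -0.33,"wx": 0,"wy": 0,"wz": 0.48,"hand": -1},
  {"x": 0.9,"y": 0.9,"z": -0.33,"wx": 0,"wy": 0,"wz": 0.48,"hand": -1},
  {"x": 0.9,"y": 0.9,"z": -0.33,"wx": 0,"wy": 0,"wz": 0.48,"hand": -1},
  {"x": 0.9,"y": 0.9,"z": -0.33,"wx": 0,"wy": 0,"wz": 0.48,"hand": -1},
  {"x": 0.9,"y": 0.9,"z": -0.33,"wx": 0,"wy": 0,"wz": 0.48,"hand": -1},
])

```text
time: 1.15
tcp_pos: [0.5844, 0.09, 0.2393]
tcp_rot: [-2.144, -2.295, 0.002]
force: [-0.2, -0.5, -0.6]
grip_width: 0.085
```

```bash
python3 -c "
from h import *
plan([.56,.115,.24],-1.514)
print(ctrl.sense()['qpos'])
snap('wrist','w1');snap('scene','s1')"
```

```text
t 1.15 tcp [0.5844 0.09   0.2393] F [-0.2 -0.5 -0.6] gw 0.085
 xyz [ 0.266 -0.227 -0.007] w [-0.0006  0.0001  0.0036]
[ 4.82629282e-01  2.04023863e-01 -1.28025204e-01 -6.40795167e-04
 -1.24049145e+00 -1.98510901e+00]
```

View pics/w1.png

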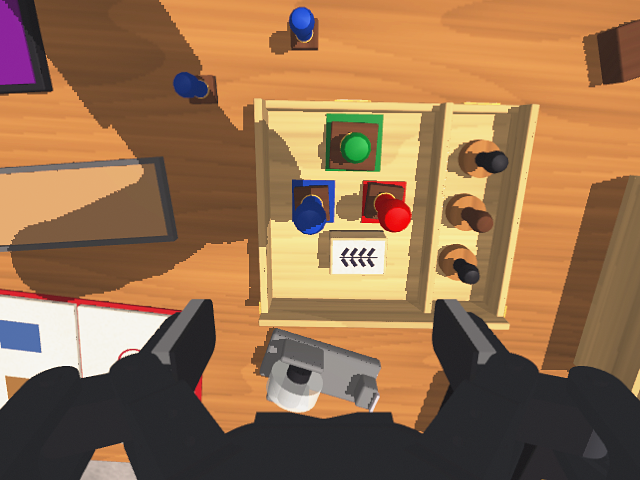

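View pics/s1.png

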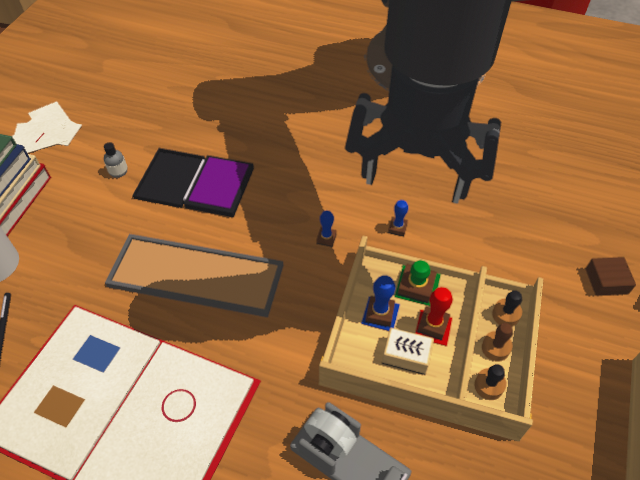

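The wrist view shows the green knob at (356,148), blue at (310,213), red at (394,212) and the block top at (358,257). I'll enlarge the box area.

```bash
python3 - <<'E'
import cv2
a=cv2.imread("pics/w1.png")
cv2.imwrite("pics/c5.png",cv2.resize(a[90:290,260:440],None,fx=3,fy=3,interpolation=cv2.INTER_CUBIC))
E
```

```text
(no output)
```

View pics/c5.png

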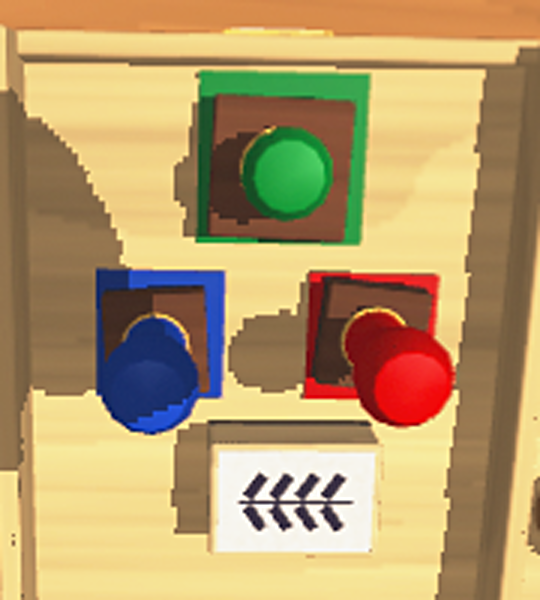

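```bash
python3 - <<'E'
from h import *
W=lp("w1");print(W["world_from_camera"][:3,3])
c=lambda x,y:np.array([(x+.5)/3+259.5,(y+.5)/3+89.5])
m=lambda *a:np.array(a)/1000
def felt(n,h,pts):
    obs=[(W,m(sx*h,sy*h,10),c(*p)) for (sx,sy),p in pts.items()]
    q,r=fit(obs,[.55,.1,0]);print(n,q.round(4),r.tolist())
felt("gf",29,{(-1,-1):(199,71),(-1,1):(370,74),(1,-1):(195,242),(1,1):(361,245)})
felt("bf",23,{(-1,-1):(97,270),(-1,1):(225,270),(1,1):(222,398)})
felt("rf",23,{(-1,-1):(310,271),(-1,1):(440,274),(1,-1):(303,397)})
q,r=fit([(W,m(-21,-30,38),c(211,446)),(W,m(-21,30,38),c(378,446)),(W,m(21,30,38),c(372,552)),(W,m(21,-30,38),c(211,552))],[.6,.1,0]);print("blk",q.round(4),r.tolist())
for n,p,z in [("g",(287,173),.050),("b",(149,388),.080),("r",(405,376),.080)]: print(n,atz(W,c(*p),z).round(4))
# base tops
q,r=fit([(W,m(-23,-23,28),c(216,94)),(W,m(-23,23,28),c(356,100)),(W,m(23,-23,28),c(208,232)),(W,m(23,23,28),c(347,241))],[.5,.1,0]);print("gbase",q.round(4),r.tolist())
q,r=fit([(W,m(-18,-18,26),c(100,289)),(W,m(-18,18,26),c(206,286))],[.5,.1,0]);print("bbase",q.round(4),r.tolist())
q,r=fit([(W,m(-18,-18,26),c(331,276)),(W,m(-18,18,26),c(433,292))],[.5,.1,0]);print("rbase",q.round(4),r.tolist())
# box
cc=np.array
b,r=fit([(W,m(-108,-93,45),cc([255,99])),(W,m(-108,171,45),cc([539,104])),(W,m(118,171,60),cc([508,328])),(W,m(118,-93,60),cc([260,325]))],[.6,.1,0]);print("box",b,r.tolist())
for l in [(-.006,-.038,0),(-.006,.038,0)]:print(w(b,l))
E
```

```text
[0.51182119 0.08615126 0.40604873]
gf [0.5274 0.1182 0.0498] [[-0.1, -0.3], [0.1, -0.3], [0.2, 0.4], [-0.2, 0.3]]
bf [0.5912 0.0802 0.0511] [[-0.4, -0.2], [0.2, 0.5], [0.2, -0.3]]
rf [0.5869 0.1558 0.042 ] [[0.0, -0.0], [-0.1, 0.1], [0.1, -0.1]]
blk [0.6413 0.1303 0.0645] [[-1.2, -1.1], [1.3, -1.0], [1.3, 1.4], [-1.4, 1.3]]
g [0.5297 0.1171 0.05  ]
b [0.5937 0.0788 0.08  ]
r [0.5849 0.1552 0.08  ]
gbase [0.5294 0.1172 0.0221] [[-0.1, -0.6], [0.4, -0.4], [0.2, 1.1], [-0.5, 0.2]]
bbase [0.5899 0.0787 0.0946] [[0.1, -0.0], [-0.1, 0.0]]
rbase [ 0.5835  0.1533 -0.0882] [[-0.2, -0.0], [0.2, 0.0]]
box [0.59561769 0.11885335 0.05037908] [[-1.8, -0.8], [1.5, -0.4], [1.7, 2.0], [-1.3, 1.7]]
[0.5915389  0.08059942 0.        ]
[0.58771171 0.156503   0.        ]
```

```bash
python3 -c "
from h import *
plan([.591,.078,.13],-1.519)"
```

```text
t 1.25 tcp [0.5845 0.0899 0.2393] F [-0.2  0.4 -0.1] gw 0.0852
 xyz [-0.124  0.059  1.093] w [-0.0006  0.      0.0064]
```

Call:
move_arm([
  {"x": -0.12,"y": 0.06,"z": 0.3,"wx": 0,"wy": 0,"wz": 0.006,"hand": -0.2},
  {"x": -0.12,"y": 0.06,"z": 0.6,"wx": 0,"wy": 0,"wz": 0.006,"hand": -0.2},
  {"x": -0.12,"y": 0.06,"z": 0.9,"wx": 0,"wy": 0,"wz": 0.006,"hand": -0.2},
  {"x": -0.12,"y": 0.06,"z": 1.0,"wx": 0,"wy": 0,"wz": 0.006,"hand": -0.2},
  {"x": -0.12,"y": 0.06,"z": 1.0,"wx": 0,"wy": 0,"wz": 0.006,"hand": -0.2},
])

```text
time: 1.75
tcp_pos: [0.5903, 0.078, 0.138]
tcp_rot: [-2.157, -2.281, 0.007]
force: [-0.6, 0.9, -0.3]
grip_width: 0.0514
```

```bash
python3 -c "
from h import *
plan([.591,.078,.057],-1.519)
snap('wrist','w2')
snap('side','d2')"
```

```text
t 1.75 tcp [0.5903 0.078  0.138 ] F [-0.6  0.9 -0.3] gw 0.0514
 xyz [0.001 0.011 0.81 ] w [-0.0015  0.0004  0.0013]
```

View pics/w2.png

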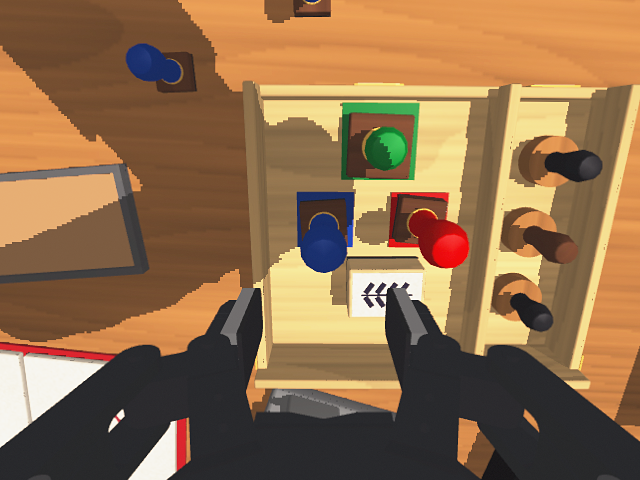

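View pics/d2.png

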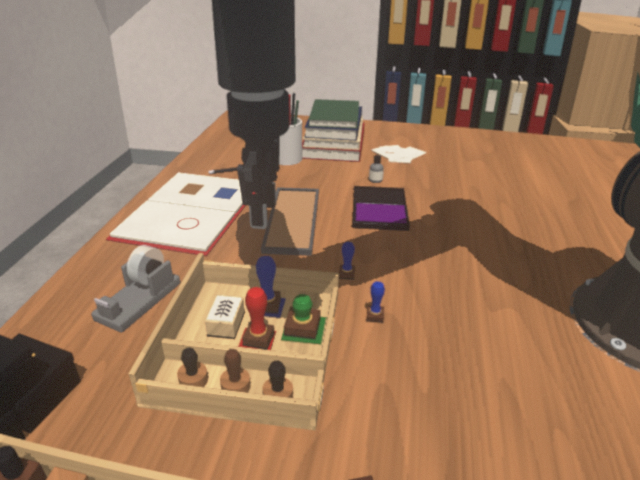

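Seen from the lower height, blue's head is at (324,249), red's at (443,244) and green's at (386,149).

```bash
python3 -c "
from h import *
W=lp('w2')
for n,p,z in [('g',(386,149),.050),('b',(324,249),.080),('r',(443,244),.080)]: print(n,atz(W,p,z).round(4))
plan([.592,.078,.057],-1.519)"
```

```text
g [0.5304 0.1175 0.05  ]
b [0.593  0.0794 0.08  ]
r [0.5856 0.1546 0.08  ]
t 1.85 tcp [0.592  0.0786 0.1406] F [-0.2 -0.2  0.5] gw 0.0508
 xyz [-0.006  0.     0.836] w [-0.0001  0.0001  0.0011]
```

Call:
move_arm([
  {"x": 0,"y": 0.005,"z": 0.25,"wx": 0,"wy": 0,"wz": 0.001,"hand": -0.2},
  {"x": 0,"y": 0.005,"z": 0.5,"wx": 0,"wy": 0,"wz": 0.001,"hand": -0.2},
  {"x": 0,"y": 0.005,"z": 0.7,"wx": 0,"wy": 0,"wz": 0.001,"hand": -0.2},
  {"x": 0,"y": 0.005,"z": 0.84,"wx": 0,"wy": 0,"wz": 0.001,"hand": -0.2},
  {"x": 0,"y": 0.005,"z": 0.84,"wx": 0,"wy": 0,"wz": 0.001,"hand": -0.2},
  {"x": 0,"y": 0.005,"z": 0.84,"wx": 0,"wy": 0,"wz": 0.001,"hand": -0.2},
])

```text
time: 2.45
tcp_pos: [0.5933, 0.0789, 0.0577]
tcp_rot: [2.162, 2.279, 0.001]
force: [1.1, 0.5, 0.9]
grip_width: 0.051
```

```bash
python3 -c "
from h import *
plan([.592,.078,.057],-1.519)
snap('scene','s2')"; python3 -c "
import cv2
a=cv2.imread('pics/s2.png')[130:390,250:550]
cv2.imwrite('pics/s2c.png',cv2.resize(a,None,fx=2.3,fy=2.3))"
```

```text
t 2.45 tcp [0.5933 0.0789 0.0577] F [1.1 0.5 0.9] gw 0.051
 xyz [-0.008 -0.014  0.007] w [0.0003 0.     0.0003]
```

View pics/s2c.png

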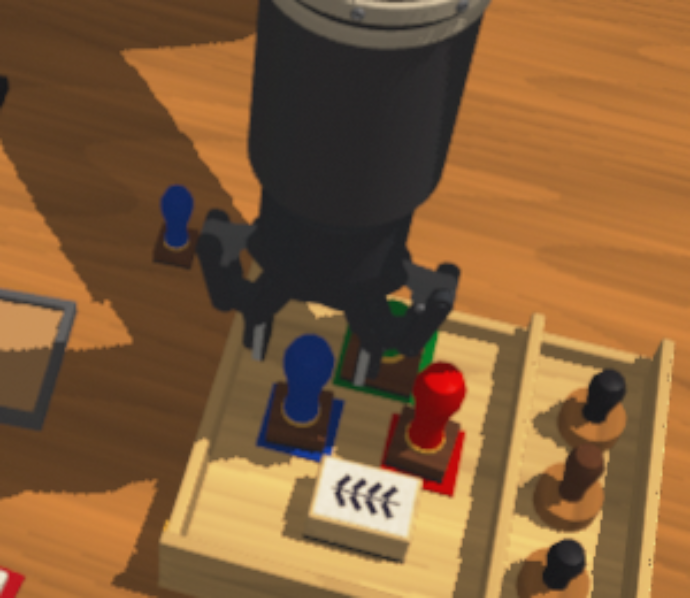

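```bash
python3 -c "
from h import *
S=cam('scene')
for z in (.058,.077): print((proj(S,[.5933,.0789,z])-[250,130])*2.3)"
```

```text
[305.74054096 381.43704697]
[308.54073879 364.50831161]
```

Call:
move_arm([
  {"x": 0,"y": 0,"z": 0,"wx": 0,"wy": 0,"wz": 0,"hand": 0.5},
  {"x": 0,"y": 0,"z": 0,"wx": 0,"wy": 0,"wz": 0,"hand": 1},
  {"x": 0,"y": 0,"z": 0,"wx": 0,"wy": 0,"wz": 0,"hand": 1},
  {"x": 0,"y": 0,"z": 0,"wx": 0,"wy": 0,"wz": 0,"hand": 1},
  {"x": 0,"y": 0,"z": 0,"wx": 0,"wy": 0,"wz": 0,"hand": 1},
  {"x": 0,"y": 0,"z": 0,"wx": 0,"wy": 0,"wz": 0,"hand": 1},
])

```text
time: 3.1
tcp_pos: [0.5948, 0.0792, 0.0599]
tcp_rot: [2.16, 2.278, 0.006]
force: [-0.7, -0.1, 6.2]
grip_width: 0.0249
```

```bash
python3 -c "
from h import *
plan([.593,.079,.158],-1.519)
W,im=snap('wrist','w3')"
```

```text
t 3.1 tcp [0.5948 0.0792 0.0599] F [-0.7 -0.1  6.2] gw 0.0249
 xyz [-0.    -0.013 -0.981] w [ 0.0015 -0.0002  0.0004]
```

View pics/w3.png

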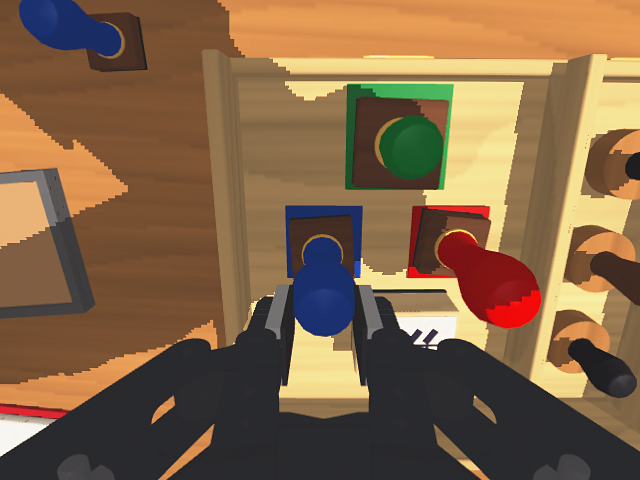

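```bash
python3 -c "
from h import *
W=lp('w3')
for z in (.06,.079,.085): 
  for dx in (-.011,0,.011): print(z,dx,proj(W,[.5948+dx,.0792,z]).round(0))
snap('side','d3')
for p in [(324,297)]: print(atz(W,p,.08))
import cv2
a=cv2.imread('pics/d3.png')[150:340,180:380]
cv2.imwrite('pics/d3c.png',cv2.resize(a,None,fx=3,fy=3))
a=cv2.imread('pics/w3.png')[220:420,220:420]
cv2.imwrite('pics/w3c.png',cv2.resize(a,None,fx=3,fy=3))
"
```

```text
0.06 -0.011 [323. 260.]
0.06 0 [321. 282.]
0.06 0.011 [320. 302.]
0.079 -0.011 [322. 276.]
0.079 0 [321. 299.]
0.079 0.011 [320. 322.]
0.085 -0.011 [322. 282.]
0.085 0 [321. 306.]
0.085 0.011 [320. 329.]
[0.59313146 0.08033231 0.08      ]
```

View pics/d3c.png

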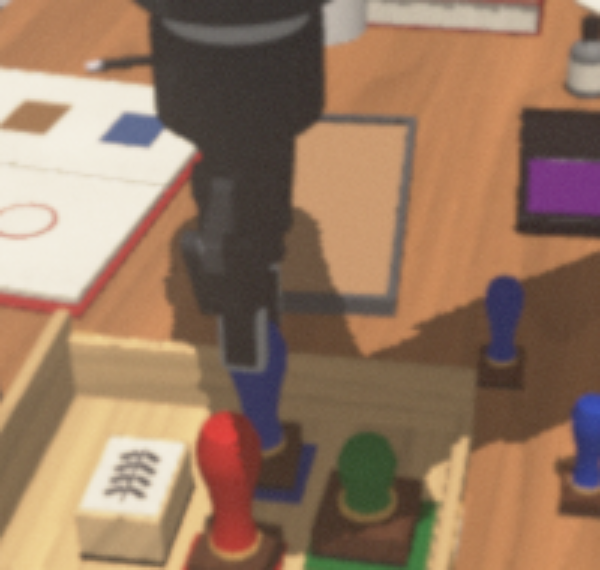

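View pics/w3c.png

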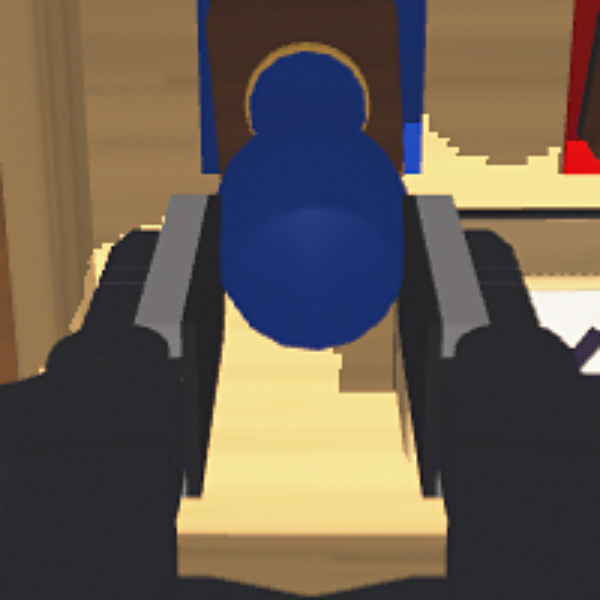

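Grip width is 25 mm where 29 to 30 mm was expected, with an upward force, so the pads sit above the thickest band. I'll reopen and regrip lower.

Call:
move_arm([
  {"x": 0,"y": 0,"z": 0,"wx": 0,"wy": 0,"wz": 0,"hand": 0},
  {"x": 0,"y": 0,"z": 0,"wx": 0,"wy": 0,"wz": 0,"hand": -0.2},
  {"x": 0,"y": 0,"z": 0,"wx": 0,"wy": 0,"wz": 0,"hand": -0.2},
  {"x": 0,"y": -0.015,"z": 0.05,"wx": 0,"wy": 0,"wz": 0,"hand": -0.2},
  {"x": 0,"y": -0.015,"z": 0.09,"wx": 0,"wy": 0,"wz": 0,"hand": -0.2},
  {"x": 0,"y": -0.015,"z": 0.09,"wx": 0,"wy": 0,"wz": 0,"hand": -0.2},
  {"x": 0,"y": -0.015,"z": 0.09,"wx": 0,"wy": 0,"wz": 0,"hand": -0.2},
])

```text
time: 3.9
tcp_pos: [0.5932, 0.079, 0.0505]
tcp_rot: [2.16, 2.278, 0.005]
force: [1.1, 0.8, -0.3]
grip_width: 0.0512
```

```bash
python3 -c "
from h import *
plan([.593,.079,.051],-1.519)
W,im=snap('wrist','w4')"
```

```text
t 3.9 tcp [0.5932 0.079  0.0505] F [ 1.1  0.8 -0.3] gw 0.0512
 xyz [-0.    -0.002 -0.005] w [ 0.0013 -0.0001  0.0005]
```

View pics/w4.png

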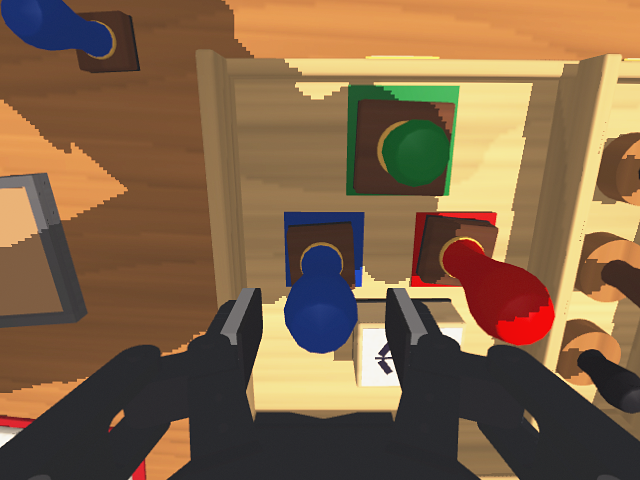

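The stamp is still upright, with its head at (321,315). Closing again.

Call:
move_arm([
  {"x": 0,"y": 0,"z": 0,"wx": 0,"wy": 0,"wz": 0,"hand": 0.3},
  {"x": 0,"y": 0,"z": 0,"wx": 0,"wy": 0,"wz": 0,"hand": 0.6},
  {"x": 0,"y": 0,"z": 0,"wx": 0,"wy": 0,"wz": 0,"hand": 1},
  {"x": 0,"y": 0,"z": 0,"wx": 0,"wy": 0,"wz": 0,"hand": 1},
  {"x": 0,"y": 0,"z": 0,"wx": 0,"wy": 0,"wz": 0,"hand": 1},
  {"x": 0,"y": 0,"z": 0,"wx": 0,"wy": 0,"wz": 0,"hand": 1},
])

```text
time: 4.55
tcp_pos: [0.5936, 0.079, 0.0511]
tcp_rot: [2.159, 2.278, 0.006]
force: [-0.9, -2.4, 5.4]
grip_width: 0.0266
```

```bash
python3 -c "
from h import *
W,im=snap('wrist','w5')
plan([.593,.079,.051],-1.519)
import cv2
cv2.imwrite('pics/w5c.png',cv2.resize(im[200:400,220:420],None,fx=2.5,fy=2.5))
"
```

```text
t 4.6 tcp [0.5936 0.079  0.0512] F [-0.8 -1.7  4.9] gw 0.0271
 xyz [ 0.    -0.006  0.002] w [ 0.0016 -0.0001  0.0005]
```

View pics/w5c.png

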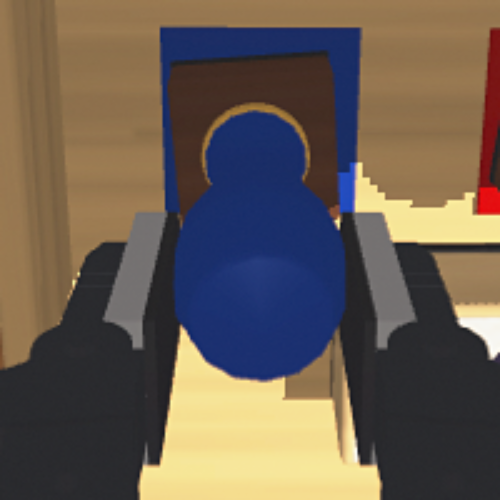

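Call:
move_arm([
  {"x": 0,"y": 0,"z": -0.05,"wx": 0,"wy": 0,"wz": 0,"hand": 1},
  {"x": 0,"y": 0,"z": -0.1,"wx": 0,"wy": 0,"wz": 0,"hand": 1},
  {"x": 0,"y": 0,"z": -0.15,"wx": 0,"wy": 0,"wz": 0,"hand": 1},
  {"x": 0,"y": 0,"z": -0.2,"wx": 0,"wy": 0,"wz": 0,"hand": 1},
  {"x": 0,"y": 0,"z": -0.2,"wx": 0,"wy": 0,"wz": 0,"hand": 1},
  {"x": 0,"y": 0,"z": -0.2,"wx": 0,"wy": 0,"wz": 0,"hand": 1},
])

```text
time: 5.2
tcp_pos: [0.5935, 0.0791, 0.0713]
tcp_rot: [2.159, 2.278, 0.007]
force: [0.1, -0.3, -1.2]
grip_width: 0.0266
```

```bash
python3 -c "
from h import *
plan([.593,.079,.151],-1.519)
snap('wrist','w6')
W,im=snap('side','d6')
import cv2
cv2.imwrite('pics/d6c.png',cv2.resize(im[150:340,180:380],None,fx=3,fy=3))
"
```

```text
t 5.2 tcp [0.5935 0.0791 0.0713] F [ 0.1 -0.3 -1.2] gw 0.0266
 xyz [-0.    -0.001 -0.797] w [ 0.0016 -0.0002  0.0005]
```

View pics/d6c.png

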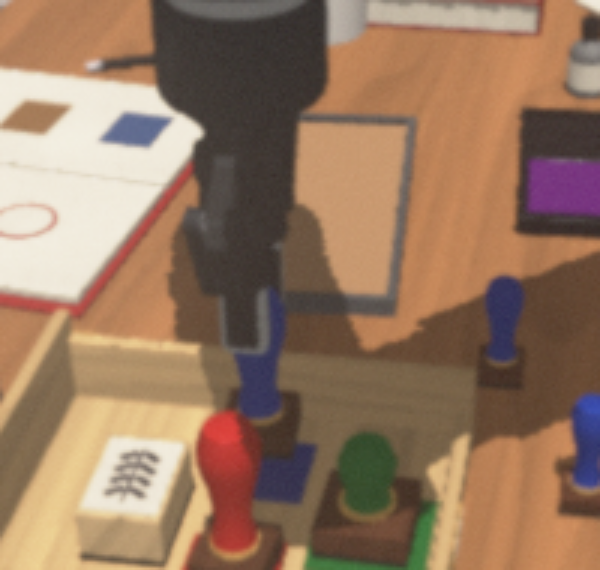

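View pics/w6.png

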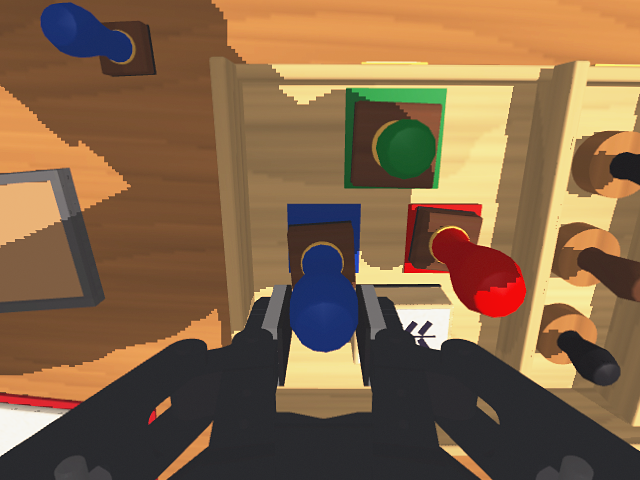

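Blue is held upright and has left its felt. Carrying it up and across to the tray's far slot.

Call:
move_arm([
  {"x": 0,"y": 0,"z": -0.3,"wx": 0,"wy": 0,"wz": 0,"hand": 1},
  {"x": 0,"y": 0,"z": -0.6,"wx": 0,"wy": 0,"wz": 0,"hand": 1},
  {"x": 0,"y": 0,"z": -0.9,"wx": 0,"wy": 0,"wz": 0,"hand": 1},
  {"x": -0.3,"y": 0,"z": -1,"wx": 0,"wy": 0,"wz": 0,"hand": 1},
  {"x": -0.6,"y": 0.05,"z": -1,"wx": 0,"wy": 0,"wz": 0,"hand": 1},
  {"x": -1,"y": 0.1,"z": -1,"wx": 0,"wy": 0,"wz": 0,"hand": 1},
])

```text
time: 5.9
tcp_pos: [0.6084, -0.0204, 0.1715]
tcp_rot: [2.157, 2.279, 0.008]
force: [1.2, 0.8, -0.8]
grip_width: 0.0266
```

Call:
move_arm([
  {"x": -0.3,"y": 0,"z": 0,"wx": 0,"wy": 0,"wz": 0,"hand": 1},
  {"x": -0.6,"y": 0.1,"z": 0,"wx": 0,"wy": 0,"wz": 0,"hand": 1},
  {"x": -1,"y": 0.1,"z": 0,"wx": 0,"wy": 0,"wz": 0,"hand": 1},
  {"x": -1,"y": 0.1,"z": 0,"wx": 0,"wy": 0,"wz": 0,"hand": 1},
])

```text
time: 6.3
tcp_pos: [0.6236, -0.1235, 0.1707]
tcp_rot: [2.161, 2.276, 0.005]
force: [-0.5, 0.1, -0.9]
grip_width: 0.0268
```

```bash
python3 -c "
from h import *
plan([.628,-.273,.12],-1.519)
snap('wrist','w7')
"
```

```text
t 6.3 tcp [ 0.6236 -0.1235  0.1707] F [-0.5  0.1 -0.9] gw 0.0268
 xyz [-1.495 -0.035  0.506] w [ 0.0014 -0.0001 -0.    ]
```

View pics/w7.png

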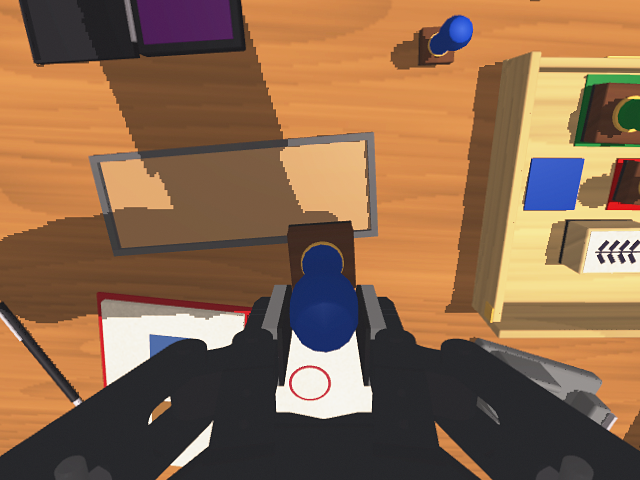

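The tray is fully visible with corners at (90,157), (373,133), (377,235) and (113,255). The blue felt is empty at about (554,184).

```bash
python3 -c "
from h import *
W=lp('w7');m=lambda *a:np.array(a)/1000
q,r=fit([(W,m(-46,-123,12),[90,157]),(W,m(-46,123,12),[373,133]),(W,m(46,123,12),[377,235]),(W,m(46,-123,12),[113,255])],[.62,-.2,.1]);print(q,r.tolist())
for k in (-.075,0,.075): print(w(q,(0,k,0)))
# felt blue check
q,r=fit([(W,m(-23,-23,10),[530,157]),(W,m(-23,23,10),[584,158]),(W,m(23,23,10),[576,210]),(W,m(23,-23,10),[524,209])],[.6,.1,0]);print('bf',q,r.tolist())
"
```

```text
[ 0.61699063 -0.19980179  0.12891785] [[-2.4, -0.8], [0.4, -0.7], [0.5, 1.4], [0.2, 1.3]]
[ 0.62663271 -0.27417941  0.        ]
[ 0.61699063 -0.19980179  0.        ]
[ 0.60734856 -0.12542417  0.        ]
bf [0.591211   0.07985621 0.05810518] [[1.6, 0.7], [0.1, -0.5], [-1.7, -0.8], [-0.1, 0.5]]
```

Call:
move_arm([
  {"x": -0.3,"y": 0,"z": 0,"wx": 0,"wy": 0,"wz": 0,"hand": 1},
  {"x": -0.7,"y": -0.02,"z": 0.1,"wx": 0,"wy": 0,"wz": 0,"hand": 1},
  {"x": -1,"y": -0.04,"z": 0.2,"wx": 0,"wy": 0,"wz": 0,"hand": 1},
  {"x": -1,"y": -0.04,"z": 0.2,"wx": 0,"wy": 0,"wz": 0,"hand": 1},
])

```text
time: 6.75
tcp_pos: [0.6234, -0.2241, 0.1483]
tcp_rot: [-2.166, -2.275, -0.003]
force: [-0.4, 1.1, -1.4]
grip_width: 0.0269
```

```bash
python3 -c "
from h import *
plan([.6265,-.274,.07],-1.519)"
```

```text
t 6.75 tcp [ 0.6234 -0.2241  0.1483] F [-0.4  1.1 -1.4] gw 0.0269
 xyz [-0.501  0.006  0.782] w [ 0.0004 -0.0005 -0.0008]
```

Call:
move_arm([
  {"x": -0.3,"y": 0,"z": 0.1,"wx": 0,"wy": 0,"wz": 0,"hand": 1},
  {"x": -0.5,"y": 0.006,"z": 0.4,"wx": 0,"wy": 0,"wz": 0,"hand": 1},
  {"x": -0.5,"y": 0.006,"z": 0.65,"wx": 0,"wy": 0,"wz": 0,"hand": 1},
  {"x": -0.5,"y": 0.006,"z": 0.8,"wx": 0,"wy": 0,"wz": 0,"hand": 1},
  {"x": -0.5,"y": 0.006,"z": 0.85,"wx": 0,"wy": 0,"wz": 0,"hand": 1},
  {"x": -0.5,"y": 0.006,"z": 0.85,"wx": 0,"wy": 0,"wz": 0,"hand": 1},
])

```text
time: 7.35
tcp_pos: [0.6267, -0.273, 0.0631]
tcp_rot: [-2.164, -2.276, -0.002]
force: [-0.3, -0.1, -0.5]
grip_width: 0.0267
```

```bash
python3 -c "
from h import *
plan([.6265,-.274,.0485],-1.519)
W,im=snap('side','d8')
import cv2
cv2.imwrite('pics/d8c.png',cv2.resize(im[130:270,220:400],None,fx=3.5,fy=3.5))"
```

```text
t 7.35 tcp [ 0.6267 -0.273   0.0631] F [-0.3 -0.1 -0.5] gw 0.0267
 xyz [-0.01  -0.002  0.146] w [ 0.0001 -0.0005 -0.0004]
```

View pics/d8c.png

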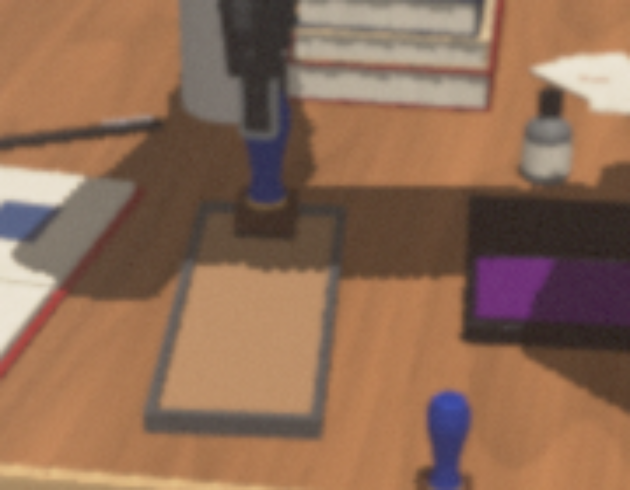

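Call:
move_arm([
  {"x": 0,"y": 0,"z": 0.05,"wx": 0,"wy": 0,"wz": 0,"hand": 1},
  {"x": 0,"y": 0,"z": 0.1,"wx": 0,"wy": 0,"wz": 0,"hand": 1},
  {"x": 0,"y": 0,"z": 0.13,"wx": 0,"wy": 0,"wz": 0,"hand": 1},
  {"x": 0,"y": 0,"z": 0.145,"wx": 0,"wy": 0,"wz": 0,"hand": 1},
  {"x": 0,"y": 0,"z": 0.15,"wx": 0,"wy": 0,"wz": 0,"hand": 1},
  {"x": 0,"y": 0,"z": 0.15,"wx": 0,"wy": 0,"wz": 0,"hand": 1},
])

```text
time: 8.0
tcp_pos: [0.6273, -0.2733, 0.0491]
tcp_rot: [2.164, 2.276, 0.003]
force: [-1.0, 0.9, -0.5]
grip_width: 0.0266
```

Call:
move_arm([
  {"x": 0,"y": 0,"z": 0.01,"wx": 0,"wy": 0,"wz": 0,"hand": 1},
  {"x": 0,"y": 0,"z": 0.015,"wx": 0,"wy": 0,"wz": 0,"hand": 1},
  {"x": 0,"y": 0,"z": 0.02,"wx": 0,"wy": 0,"wz": 0,"hand": 1},
  {"x": 0,"y": 0,"z": 0.02,"wx": 0,"wy": 0,"wz": 0,"hand": 1},
])

```text
time: 8.4
tcp_pos: [0.6279, -0.2736, 0.0482]
tcp_rot: [2.163, 2.276, 0.004]
force: [-1.7, 0.1, 4.5]
grip_width: 0.0266
```

Contact at +4.5 N. Releasing by a modest opening, then straight up.

Call:
move_arm([
  {"x": 0,"y": 0,"z": 0,"wx": 0,"wy": 0,"wz": 0,"hand": 0.4},
  {"x": 0,"y": 0,"z": 0,"wx": 0,"wy": 0,"wz": 0,"hand": 0},
  {"x": 0,"y": 0,"z": 0,"wx": 0,"wy": 0,"wz": 0,"hand": -0.2},
  {"x": 0,"y": 0,"z": 0,"wx": 0,"wy": 0,"wz": 0,"hand": -0.2},
  {"x": 0,"y": 0,"z": -0.2,"wx": 0,"wy": 0,"wz": 0,"hand": -0.2},
  {"x": 0,"y": 0,"z": -0.5,"wx": 0,"wy": 0,"wz": 0,"hand": -0.2},
  {"x": 0,"y": 0,"z": -0.8,"wx": 0,"wy": 0,"wz": 0,"hand": -0.2},
  {"x": 0.1,"y": 0,"z": -1,"wx": 0,"wy": 0,"wz": 0,"hand": -0.2},
  {"x": 0.4,"y": 0,"z": -1,"wx": 0,"wy": 0,"wz": 0,"hand": -0.2},
  {"x": 0.7,"y": 0,"z": -1,"wx": 0,"wy": 0,"wz": 0,"hand": -0.2},
])

```text
time: 9.4
tcp_pos: [0.6242, -0.2035, 0.1489]
tcp_rot: [2.164, 2.273, 0.005]
force: [1.4, 0.1, -0.7]
grip_width: 0.0516
```

```bash
python3 -c "
from h import *
plan([.5855,.155,.15],-1.519)
W,im=snap('side','d9')
import cv2
cv2.imwrite('pics/d9c.png',cv2.resize(im[130:270,220:400],None,fx=3.5,fy=3.5))"
```

```text
t 9.4 tcp [ 0.6242 -0.2035  0.1489] F [ 1.4  0.1 -0.7] gw 0.0516
 xyz [ 3.599 -0.209 -0.011] w [ 0.0015 -0.     -0.0008]
```

View pics/d9c.png

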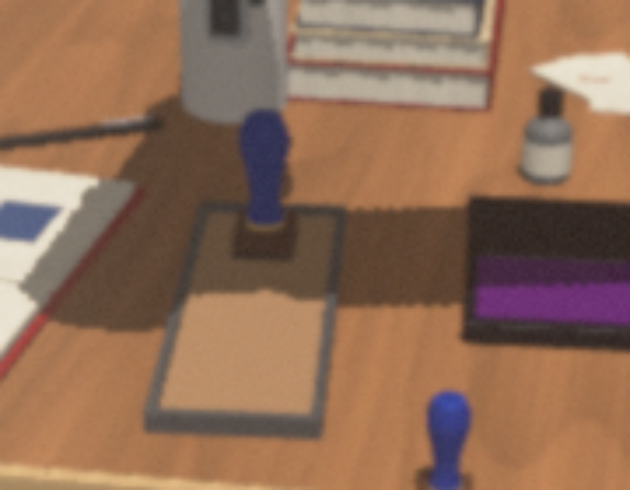

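Blue stands upright in the tray at (265,190) of the crop. Now red: 360 mm toward +y.

Call:
move_arm([
  {"x": 0.4,"y": 0,"z": 0,"wx": 0,"wy": 0,"wz": 0,"hand": -0.2},
  {"x": 0.8,"y": -0.05,"z": 0,"wx": 0,"wy": 0,"wz": 0,"hand": -0.2},
  {"x": 1,"y": -0.05,"z": 0,"wx": 0,"wy": 0,"wz": 0,"hand": -0.2},
])

```text
time: 9.75
tcp_pos: [0.613, -0.0974, 0.1488]
tcp_rot: [2.161, 2.278, 0.007]
force: [1.3, -0.7, -0.9]
grip_width: 0.0513
```

Call:
move_arm([
  {"x": 0.4,"y": 0,"z": 0,"wx": 0,"wy": 0,"wz": 0,"hand": -0.2},
  {"x": 0.8,"y": -0.05,"z": 0,"wx": 0,"wy": 0,"wz": 0,"hand": -0.2},
  {"x": 1,"y": -0.05,"z": 0,"wx": 0,"wy": 0,"wz": 0,"hand": -0.2},
])

```text
time: 10.05
tcp_pos: [0.6022, 0.0047, 0.149]
tcp_rot: [2.159, 2.28, 0.007]
force: [0.5, 0.6, 0.3]
grip_width: 0.0514
```

Call:
move_arm([
  {"x": 0.4,"y": 0,"z": 0,"wx": 0,"wy": 0,"wz": 0,"hand": -0.2},
  {"x": 0.8,"y": -0.05,"z": 0,"wx": 0,"wy": 0,"wz": 0,"hand": -0.2},
  {"x": 1,"y": -0.05,"z": 0,"wx": 0,"wy": 0,"wz": 0,"hand": -0.2},
])

```text
time: 10.35
tcp_pos: [0.5911, 0.1069, 0.1493]
tcp_rot: [2.158, 2.282, 0.008]
force: [0.5, -0.8, -0.5]
grip_width: 0.0512
```

```bash
python3 -c "
from h import *
plan([.5855,.155,.14],-1.519)"
```

```text
t 10.35 tcp [0.5911 0.1069 0.1493] F [ 0.5 -0.8 -0.5] gw 0.0512
 xyz [ 0.483 -0.03   0.094] w [ 0.0014 -0.0008  0.0013]
```

Call:
move_arm([
  {"x": 0.3,"y": -0.03,"z": 0,"wx": 0.0015,"wy": 0,"wz": 0.001,"hand": -0.2},
  {"x": 0.48,"y": -0.03,"z": 0.09,"wx": 0.0015,"wy": 0,"wz": 0.001,"hand": -0.2},
  {"x": 0.48,"y": -0.03,"z": 0.09,"wx": 0.0015,"wy": 0,"wz": 0.001,"hand": -0.2},
  {"x": 0.48,"y": -0.03,"z": 0.09,"wx": 0.0015,"wy": 0,"wz": 0.001,"hand": -0.2},
])

```text
time: 10.75
tcp_pos: [0.5851, 0.1546, 0.1397]
tcp_rot: [-2.159, -2.279, -0.0]
force: [-0.3, -0.6, -0.7]
grip_width: 0.051
```

```bash
python3 -c "
from h import *
plan([.5855,.155,.051],-1.519)
snap('wrist','w10')"
```

```text
t 10.75 tcp [0.5851 0.1546 0.1397] F [-0.3 -0.6 -0.7] gw 0.051
 xyz [0.003 0.006 0.887] w [-0.0005 -0.0006  0.0006]
```

View pics/w10.png

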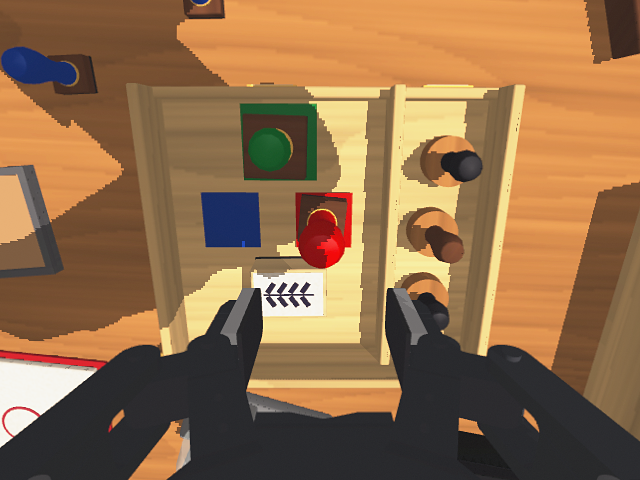

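Call:
move_arm([
  {"x": 0,"y": 0.005,"z": 0.25,"wx": 0,"wy": 0,"wz": 0,"hand": -0.2},
  {"x": 0,"y": 0.005,"z": 0.5,"wx": 0,"wy": 0,"wz": 0,"hand": -0.2},
  {"x": 0,"y": 0.005,"z": 0.7,"wx": 0,"wy": 0,"wz": 0,"hand": -0.2},
  {"x": 0,"y": 0.005,"z": 0.88,"wx": 0,"wy": 0,"wz": 0,"hand": -0.2},
  {"x": 0,"y": 0.005,"z": 0.88,"wx": 0,"wy": 0,"wz": 0,"hand": -0.2},
  {"x": 0,"y": 0.005,"z": 0.88,"wx": 0,"wy": 0,"wz": 0,"hand": -0.2},
])

```text
time: 11.4
tcp_pos: [0.5861, 0.1535, 0.0523]
tcp_rot: [-2.162, -2.277, -0.0]
force: [0.2, 0.2, 0.6]
grip_width: 0.051
```

```bash
python3 -c "
from h import *
W,im=snap('wrist','w11')
print(atz(W,(321,245),.08), atz(lp('w10'),(321,245),.08))
plan([.5855,.155,.051],-1.519)
import cv2
cv2.imwrite('pics/w11c.png',im[180:400,180:480])"
```

```text
[0.55854774 0.15212172 0.08      ] [0.58596155 0.15419258 0.08      ]
t 11.45 tcp [0.5865 0.1539 0.053 ] F [ 0.4 -0.1  0.7] gw 0.0512
 xyz [ 0.011 -0.01   0.02 ] w [ 0.     -0.0007  0.0002]
```

View pics/w11c.png

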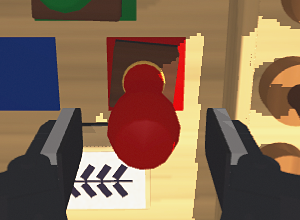

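Red's head is centred between the fingers. Closing and lifting.

Call:
move_arm([
  {"x": 0,"y": 0,"z": 0.01,"wx": 0,"wy": 0,"wz": 0,"hand": 0.3},
  {"x": 0,"y": 0,"z": 0.02,"wx": 0,"wy": 0,"wz": 0,"hand": 0.6},
  {"x": 0,"y": 0,"z": 0.02,"wx": 0,"wy": 0,"wz": 0,"hand": 1},
  {"x": 0,"y": 0,"z": 0.02,"wx": 0,"wy": 0,"wz": 0,"hand": 1},
  {"x": 0,"y": 0,"z": 0.02,"wx": 0,"wy": 0,"wz": 0,"hand": 1},
  {"x": 0,"y": 0,"z": 0.02,"wx": 0,"wy": 0,"wz": 0,"hand": 1},
])

```text
time: 12.05
tcp_pos: [0.5877, 0.1541, 0.0532]
tcp_rot: [2.162, 2.279, 0.007]
force: [-1.5, -2.3, 8.4]
grip_width: 0.0267
```

Call:
move_arm([
  {"x": 0,"y": 0,"z": -0.05,"wx": 0,"wy": 0,"wz": 0,"hand": 1},
  {"x": 0,"y": 0,"z": -0.15,"wx": 0,"wy": 0,"wz": 0,"hand": 1},
  {"x": 0,"y": 0,"z": -0.25,"wx": 0,"wy": 0,"wz": 0,"hand": 1},
  {"x": 0,"y": 0,"z": -0.4,"wx": 0,"wy": 0,"wz": 0,"hand": 1},
  {"x": 0,"y": 0,"z": -0.6,"wx": 0,"wy": 0,"wz": 0,"hand": 1},
  {"x": 0,"y": 0,"z": -0.8,"wx": 0,"wy": 0,"wz": 0,"hand": 1},
  {"x": 0,"y": 0,"z": -1,"wx": 0,"wy": 0,"wz": 0,"hand": 1},
])

```text
time: 12.75
tcp_pos: [0.5874, 0.1539, 0.1548]
tcp_rot: [2.162, 2.279, 0.007]
force: [1.3, -0.0, -0.8]
grip_width: 0.0267
```

```bash
python3 -c "
from h import *
W,im=snap('wrist','w12')
plan([.617,-.2,.17],-1.519)"
```

```text
t 12.8 tcp [0.5893 0.1545 0.1586] F [2.5 0.2 3. ] gw 0.0267
 xyz [-3.554  0.088 -0.129] w [ 0.0027 -0.0014  0.0006]
```

View pics/w12.png

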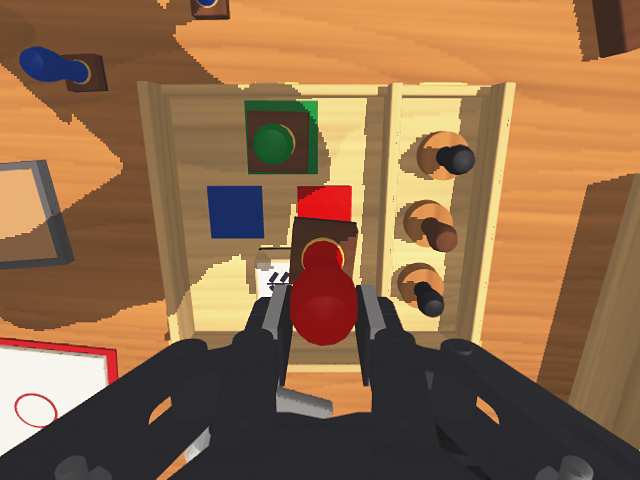

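Red is held (width 26.7 mm, base below). Carrying it to the tray's middle slot.

Call:
move_arm([
  {"x": -0.3,"y": 0,"z": -0.1,"wx": 0,"wy": 0,"wz": 0,"hand": 1},
  {"x": -0.7,"y": 0.02,"z": -0.1,"wx": 0,"wy": 0,"wz": 0,"hand": 1},
  {"x": -1,"y": 0.03,"z": -0.1,"wx": 0,"wy": 0,"wz": 0,"hand": 1},
])

```text
time: 13.1
tcp_pos: [0.5978, 0.0536, 0.1695]
tcp_rot: [2.158, 2.279, 0.017]
force: [0.9, 0.1, -2.3]
grip_width: 0.0265
```

Call:
move_arm([
  {"x": -0.4,"y": 0,"z": 0,"wx": 0,"wy": 0,"wz": 0,"hand": 1},
  {"x": -0.8,"y": 0.02,"z": 0,"wx": 0,"wy": 0,"wz": 0,"hand": 1},
  {"x": -1,"y": 0.03,"z": 0,"wx": 0,"wy": 0,"wz": 0,"hand": 1},
])

```text
time: 13.4
tcp_pos: [0.6061, -0.0487, 0.1696]
tcp_rot: [2.159, 2.277, 0.017]
force: [0.2, 0.1, -0.8]
grip_width: 0.0266
```

Call:
move_arm([
  {"x": -0.4,"y": 0,"z": 0,"wx": 0,"wy": 0,"wz": 0,"hand": 1},
  {"x": -0.8,"y": 0.02,"z": 0,"wx": 0,"wy": 0,"wz": 0,"hand": 1},
  {"x": -1,"y": 0.03,"z": 0,"wx": 0,"wy": 0,"wz": 0,"hand": 1},
])

```text
time: 13.7
tcp_pos: [0.6143, -0.151, 0.1697]
tcp_rot: [2.161, 2.275, 0.017]
force: [-0.8, -0.0, -1.8]
grip_width: 0.0268
```

```bash
python3 -c "
from h import *
plan([.617,-.2,.08],-1.519)"
```

```text
t 13.7 tcp [ 0.6143 -0.151   0.1697] F [-0.8 -0.  -1.8] gw 0.0268
 xyz [-0.495 -0.008  0.895] w [ 0.0035 -0.0015 -0.0001]
```

Call:
move_arm([
  {"x": -0.3,"y": 0,"z": 0,"wx": 0.0035,"wy": -0.0015,"wz": 0,"hand": 1},
  {"x": -0.49,"y": -0.008,"z": 0.2,"wx": 0.0035,"wy": -0.0015,"wz": 0,"hand": 1},
  {"x": -0.49,"y": -0.008,"z": 0.5,"wx": 0.0035,"wy": -0.0015,"wz": 0,"hand": 1},
  {"x": -0.49,"y": -0.008,"z": 0.8,"wx": 0.0035,"wy": -0.0015,"wz": 0,"hand": 1},
  {"x": -0.49,"y": -0.008,"z": 1.0,"wx": 0.0035,"wy": -0.0015,"wz": 0,"hand": 1},
  {"x": -0.49,"y": -0.008,"z": 1.0,"wx": 0.0035,"wy": -0.0015,"wz": 0,"hand": 1},
  {"x": -0.49,"y": -0.008,"z": 1.0,"wx": 0.0035,"wy": -0.0015,"wz": 0,"hand": 1},
])

```text
time: 14.4
tcp_pos: [0.6174, -0.1996, 0.0701]
tcp_rot: [2.163, 2.278, -0.001]
force: [0.3, -0.8, -0.9]
grip_width: 0.0263
```

```bash
python3 -c "
from h import *
plan([.617,-.2,.05],-1.519)"
```

```text
t 14.4 tcp [ 0.6174 -0.1996  0.0701] F [ 0.3 -0.8 -0.9] gw 0.0263
 xyz [-0.004 -0.004  0.201] w [-0.      0.0001 -0.    ]
```

Call:
move_arm([
  {"x": 0,"y": 0,"z": 0.07,"wx": 0,"wy": 0,"wz": 0,"hand": 1},
  {"x": 0,"y": 0,"z": 0.13,"wx": 0,"wy": 0,"wz": 0,"hand": 1},
  {"x": 0,"y": 0,"z": 0.17,"wx": 0,"wy": 0,"wz": 0,"hand": 1},
  {"x": 0,"y": 0,"z": 0.19,"wx": 0,"wy": 0,"wz": 0,"hand": 1},
  {"x": 0,"y": 0,"z": 0.2,"wx": 0,"wy": 0,"wz": 0,"hand": 1},
  {"x": 0,"y": 0,"z": 0.2,"wx": 0,"wy": 0,"wz": 0,"hand": 1},
])

```text
time: 15.0
tcp_pos: [0.6175, -0.1996, 0.0504]
tcp_rot: [2.163, 2.278, -0.0]
force: [-0.9, -0.4, -0.3]
grip_width: 0.0268
```

Call:
move_arm([
  {"x": 0,"y": 0,"z": 0.01,"wx": 0,"wy": 0,"wz": 0,"hand": 1},
  {"x": 0,"y": 0,"z": 0.01,"wx": 0,"wy": 0,"wz": 0,"hand": 1},
])

```text
time: 15.2
tcp_pos: [0.6179, -0.1998, 0.0503]
tcp_rot: [2.162, 2.278, 0.0]
force: [-2.3, 0.2, 4.8]
grip_width: 0.0267
```

Contact. Releasing and rising.

Call:
move_arm([
  {"x": 0,"y": 0,"z": 0,"wx": 0,"wy": 0,"wz": 0,"hand": 0.4},
  {"x": 0,"y": 0,"z": 0,"wx": 0,"wy": 0,"wz": 0,"hand": 0},
  {"x": 0,"y": 0,"z": 0,"wx": 0,"wy": 0,"wz": 0,"hand": -0.2},
  {"x": 0,"y": 0,"z": 0,"wx": 0,"wy": 0,"wz": 0,"hand": -0.2},
  {"x": 0,"y": 0,"z": -0.2,"wx": 0,"wy": 0,"wz": 0,"hand": -0.2},
  {"x": 0,"y": 0,"z": -0.5,"wx": 0,"wy": 0,"wz": 0,"hand": -0.2},
  {"x": 0,"y": 0,"z": -0.8,"wx": 0,"wy": 0,"wz": 0,"hand": -0.2},
  {"x": 0.1,"y": 0,"z": -1,"wx": 0,"wy": 0,"wz": 0,"hand": -0.2},
  {"x": 0.4,"y": -0.1,"z": -1,"wx": 0,"wy": 0,"wz": 0,"hand": -0.2},
  {"x": 0.7,"y": -0.2,"z": -1,"wx": 0,"wy": 0,"wz": 0,"hand": -0.2},
])

```text
time: 16.2
tcp_pos: [0.5943, -0.1305, 0.1508]
tcp_rot: [2.163, 2.275, 0.002]
force: [-0.2, -0.1, -0.1]
grip_width: 0.0513
```

```bash
python3 -c "
from h import *
plan([.53,.1175,.15],-1.519)
W,im=snap('side','d13')
import cv2
cv2.imwrite('pics/d13c.png',cv2.resize(im[130:270,220:400],None,fx=3.5,fy=3.5))"
```

```text
t 16.2 tcp [ 0.5943 -0.1305  0.1508] F [-0.2 -0.1 -0.1] gw 0.0513
 xyz [ 2.509 -0.517  0.005] w [ 0.0009  0.0003 -0.0003]
```

View pics/d13c.png

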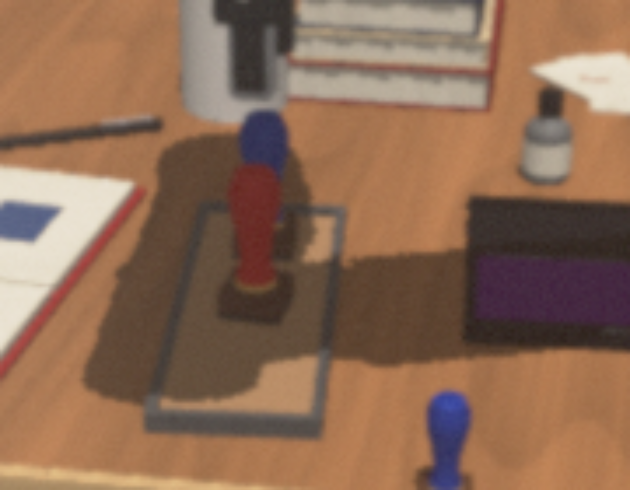

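Both tall stamps stand in the tray. Going to green.

Call:
move_arm([
  {"x": 0.4,"y": -0.07,"z": 0,"wx": 0,"wy": 0,"wz": 0,"hand": -0.2},
  {"x": 0.8,"y": -0.15,"z": 0,"wx": 0,"wy": 0,"wz": 0,"hand": -0.2},
  {"x": 1,"y": -0.2,"z": 0,"wx": 0,"wy": 0,"wz": 0,"hand": -0.2},
])

```text
time: 16.55
tcp_pos: [0.5666, -0.026, 0.1508]
tcp_rot: [2.161, 2.279, 0.003]
force: [1.0, -1.2, 0.2]
grip_width: 0.0511
```

Call:
move_arm([
  {"x": 0.4,"y": -0.07,"z": 0,"wx": 0,"wy": 0,"wz": 0,"hand": -0.2},
  {"x": 0.8,"y": -0.15,"z": 0,"wx": 0,"wy": 0,"wz": 0,"hand": -0.2},
  {"x": 1,"y": -0.2,"z": 0,"wx": 0,"wy": 0,"wz": 0,"hand": -0.2},
])

```text
time: 16.85
tcp_pos: [0.5407, 0.0752, 0.151]
tcp_rot: [2.159, 2.281, 0.004]
force: [0.1, -0.4, -1.2]
grip_width: 0.0514
```

```bash
python3 -c "
from h import *
plan([.53,.1175,.11],-1.519)"
```

```text
t 16.85 tcp [0.5407 0.0752 0.151 ] F [ 0.1 -0.4 -1.2] gw 0.0514
 xyz [ 0.428 -0.085  0.411] w [ 0.0008 -0.0004  0.0009]
```

Call:
move_arm([
  {"x": 0.3,"y": -0.085,"z": 0,"wx": 0.001,"wy": 0,"wz": 0.001,"hand": -0.2},
  {"x": 0.43,"y": -0.085,"z": 0.3,"wx": 0.001,"wy": 0,"wz": 0.001,"hand": -0.2},
  {"x": 0.43,"y": -0.085,"z": 0.41,"wx": 0.001,"wy": 0,"wz": 0.001,"hand": -0.2},
  {"x": 0.43,"y": -0.085,"z": 0.41,"wx": 0.001,"wy": 0,"wz": 0.001,"hand": -0.2},
  {"x": 0.43,"y": -0.085,"z": 0.41,"wx": 0.001,"wy": 0,"wz": 0.001,"hand": -0.2},
])

```text
time: 17.35
tcp_pos: [0.5303, 0.1171, 0.1104]
tcp_rot: [-2.163, -2.277, 0.0]
force: [0.9, -0.2, 0.2]
grip_width: 0.0511
```

```bash
python3 -c "
from h import *
plan([.53,.1175,.025],-1.519)
snap('wrist','w14')"
```

```text
t 17.35 tcp [0.5303 0.1171 0.1104] F [ 0.9 -0.2  0.2] gw 0.0511
 xyz [ 0.003 -0.002  0.854] w [-0.0002 -0.0002 -0.0001]
```

View pics/w14.png

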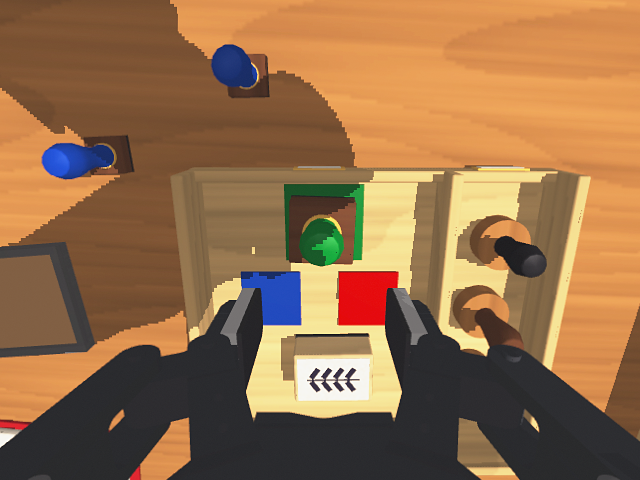

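Call:
move_arm([
  {"x": 0,"y": 0,"z": 0.25,"wx": 0,"wy": 0,"wz": 0,"hand": -0.2},
  {"x": 0,"y": 0,"z": 0.5,"wx": 0,"wy": 0,"wz": 0,"hand": -0.2},
  {"x": 0,"y": 0,"z": 0.7,"wx": 0,"wy": 0,"wz": 0,"hand": -0.2},
  {"x": 0,"y": 0,"z": 0.78,"wx": 0,"wy": 0,"wz": 0,"hand": -0.2},
  {"x": 0,"y": 0,"z": 0.78,"wx": 0,"wy": 0,"wz": 0,"hand": -0.2},
  {"x": 0,"y": 0,"z": 0.78,"wx": 0,"wy": 0,"wz": 0,"hand": -0.2},
])

```text
time: 18.0
tcp_pos: [0.5315, 0.1173, 0.0339]
tcp_rot: [-2.164, -2.277, -0.003]
force: [1.2, 0.3, -0.0]
grip_width: 0.0512
```

```bash
python3 -c "
from h import *
W,im=snap('wrist','w15')
plan([.53,.1175,.032],-1.519)
import cv2
cv2.imwrite('pics/w15c.png',im[180:400,180:480])"
```

```text
t 18.05 tcp [0.5316 0.1175 0.0341] F [-0.2  0.4  0.2] gw 0.0513
 xyz [ 0.001 -0.016  0.021] w [ 0.0006 -0.0006 -0.0003]
```

View pics/w15c.png

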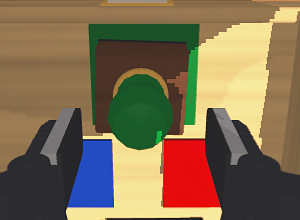

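Call:
move_arm([
  {"x": 0,"y": -0.01,"z": 0.01,"wx": 0,"wy": 0,"wz": 0,"hand": 0.3},
  {"x": 0,"y": -0.015,"z": 0.02,"wx": 0,"wy": 0,"wz": 0,"hand": 0.6},
  {"x": 0,"y": -0.015,"z": 0.02,"wx": 0,"wy": 0,"wz": 0,"hand": 1},
  {"x": 0,"y": -0.015,"z": 0.02,"wx": 0,"wy": 0,"wz": 0,"hand": 1},
  {"x": 0,"y": -0.015,"z": 0.02,"wx": 0,"wy": 0,"wz": 0,"hand": 1},
  {"x": 0,"y": -0.015,"z": 0.02,"wx": 0,"wy": 0,"wz": 0,"hand": 1},
])

```text
time: 18.65
tcp_pos: [0.5309, 0.1175, 0.0336]
tcp_rot: [2.162, 2.277, 0.007]
force: [-1.9, -1.8, 9.2]
grip_width: 0.0203
```

```bash
python3 -c "
from h import *
W,im=snap('wrist','w16')
plan([.53,.1175,.032],-1.519)
import cv2
cv2.imwrite('pics/w16c.png',im[180:400,180:480])"
```

```text
t 18.7 tcp [0.5309 0.1175 0.0336] F [-0.9 -1.7  8.8] gw 0.0204
 xyz [ 0.001 -0.009  0.016] w [ 0.0013 -0.0006  0.    ]
```

View pics/w16c.png

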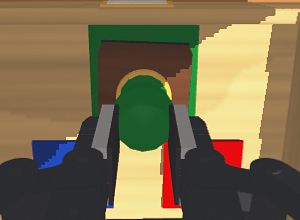

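Width 20 mm means the pads are on the dome. I'll reopen, go about 6 mm lower and regrip.

Call:
move_arm([
  {"x": 0,"y": 0,"z": 0,"wx": 0,"wy": 0,"wz": 0,"hand": 0.2},
  {"x": 0,"y": 0,"z": 0,"wx": 0,"wy": 0,"wz": 0,"hand": -0.2},
  {"x": 0,"y": 0,"z": 0,"wx": 0,"wy": 0,"wz": 0,"hand": -0.2},
  {"x": 0,"y": -0.01,"z": 0.03,"wx": 0,"wy": 0,"wz": 0,"hand": -0.2},
  {"x": 0,"y": -0.01,"z": 0.06,"wx": 0,"wy": 0,"wz": 0,"hand": -0.2},
  {"x": 0,"y": -0.01,"z": 0.06,"wx": 0,"wy": 0,"wz": 0,"hand": -0.2},
  {"x": 0,"y": -0.01,"z": 0.06,"wx": 0,"wy": 0,"wz": 0,"hand": -0.2},
])

```text
time: 19.4
tcp_pos: [0.5298, 0.1174, 0.0273]
tcp_rot: [2.162, 2.277, 0.006]
force: [0.6, -0.3, 0.9]
grip_width: 0.0511
```

Call:
move_arm([
  {"x": 0,"y": 0,"z": 0,"wx": 0,"wy": 0,"wz": 0,"hand": 0.3},
  {"x": 0,"y": 0,"z": 0,"wx": 0,"wy": 0,"wz": 0,"hand": 0.5},
  {"x": 0,"y": 0,"z": 0,"wx": 0,"wy": 0,"wz": 0,"hand": 1},
  {"x": 0,"y": 0,"z": 0,"wx": 0,"wy": 0,"wz": 0,"hand": 1},
  {"x": 0,"y": 0,"z": 0,"wx": 0,"wy": 0,"wz": 0,"hand": 1},
  {"x": 0,"y": 0,"z": 0,"wx": 0,"wy": 0,"wz": 0,"hand": 1},
])

```text
time: 20.0
tcp_pos: [0.5299, 0.1174, 0.0276]
tcp_rot: [2.162, 2.277, 0.006]
force: [-1.6, 0.4, 6.2]
grip_width: 0.0239
```

```bash
python3 -c "
from h import *
W,im=snap('wrist','w17')
plan([.53,.1175,.032],-1.519)
import cv2
cv2.imwrite('pics/w17c.png',cv2.resize(im[180:400,180:480],None,fx=2,fy=2))"
```

```text
t 20.05 tcp [0.5299 0.1175 0.0277] F [-2.   0.6  4.6] gw 0.0243
 xyz [ 0.     0.001 -0.043] w [ 0.0012 -0.0006  0.    ]
```

View pics/w17c.png

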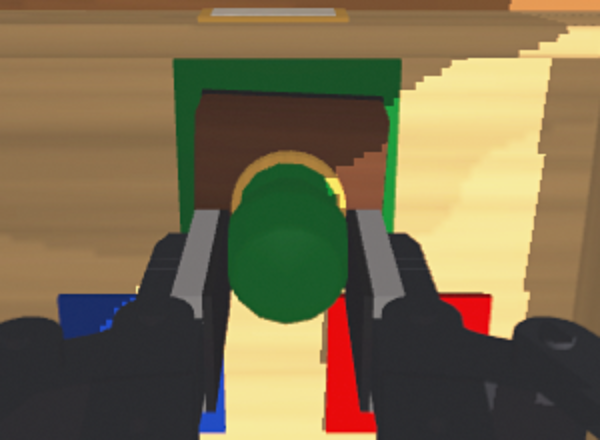

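Call:
move_arm([
  {"x": 0,"y": 0,"z": -0.02,"wx": 0,"wy": 0,"wz": 0,"hand": 1},
  {"x": 0,"y": 0,"z": -0.04,"wx": 0,"wy": 0,"wz": 0,"hand": 1},
  {"x": 0,"y": 0,"z": -0.07,"wx": 0,"wy": 0,"wz": 0,"hand": 1},
  {"x": 0,"y": 0,"z": -0.1,"wx": 0,"wy": 0,"wz": 0,"hand": 1},
  {"x": 0,"y": 0,"z": -0.1,"wx": 0,"wy": 0,"wz": 0,"hand": 1},
  {"x": 0,"y": 0,"z": -0.1,"wx": 0,"wy": 0,"wz": 0,"hand": 1},
])

```text
time: 20.65
tcp_pos: [0.5299, 0.1175, 0.0377]
tcp_rot: [2.162, 2.277, 0.007]
force: [-0.1, 0.4, 0.1]
grip_width: 0.0241
```

```bash
python3 -c "
from h import *
W,im=snap('wrist','w18')
plan([.53,.1175,.132],-1.519)
import cv2
cv2.imwrite('pics/w18c.png',cv2.resize(im[180:400,180:480],None,fx=2,fy=2))
W,im=snap('side','d18')
cv2.imwrite('pics/d18c.png',cv2.resize(im[150:360,180:380],None,fx=2.8,fy=2.8))
"
```

```text
t 20.7 tcp [0.5299 0.1174 0.0376] F [-0.2  0.4 -0.7] gw 0.0244
 xyz [ 0.003  0.005 -0.944] w [ 0.0012 -0.0006  0.    ]
```

View pics/w18c.png

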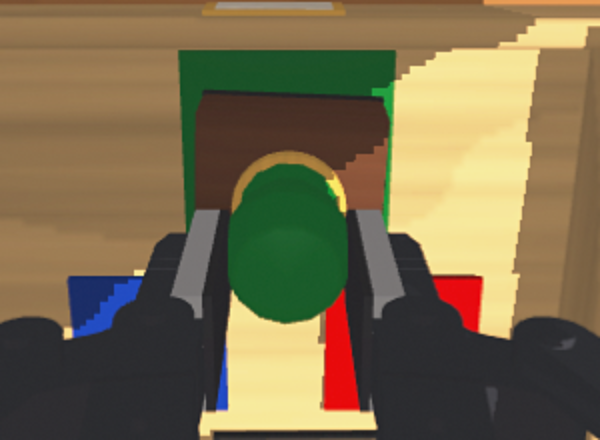

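View pics/d18c.png

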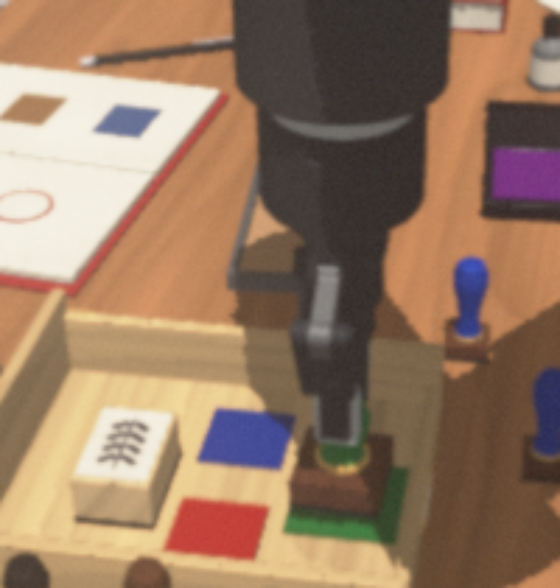

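Green is held and off its felt. Carrying it to the tray's near slot (0.6075, -0.1255).

Call:
move_arm([
  {"x": 0,"y": 0,"z": -0.2,"wx": 0,"wy": 0,"wz": 0,"hand": 1},
  {"x": 0,"y": 0,"z": -0.5,"wx": 0,"wy": 0,"wz": 0,"hand": 1},
  {"x": 0,"y": 0,"z": -0.8,"wx": 0,"wy": 0,"wz": 0,"hand": 1},
  {"x": 0,"y": 0,"z": -1,"wx": 0,"wy": 0,"wz": 0,"hand": 1},
  {"x": -0.3,"y": 0.1,"z": -1,"wx": 0,"wy": 0,"wz": 0,"hand": 1},
  {"x": -0.6,"y": 0.2,"z": -1,"wx": 0,"wy": 0,"wz": 0,"hand": 1},
  {"x": -1,"y": 0.3,"z": -1,"wx": 0,"wy": 0,"wz": 0,"hand": 1},
])

```text
time: 21.45
tcp_pos: [0.565, 0.0188, 0.1378]
tcp_rot: [2.16, 2.279, 0.007]
force: [0.9, 1.2, -1.8]
grip_width: 0.0242
```

Call:
move_arm([
  {"x": -0.4,"y": 0.1,"z": 0,"wx": 0,"wy": 0,"wz": 0,"hand": 1},
  {"x": -0.8,"y": 0.2,"z": 0,"wx": 0,"wy": 0,"wz": 0,"hand": 1},
  {"x": -1,"y": 0.28,"z": 0,"wx": 0,"wy": 0,"wz": 0,"hand": 1},
])

```text
time: 21.75
tcp_pos: [0.5985, -0.0824, 0.1373]
tcp_rot: [2.162, 2.278, 0.006]
force: [0.2, 1.0, -0.7]
grip_width: 0.024
```

```bash
python3 -c "
from h import *
plan([.6075,-.1255,.06],-1.519)"
```

```text
t 21.75 tcp [ 0.5985 -0.0824  0.1373] F [ 0.2  1.  -0.7] gw 0.024
 xyz [-0.437  0.065  0.773] w [ 0.0012 -0.0006  0.0001]
```

Call:
move_arm([
  {"x": -0.3,"y": 0.06,"z": 0,"wx": 0.001,"wy": 0,"wz": 0,"hand": 1},
  {"x": -0.44,"y": 0.06,"z": 0.2,"wx": 0.001,"wy": 0,"wz": 0,"hand": 1},
  {"x": -0.44,"y": 0.06,"z": 0.5,"wx": 0.001,"wy": 0,"wz": 0,"hand": 1},
  {"x": -0.44,"y": 0.06,"z": 0.8,"wx": 0.001,"wy": 0,"wz": 0,"hand": 1},
  {"x": -0.44,"y": 0.06,"z": 1.0,"wx": 0.001,"wy": 0,"wz": 0,"hand": 1},
  {"x": -0.44,"y": 0.06,"z": 1.0,"wx": 0.001,"wy": 0,"wz": 0,"hand": 1},
  {"x": -0.44,"y": 0.06,"z": 1.0,"wx": 0.001,"wy": 0,"wz": 0,"hand": 1},
])

```text
time: 22.45
tcp_pos: [0.6072, -0.1259, 0.0374]
tcp_rot: [-2.162, -2.278, -0.002]
force: [0.7, -1.2, -0.8]
grip_width: 0.0244
```

```bash
python3 -c "
from h import *
plan([.6075,-.1255,.0247],-1.519)
W,im=snap('side','d19')
import cv2
cv2.imwrite('pics/d19c.png',cv2.resize(im[130:270,220:400],None,fx=3.5,fy=3.5))"
```

```text
t 22.45 tcp [ 0.6072 -0.1259  0.0374] F [ 0.7 -1.2 -0.8] gw 0.0244
 xyz [0.003 0.003 0.127] w [-0.     -0.0005  0.0002]
```

View pics/d19c.png

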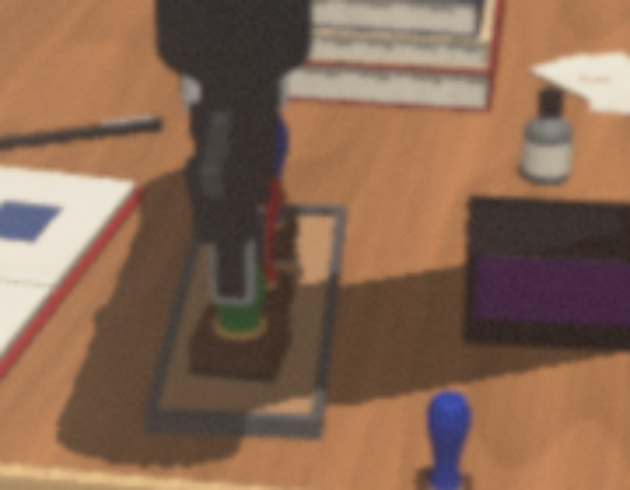

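Call:
move_arm([
  {"x": 0,"y": 0,"z": 0.05,"wx": 0,"wy": 0,"wz": 0,"hand": 1},
  {"x": 0,"y": 0,"z": 0.09,"wx": 0,"wy": 0,"wz": 0,"hand": 1},
  {"x": 0,"y": 0,"z": 0.11,"wx": 0,"wy": 0,"wz": 0,"hand": 1},
  {"x": 0,"y": 0,"z": 0.125,"wx": 0,"wy": 0,"wz": 0,"hand": 1},
  {"x": 0,"y": 0,"z": 0.13,"wx": 0,"wy": 0,"wz": 0,"hand": 1},
  {"x": 0,"y": 0,"z": 0.13,"wx": 0,"wy": 0,"wz": 0,"hand": 1},
])

```text
time: 23.1
tcp_pos: [0.6079, -0.1258, 0.0252]
tcp_rot: [-2.162, -2.279, -0.004]
force: [0.1, -0.9, -0.2]
grip_width: 0.0241
```

Call:
move_arm([
  {"x": 0,"y": 0,"z": 0.01,"wx": 0,"wy": 0,"wz": 0,"hand": 1},
  {"x": 0,"y": 0,"z": 0.01,"wx": 0,"wy": 0,"wz": 0,"hand": 1},
])

```text
time: 23.3
tcp_pos: [0.6082, -0.1257, 0.0248]
tcp_rot: [2.162, 2.279, 0.004]
force: [-0.5, 1.6, 3.5]
grip_width: 0.0243
```

Call:
move_arm([
  {"x": 0,"y": 0,"z": 0,"wx": 0,"wy": 0,"wz": 0,"hand": 0.4},
  {"x": 0,"y": 0,"z": 0,"wx": 0,"wy": 0,"wz": 0,"hand": 0},
  {"x": 0,"y": 0,"z": 0,"wx": 0,"wy": 0,"wz": 0,"hand": -0.2},
  {"x": 0,"y": 0,"z": 0,"wx": 0,"wy": 0,"wz": 0,"hand": -0.2},
  {"x": 0,"y": 0,"z": -0.2,"wx": 0,"wy": 0,"wz": 0,"hand": -0.2},
  {"x": 0,"y": 0,"z": -0.5,"wx": 0,"wy": 0,"wz": 0,"hand": -0.2},
  {"x": 0,"y": 0,"z": -0.8,"wx": 0,"wy": 0,"wz": 0,"hand": -0.2},
  {"x": 0.1,"y": 0,"z": -1,"wx": 0,"wy": 0,"wz": 0,"hand": -0.2},
  {"x": 0.4,"y": 0,"z": -1,"wx": 0,"wy": 0,"wz": 0,"hand": -0.2},
  {"x": 0.8,"y": 0,"z": -1,"wx": 0,"wy": 0,"wz": 0,"hand": -0.2},
])

```text
time: 24.3
tcp_pos: [0.6041, -0.0462, 0.1258]
tcp_rot: [2.164, 2.275, 0.006]
force: [0.1, 0.0, -0.3]
grip_width: 0.0511
```

```bash
python3 -c "
from h import *
plan([.6413,.1303,.15],.0625)
W,im=snap('side','d20')
import cv2
cv2.imwrite('pics/d20c.png',cv2.resize(im[130:270,220:400],None,fx=3.5,fy=3.5))"
```

```text
t 24.3 tcp [ 0.6041 -0.0462  0.1258] F [ 0.1  0.  -0.3] gw 0.0511
 xyz [ 1.745  0.461 -0.237] w [ 0.0014  0.0006 -0.5039]
```

View pics/d20c.png

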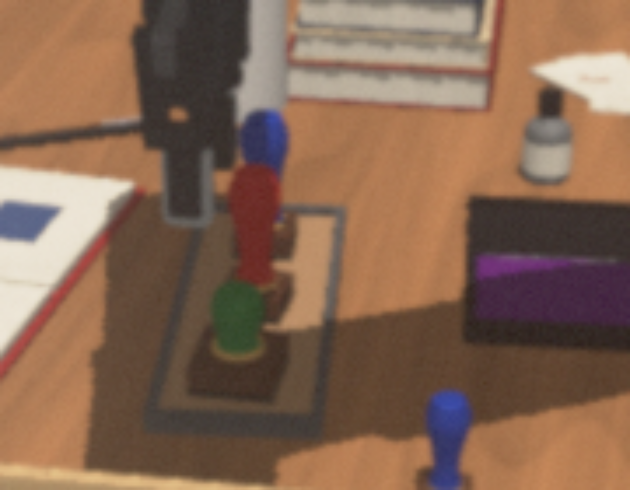

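All three stand in the tray in a row. Now the block: turning a quarter, moving over it and opening to about 65 mm (hand -0.5).

Call:
move_arm([
  {"x": 0.1,"y": 0.1,"z": -0.25,"wx": 0,"wy": 0,"wz": -0.5,"hand": -0.5},
  {"x": 0.4,"y": 0.2,"z": -0.25,"wx": 0,"wy": 0,"wz": -0.5,"hand": -0.5},
  {"x": 0.7,"y": 0.4,"z": -0.25,"wx": 0,"wy": 0,"wz": -0.5,"hand": -0.5},
  {"x": 1,"y": 0.46,"z": -0.25,"wx": 0,"wy": 0,"wz": -0.5,"hand": -0.5},
  {"x": 1,"y": 0.46,"z": -0.25,"wx": 0,"wy": 0,"wz": -0.5,"hand": -0.5},
  {"x": 1,"y": 0.46,"z": -0.25,"wx": 0,"wy": 0,"wz": -0.5,"hand": -0.5},
  {"x": 1,"y": 0.46,"z": -0.25,"wx": 0,"wy": 0,"wz": -0.5,"hand": -0.5},
  {"x": 1,"y": 0.46,"z": -0.25,"wx": 0,"wy": 0,"wz": -0.5,"hand": -0.5},
  {"x": 1,"y": 0.46,"z": -0.25,"wx": 0,"wy": 0,"wz": -0.5,"hand": -0.5},
  {"x": 1,"y": 0.46,"z": -0.25,"wx": 0,"wy": 0,"wz": -0.5,"hand": -0.5},
])

```text
time: 25.35
tcp_pos: [0.6443, 0.0611, 0.1508]
tcp_rot: [0.018, 3.138, 0.004]
force: [0.2, 0.0, 0.7]
grip_width: 0.0641
```

```bash
python3 -c "
from h import *
plan([.6413,.1303,.11],.0625)
W,im=snap('wrist','w21')"
```

```text
t 25.35 tcp [0.6443 0.0611 0.1508] F [0.2 0.  0.7] gw 0.0641
 xyz [0.04 0.69 0.41] w [ 0.0009  0.0012 -0.0236]
```

View pics/w21.png

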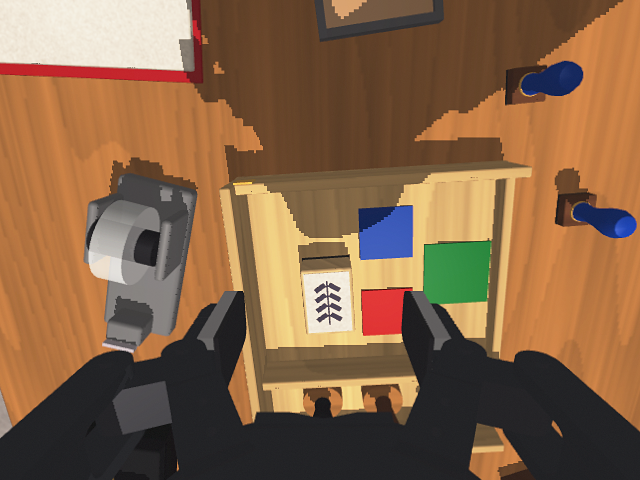

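```bash
python3 -c "
import cv2
a=cv2.imread('pics/w21.png')
cv2.imwrite('pics/w21c.png',cv2.resize(a[190:350,280:500],None,fx=3.5,fy=3.5,interpolation=cv2.INTER_CUBIC))"
```

View pics/w21c.png

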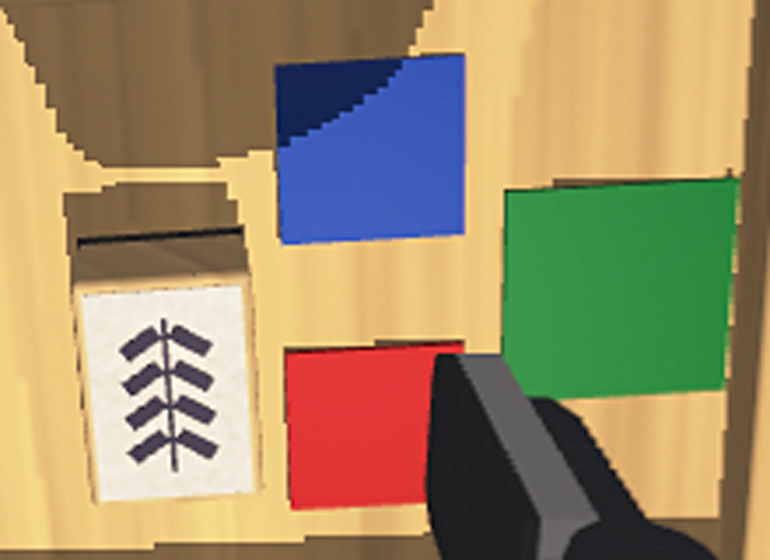

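```bash
python3 - <<'E'
from h import *
W=lp("w21");m=lambda *a:np.array(a)/1000
c=lambda x,y:np.array([(x+.5)/3.5+279.5,(y+.5)/3.5+189.5])
def rect(n,hx,hy,z,pp,pm,mp,mm):
    q,r=fit([(W,m(sx*hx,sy*hy,z),c(*p)) for sx,sy,p in [(1,-1,pm),(-1,-1,mm),(1,1,pp),(-1,1,mp)] if p],[.6,.1,0]);print(n,q.round(4),r.tolist())
rect("blk",21,30,38,(96,502),(73,285),(261,493),(247,276))
rect("bf",23,23,10,(284,243),(275,65),(465,233),(465,55))
rect("rf",23,23,10,(292,509),(285,349),None,(463,341))
rect("gf",29,29,10,(503,401),(504,189),(724,388),(738,178))
E
```

```text
blk [0.6418 0.1308 0.0665] [[-1.3, -0.8], [1.0, -2.0], [-0.9, 2.4], [1.1, 1.5]]
bf [0.5912 0.0799 0.0515] [[0.0, 0.1], [0.4, -0.5], [-0.6, 0.3], [0.1, 0.0]]
rf [0.5876 0.1552 0.0535] [[-0.0, 0.6], [0.2, -0.2], [-0.2, -0.4]]
gf [0.5276 0.118  0.0508] [[0.1, 0.4], [0.3, -0.5], [-0.5, 0.0], [0.0, 0.0]]
```

```bash
python3 -c "
from h import *
plan([.6418,.1308,.08],.0665)"
```

```text
t 25.4 tcp [0.6443 0.0611 0.1508] F [-0.5  0.1 -0.7] gw 0.0637
 xyz [0.03  0.695 0.71 ] w [ 0.0009  0.0012 -0.0219]
```

Call:
move_arm([
  {"x": 0.03,"y": 0.3,"z": 0,"wx": 0.001,"wy": 0.001,"wz": -0.022,"hand": -0.5},
  {"x": 0.03,"y": 0.6,"z": 0.2,"wx": 0.001,"wy": 0.001,"wz": -0.022,"hand": -0.5},
  {"x": 0.03,"y": 0.695,"z": 0.5,"wx": 0.001,"wy": 0.001,"wz": -0.022,"hand": -0.5},
  {"x": 0.03,"y": 0.695,"z": 0.7,"wx": 0.001,"wy": 0.001,"wz": -0.022,"hand": -0.5},
  {"x": 0.03,"y": 0.695,"z": 0.7,"wx": 0.001,"wy": 0.001,"wz": -0.022,"hand": -0.5},
  {"x": 0.03,"y": 0.695,"z": 0.7,"wx": 0.001,"wy": 0.001,"wz": -0.022,"hand": -0.5},
])

```text
time: 26.0
tcp_pos: [0.642, 0.1307, 0.0813]
tcp_rot: [-0.103, 3.14, -0.002]
force: [0.5, -0.0, 0.4]
grip_width: 0.0639
```

```bash
python3 -c "
from h import *
W,im=snap('wrist','w22')
plan([.6418,.1308,.009],.0665)"
```

```text
t 26.05 tcp [0.6426 0.1308 0.0822] F [0.8 0.2 0.2] gw 0.0641
 xyz [0.009 0.001 0.731] w [-0.0001  0.0006 -0.0003]
```

View pics/w22.png

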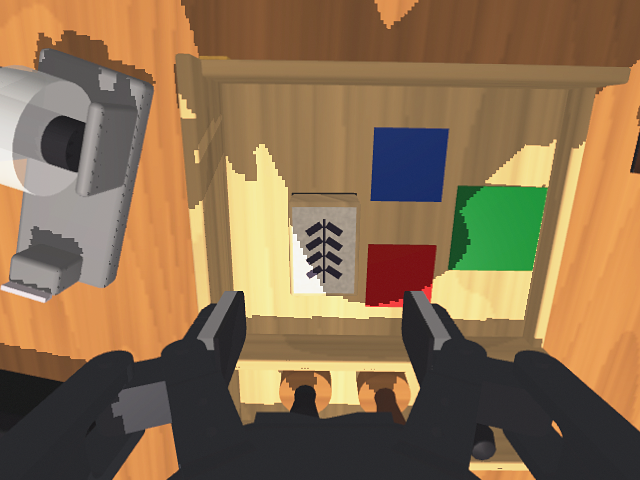

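Call:
move_arm([
  {"x": 0.009,"y": 0,"z": 0.2,"wx": 0,"wy": 0,"wz": 0,"hand": -0.5},
  {"x": 0.009,"y": 0,"z": 0.4,"wx": 0,"wy": 0,"wz": 0,"hand": -0.5},
  {"x": 0.009,"y": 0,"z": 0.55,"wx": 0,"wy": 0,"wz": 0,"hand": -0.5},
  {"x": 0.009,"y": 0,"z": 0.66,"wx": 0,"wy": 0,"wz": 0,"hand": -0.5},
  {"x": 0.009,"y": 0,"z": 0.71,"wx": 0,"wy": 0,"wz": 0,"hand": -0.5},
  {"x": 0.009,"y": 0,"z": 0.71,"wx": 0,"wy": 0,"wz": 0,"hand": -0.5},
  {"x": 0.009,"y": 0,"z": 0.71,"wx": 0,"wy": 0,"wz": 0,"hand": -0.5},
])

```text
time: 26.75
tcp_pos: [0.6423, 0.1309, 0.0118]
tcp_rot: [-0.103, 3.137, -0.0]
force: [0.3, 0.5, -0.5]
grip_width: 0.0641
```

```bash
python3 -c "
from h import *
W,im=snap('wrist','w23')
plan([.6418,.1308,.009],.0665)"
```

```text
t 26.8 tcp [0.6424 0.131  0.012 ] F [-0.2 -1.2  0.3] gw 0.0639
 xyz [ 0.006 -0.001  0.03 ] w [-0.      0.001  -0.0003]
```

View pics/w23.png

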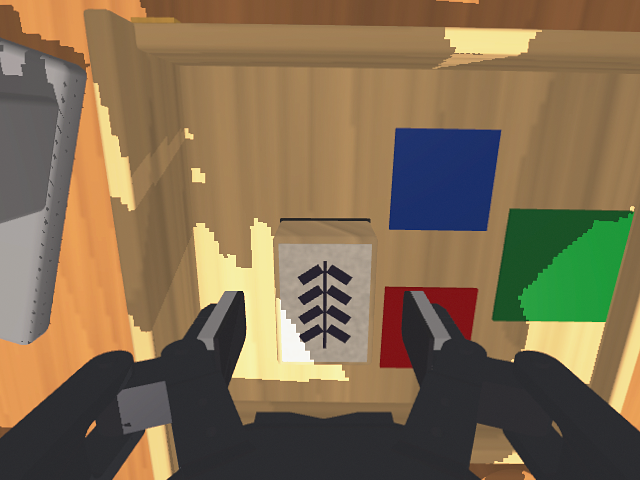

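```bash
python3 - <<'E'
from h import *
W=lp("w23");m=lambda *a:np.array(a)/1000
q,r=fit([(W,m(21,-30,38),(275,242)),(W,m(-21,-30,38),(374,243)),(W,m(21,30,38),(277,363)),(W,m(-21,30,38),(369,364))],[.64,.13,0]);print(q,r.tolist())
E
```

```text
[0.64201734 0.13340422 0.05240845] [[-3.4, -1.2], [3.7, -0.9], [-1.5, 7.2], [1.4, 7.2]]
```

Call:
move_arm([
  {"x": 0.005,"y": 0,"z": 0.02,"wx": 0,"wy": 0,"wz": 0,"hand": -0.4},
  {"x": 0.005,"y": 0,"z": 0.03,"wx": 0,"wy": 0,"wz": 0,"hand": -0.2},
  {"x": 0.005,"y": 0,"z": 0.03,"wx": 0,"wy": 0,"wz": 0,"hand": 0},
  {"x": 0.005,"y": 0,"z": 0.03,"wx": 0,"wy": 0,"wz": 0,"hand": 0.5},
  {"x": 0.005,"y": 0,"z": 0.03,"wx": 0,"wy": 0,"wz": 0,"hand": 1},
  {"x": 0.005,"y": 0,"z": 0.03,"wx": 0,"wy": 0,"wz": 0,"hand": 1},
  {"x": 0.005,"y": 0,"z": 0.03,"wx": 0,"wy": 0,"wz": 0,"hand": 1},
  {"x": 0.005,"y": 0,"z": 0.03,"wx": 0,"wy": 0,"wz": 0,"hand": 1},
])

```text
time: 27.6
tcp_pos: [0.6421, 0.131, 0.0096]
tcp_rot: [-0.103, 3.136, 0.0]
force: [-1.8, -0.1, 5.6]
grip_width: 0.0395
```

```bash
python3 -c "
from h import *
W,im=snap('wrist','w24')
plan([.6418,.1308,.009],.0665)"
```

```text
t 27.65 tcp [0.6421 0.1309 0.0096] F [-0.7 -1.3  5.2] gw 0.0388
 xyz [ 0.003 -0.001  0.006] w [-0.      0.0011 -0.0002]
```

View pics/w24.png

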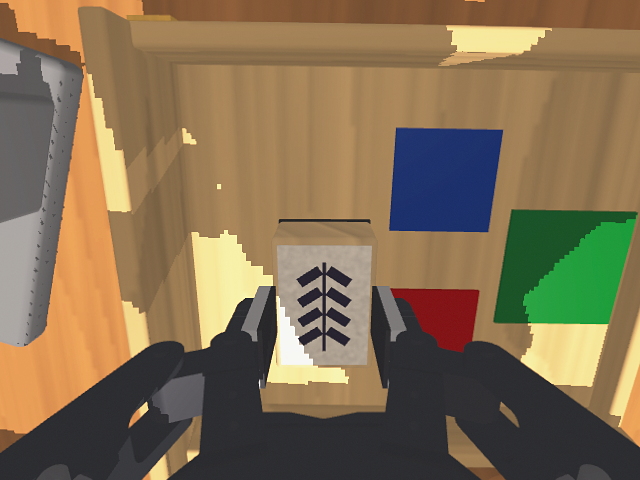

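Block gripped between the pads (38.8 mm; the reading has run about 3 mm low on everything gripped). Lifting.

Call:
move_arm([
  {"x": 0,"y": 0,"z": -0.05,"wx": 0,"wy": 0,"wz": 0,"hand": 1},
  {"x": 0,"y": 0,"z": -0.15,"wx": 0,"wy": 0,"wz": 0,"hand": 1},
  {"x": 0,"y": 0,"z": -0.3,"wx": 0,"wy": 0,"wz": 0,"hand": 1},
  {"x": 0,"y": 0,"z": -0.5,"wx": 0,"wy": 0,"wz": 0,"hand": 1},
  {"x": 0,"y": 0,"z": -0.75,"wx": 0,"wy": 0,"wz": 0,"hand": 1},
  {"x": 0,"y": 0,"z": -1,"wx": 0,"wy": 0,"wz": 0,"hand": 1},
  {"x": 0,"y": 0,"z": -1,"wx": 0,"wy": 0,"wz": 0,"hand": 1},
])

```text
time: 28.35
tcp_pos: [0.6444, 0.1318, 0.1152]
tcp_rot: [-0.104, 3.129, 0.004]
force: [1.0, -0.3, -0.7]
grip_width: 0.0392
```

```bash
python3 -c "
from h import *
W,im=snap('wrist','w25')
plan([.447,-.2405,.14],-1.44)"
```

```text
t 28.4 tcp [0.6432 0.1315 0.113 ] F [-0.8  0.5 -1. ] gw 0.0387
 xyz [ 2.201 -3.582 -0.295] w [0.0025 0.0017 0.4794]
```

View pics/w25.png

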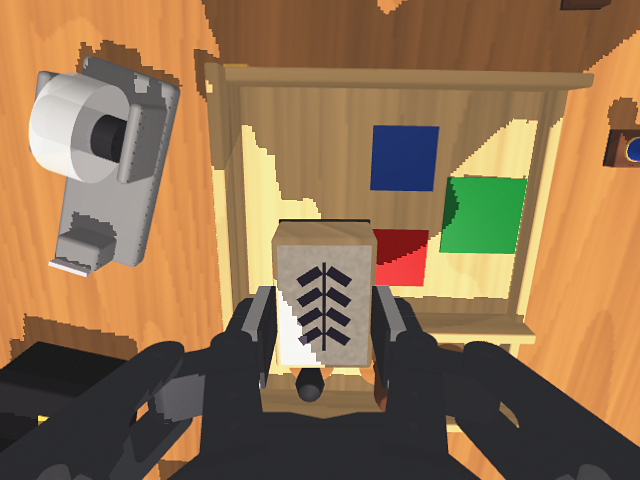

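Block held level, same spot in the picture (323,300). Carrying it toward the pad.

Call:
move_arm([
  {"x": 0,"y": -0.2,"z": -0.3,"wx": 0.002,"wy": 0.002,"wz": 0,"hand": 1},
  {"x": 0.2,"y": -0.5,"z": -0.35,"wx": 0.002,"wy": 0.002,"wz": 0,"hand": 1},
  {"x": 0.4,"y": -0.8,"z": -0.35,"wx": 0.002,"wy": 0.002,"wz": 0,"hand": 1},
  {"x": 0.55,"y": -1,"z": -0.35,"wx": 0.002,"wy": 0.002,"wz": 0,"hand": 1},
])

```text
time: 28.8
tcp_pos: [0.5931, 0.0265, 0.1474]
tcp_rot: [-0.103, 3.138, -0.007]
force: [1.3, 0.3, -1.0]
grip_width: 0.0388
```

Call:
move_arm([
  {"x": 0.2,"y": -0.4,"z": 0,"wx": 0,"wy": 0,"wz": 0,"hand": 1},
  {"x": 0.5,"y": -0.8,"z": 0,"wx": 0,"wy": 0,"wz": 0,"hand": 1},
  {"x": 0.6,"y": -1,"z": 0,"wx": 0,"wy": 0,"wz": 0,"hand": 1},
])

```text
time: 29.1
tcp_pos: [0.5366, -0.0796, 0.1476]
tcp_rot: [0.1, -3.14, 0.006]
force: [0.3, -0.1, -0.6]
grip_width: 0.0391
```

Call:
move_arm([
  {"x": 0.2,"y": -0.3,"z": 0,"wx": 0,"wy": 0,"wz": 0.48,"hand": 1},
  {"x": 0.4,"y": -0.6,"z": 0,"wx": 0,"wy": 0,"wz": 0.48,"hand": 1},
  {"x": 0.6,"y": -0.8,"z": 0,"wx": 0,"wy": 0,"wz": 0.48,"hand": 1},
  {"x": 0.6,"y": -0.8,"z": 0,"wx": 0,"wy": 0,"wz": 0.48,"hand": 1},
  {"x": 0.6,"y": -0.8,"z": 0,"wx": 0,"wy": 0,"wz": 0.48,"hand": 1},
  {"x": 0.6,"y": -0.8,"z": 0,"wx": 0,"wy": 0,"wz": 0.48,"hand": 1},
  {"x": 0.6,"y": -0.8,"z": 0,"wx": 0,"wy": 0,"wz": 0.48,"hand": 1},
  {"x": 0.6,"y": -0.8,"z": 0,"wx": 0,"wy": 0,"wz": 0.48,"hand": 1},
  {"x": 0.6,"y": -0.8,"z": 0,"wx": 0,"wy": 0,"wz": 0.48,"hand": 1},
  {"x": 0.6,"y": -0.8,"z": 0,"wx": 0,"wy": 0,"wz": 0.48,"hand": 1},
])

```text
time: 30.1
tcp_pos: [0.4813, -0.1632, 0.1477]
tcp_rot: [2.071, 2.359, -0.005]
force: [-1.0, 0.5, -0.8]
grip_width: 0.039
```

```bash
python3 -c "
from h import *
W,im=snap('wrist','w26')
plan([.447,-.2405,.14],-1.44)"
```

```text
t 30.15 tcp [ 0.4813 -0.1632  0.1477] F [-0.5 -0.4 -0.8] gw 0.039
 xyz [-0.726 -0.434  0.081] w [-0.0004  0.0011 -0.0033]
```

View pics/w26.png

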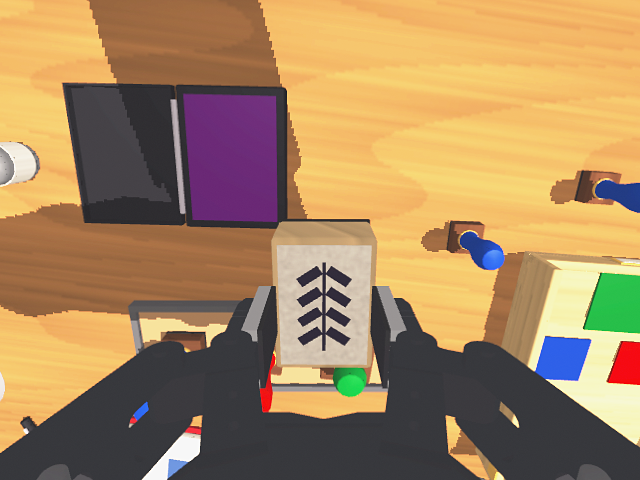

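```bash
python3 -c "
import cv2
a=cv2.imread('pics/w26.png')
cv2.imwrite('pics/w26c.png',cv2.resize(a[75:240,160:300],None,fx=3.5,fy=3.5,interpolation=cv2.INTER_CUBIC))"
```

```text
(no output)
```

View pics/w26c.png

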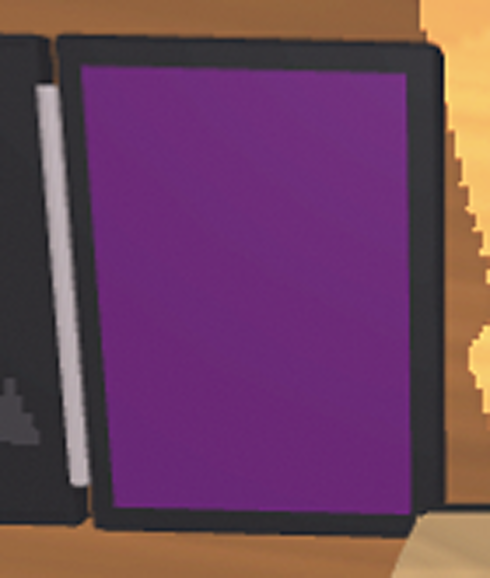

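```bash
python3 - <<'E'
from h import *
W=lp("w26");m=lambda *a:np.array(a)/1000
c=lambda x,y:np.array([(x+.5)/3.5+159.5,(y+.5)/3.5+74.5])
q,r=fit([(W,m(-49,-35,16),c(81,66)),(W,m(-49,35,16),c(407,73)),(W,m(49,35,16),c(411,514)),(W,m(49,-35,16),c(114,507))],[.45,-.24,.1]);print(q,r.tolist())
a=cv2.imread('pics/w26.png')
cv2.imwrite('pics/w26b.png',cv2.resize(a[210:380,250:400],None,fx=3.5,fy=3.5,interpolation=cv2.INTER_CUBIC))
E
```

```text
[ 0.44502365 -0.24013947  0.10302804] [[0.2, -0.1], [-0.3, 0.1], [-0.1, 0.0], [0.2, -0.1]]
```

View pics/w26b.png

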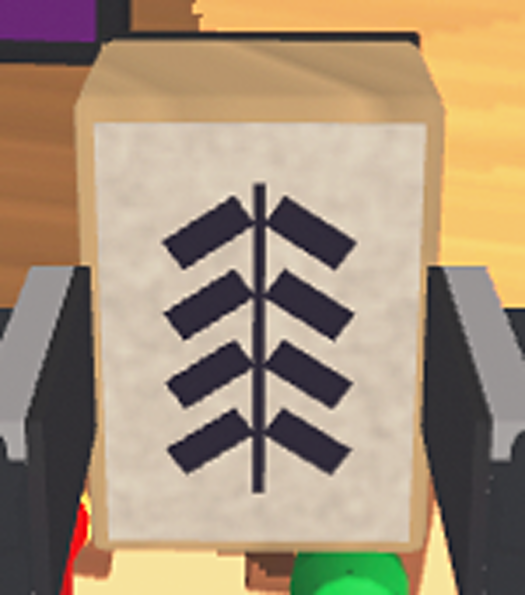

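```bash
python3 - <<'E'
from h import *
W=lp("w26");s=ctrl.sense();R0=R.from_rotvec(s["tcp_rot"]).as_matrix();t=s["tcp_pos"]
c=lambda x,y:np.array([(x+.5)/3.5+249.5,(y+.5)/3.5+209.5])
obs=[((-1,-1),c(94,123)),((1,-1),c(427,122)),((1,1),c(412,540)),((-1,1),c(107,541))]
def f(q):
    cx,cy,a,hx,hy,dz=q;out=[]
    for (sx,sy),uv in obs:
        l=np.array([sx*hx,sy*hy]);l=np.array([np.cos(a)*l[0]-np.sin(a)*l[1]+cx,np.sin(a)*l[0]+np.cos(a)*l[1]+cy,-.0284])
        out.append(proj(W,t+R0@l)-uv)
    return np.r_[np.concatenate(out),dz]
r=least_squares(f,[0,0,0,.019,.028,0]);print(r.x.round(4),r.fun.round(2))
E
```

```text
[ 0.0012 -0.0008 -0.0073  0.0187  0.0272  0.    ] [-0.42 -0.14  0.24  0.17 -0.27  0.14  0.47 -0.17  0.  ]
```

```bash
python3 -c "
from h import *
plan([.445,-.240,.075],-1.465)"
```

```text
t 30.15 tcp [ 0.4813 -0.1632  0.1477] F [-0.5 -0.4 -0.8] gw 0.039
 xyz [-0.717 -0.452  0.731] w [-0.0004  0.0012  0.0047]
```

Call:
move_arm([
  {"x": -0.3,"y": -0.2,"z": 0,"wx": 0,"wy": 0.001,"wz": 0.005,"hand": 1},
  {"x": -0.6,"y": -0.4,"z": 0.2,"wx": 0,"wy": 0.001,"wz": 0.005,"hand": 1},
  {"x": -0.72,"y": -0.45,"z": 0.5,"wx": 0,"wy": 0.001,"wz": 0.005,"hand": 1},
  {"x": -0.72,"y": -0.45,"z": 0.73,"wx": 0,"wy": 0.001,"wz": 0.005,"hand": 1},
  {"x": -0.72,"y": -0.45,"z": 0.73,"wx": 0,"wy": 0.001,"wz": 0.005,"hand": 1},
  {"x": -0.72,"y": -0.45,"z": 0.73,"wx": 0,"wy": 0.001,"wz": 0.005,"hand": 1},
])

```text
time: 30.75
tcp_pos: [0.4452, -0.2404, 0.0753]
tcp_rot: [-2.099, -2.336, 0.003]
force: [0.3, -0.6, -0.2]
grip_width: 0.0391
```

```bash
python3 -c "
from h import *
W,im=snap('wrist','w27')
W,im=snap('scene','s27')
plan([.445,-.240,.0176],-1.465)"
```

```text
t 30.85 tcp [ 0.4464 -0.2403  0.0764] F [ 0.2  0.6 -0.9] gw 0.0392
 xyz [ 0.005 -0.014  0.588] w [0.0002 0.0004 0.0003]
```

View pics/w27.png

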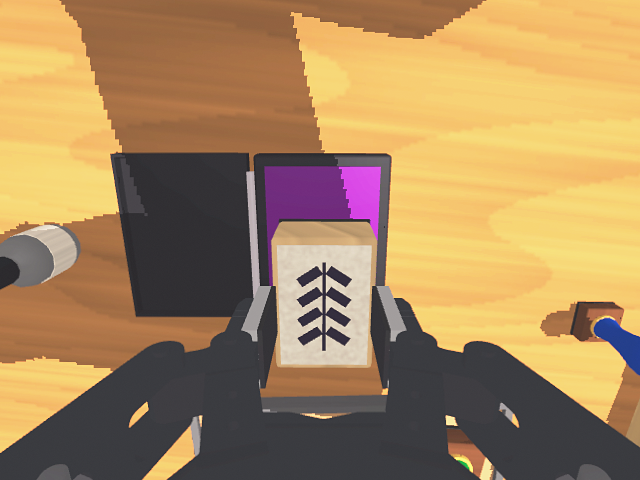

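View pics/s27.png

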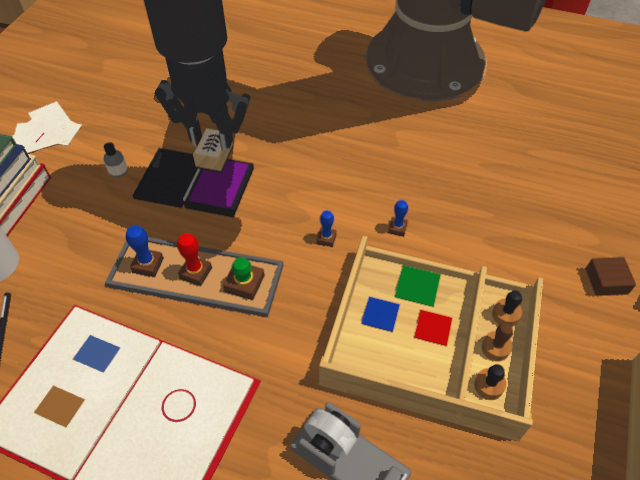

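```bash
python3 - <<'E'
from h import *
W=lp("w27");m=lambda *a:np.array(a)/1000
a=atz(W,(264.5,166),.016);b=atz(W,(382,167),.016);print(a,b,np.linalg.norm(b-a))
d=(b-a)/np.linalg.norm(b-a);yaw=np.arctan2(-d[0],d[1]);print(yaw,(a+b)/2+.049*np.array([np.cos(yaw),np.sin(yaw),0]))
S=lp("s27");print([proj(S,[.445,-.24,.016])])
E
```

```text
[ 0.39999564 -0.27977619  0.016     ] [ 0.39318978 -0.20950746  0.016     ] 0.07059754801772683
0.0965535744132095 [ 0.44536448 -0.23991805  0.016     ]
[array([219.84012601, 180.58610422])]
```

Call:
move_arm([
  {"x": 0,"y": -0.01,"z": 0.15,"wx": 0,"wy": 0,"wz": 0,"hand": 1},
  {"x": 0,"y": -0.012,"z": 0.3,"wx": 0,"wy": 0,"wz": 0,"hand": 1},
  {"x": 0,"y": -0.012,"z": 0.42,"wx": 0,"wy": 0,"wz": 0,"hand": 1},
  {"x": 0,"y": -0.012,"z": 0.5,"wx": 0,"wy": 0,"wz": 0,"hand": 1},
  {"x": 0,"y": -0.012,"z": 0.55,"wx": 0,"wy": 0,"wz": 0,"hand": 1},
  {"x": 0,"y": -0.012,"z": 0.57,"wx": 0,"wy": 0,"wz": 0,"hand": 1},
  {"x": 0,"y": -0.012,"z": 0.58,"wx": 0,"wy": 0,"wz": 0,"hand": 1},
  {"x": 0,"y": -0.012,"z": 0.58,"wx": 0,"wy": 0,"wz": 0,"hand": 1},
])

```text
time: 31.65
tcp_pos: [0.4455, -0.2405, 0.0186]
tcp_rot: [2.099, 2.335, -0.0]
force: [-0.1, -0.3, -0.2]
grip_width: 0.0393
```

```bash
python3 -c "
from h import *
plan([.445,-.240,.0176],-1.468)"
```

```text
t 31.65 tcp [ 0.4455 -0.2405  0.0186] F [-0.1 -0.3 -0.2] gw 0.0393
 xyz [ 0.006 -0.004  0.01 ] w [0.0003 0.0004 0.0012]
```

Call:
move_arm([
  {"x": 0.005,"y": -0.003,"z": 0.008,"wx": 0,"wy": 0,"wz": 0.001,"hand": 1},
  {"x": 0.005,"y": -0.003,"z": 0.014,"wx": 0,"wy": 0,"wz": 0.001,"hand": 1},
  {"x": 0.005,"y": -0.003,"z": 0.014,"wx": 0,"wy": 0,"wz": 0.001,"hand": 1},
])

```text
time: 31.95
tcp_pos: [0.4453, -0.2401, 0.0176]
tcp_rot: [2.102, 2.332, 0.0]
force: [-1.1, 0.7, 3.9]
grip_width: 0.039
```

Call:
move_arm([
  {"x": 0,"y": 0,"z": 0,"wx": 0,"wy": 0,"wz": 0,"hand": 0},
  {"x": 0,"y": 0,"z": 0,"wx": 0,"wy": 0,"wz": 0,"hand": -0.3},
  {"x": 0,"y": 0,"z": 0,"wx": 0,"wy": 0,"wz": 0,"hand": -0.3},
  {"x": 0,"y": 0,"z": 0,"wx": 0,"wy": 0,"wz": 0,"hand": -0.3},
  {"x": 0,"y": 0,"z": -0.15,"wx": 0,"wy": 0,"wz": 0,"hand": -0.3},
  {"x": 0,"y": 0,"z": -0.4,"wx": 0,"wy": 0,"wz": 0,"hand": -0.3},
  {"x": 0,"y": 0,"z": -0.7,"wx": 0,"wy": 0,"wz": 0,"hand": -0.3},
  {"x": 0,"y": 0,"z": -1,"wx": 0,"wy": 0,"wz": 0,"hand": -0.3},
  {"x": 0,"y": 0,"z": -1,"wx": 0,"wy": 0,"wz": 0,"hand": -0.3},
])

```text
time: 32.85
tcp_pos: [0.4478, -0.2407, 0.1216]
tcp_rot: [2.097, 2.328, 0.005]
force: [1.6, -0.4, 0.3]
grip_width: 0.0558
```

```bash
python3 -c "
from h import *
W,im=snap('wrist','w28')
plan([.62,-.27,.16],-1.519)
cv2.imwrite('pics/w28c.png',cv2.resize(im[140:340,220:420],None,fx=3,fy=3,interpolation=cv2.INTER_CUBIC))"
```

```text
t 32.9 tcp [ 0.4466 -0.2402  0.1196] F [-0.  -0.4 -0.1] gw 0.0553
 xyz [-0.477  1.696 -0.393] w [0.0019 0.0008 0.0166]
```

View pics/w28c.png

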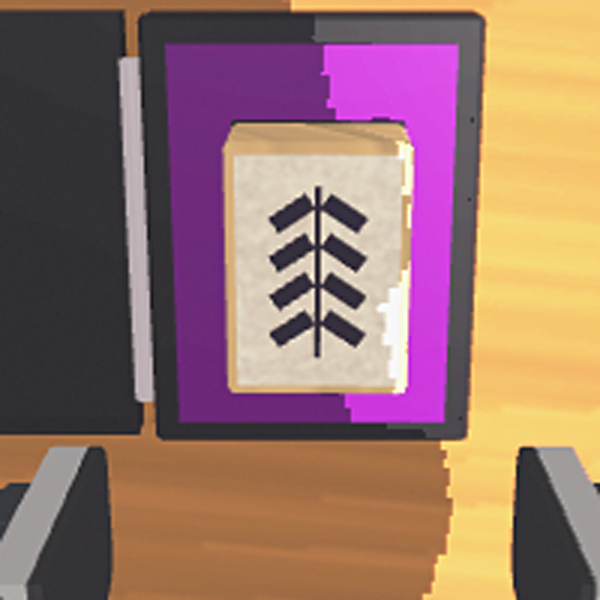

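```bash
python3 - <<'E'
from h import *
W=lp("w28");m=lambda *a:np.array(a)/1000
c=lambda x,y:np.array([(x+.5)/3+219.5,(y+.5)/3+139.5])
q,r=fit([(W,m(-49,-35,16),c(165,43)),(W,m(-49,35,16),c(460,44)),(W,m(49,35,16),c(445,423)),(W,m(49,-35,16),c(179,423))],[.45,-.24,.1]);print(q,r.tolist())
# block paper: pad-like frame x long
k,r=fit([(W,m(-27.2,-18.7,46),c(233,155)),(W,m(-27.2,18.7,46),c(402,155)),(W,m(27.2,18.7,46),c(394,385)),(W,m(27.2,-18.7,46),c(238,387))],[.45,-.24,.1]);print(k,r.tolist())
E
```

```text
[ 0.44522584 -0.24010402  0.10164804] [[0.3, 0.3], [-0.3, 0.1], [-0.2, -0.2], [0.2, -0.4]]
[ 0.44451562 -0.23901417  0.1026259 ] [[-0.5, -0.1], [0.2, -0.0], [1.0, 0.5], [-0.5, -0.2]]
```

Block centred within about 1 mm and 0.1° of the ink. Now back to the tray for blue.

Call:
move_arm([
  {"x": -0.1,"y": 0.3,"z": -0.2,"wx": 0.002,"wy": 0,"wz": 0.016,"hand": -0.2},
  {"x": -0.2,"y": 0.7,"z": -0.35,"wx": 0.002,"wy": 0,"wz": 0.016,"hand": -0.2},
  {"x": -0.3,"y": 1,"z": -0.35,"wx": 0.002,"wy": 0,"wz": 0.016,"hand": -0.2},
  {"x": -0.3,"y": 1,"z": -0.35,"wx": 0.002,"wy": 0,"wz": 0.016,"hand": -0.2},
])

```text
time: 33.3
tcp_pos: [0.5518, -0.2601, 0.1537]
tcp_rot: [2.16, 2.279, -0.004]
force: [0.8, 0.7, -1.2]
grip_width: 0.0516
```

```bash
python3 -c "
from h import *
W,im=snap('wrist','w29')
plan([.628,-.2735,.14],-1.519)"
```

```text
t 33.35 tcp [ 0.5496 -0.2596  0.1532] F [-0.2 -0.2 -1.1] gw 0.0516
 xyz [-0.18   0.776  0.13 ] w [-0.0009  0.0006  0.0005]
```

View pics/w29.png

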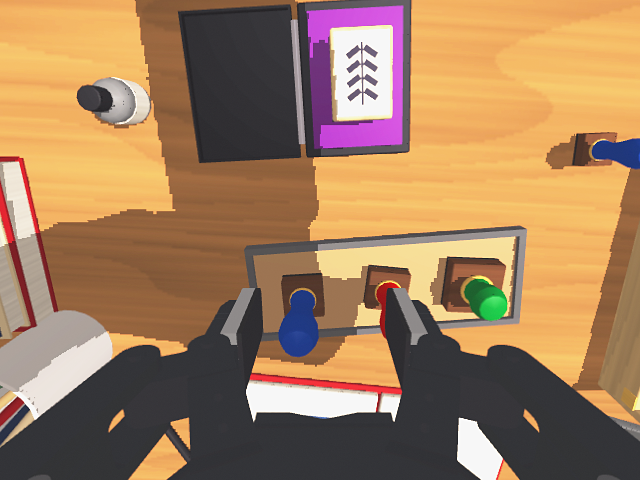

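Call:
move_arm([
  {"x": -0.18,"y": 0.3,"z": 0,"wx": 0,"wy": 0,"wz": 0,"hand": -0.2},
  {"x": -0.18,"y": 0.6,"z": 0.1,"wx": 0,"wy": 0,"wz": 0,"hand": -0.2},
  {"x": -0.18,"y": 0.78,"z": 0.13,"wx": 0,"wy": 0,"wz": 0,"hand": -0.2},
  {"x": -0.18,"y": 0.78,"z": 0.13,"wx": 0,"wy": 0,"wz": 0,"hand": -0.2},
  {"x": -0.18,"y": 0.78,"z": 0.13,"wx": 0,"wy": 0,"wz": 0,"hand": -0.2},
])

```text
time: 33.85
tcp_pos: [0.6272, -0.2731, 0.1386]
tcp_rot: [-2.16, -2.278, 0.007]
force: [0.4, -0.2, 0.2]
grip_width: 0.0513
```

```bash
python3 -c "
from h import *
print(atz(lp('w29'),(299,337),.077))
W,im=snap('wrist','w30')
plan([.628,-.2735,.0482],-1.519)"
```

```text
[ 0.63094631 -0.27332453  0.077     ]
t 33.9 tcp [ 0.6272 -0.2732  0.1393] F [-0.  -0.2 -0.1] gw 0.0512
 xyz [-0.003  0.012  0.911] w [-0.0014  0.0004  0.0005]
```

View pics/w30.png

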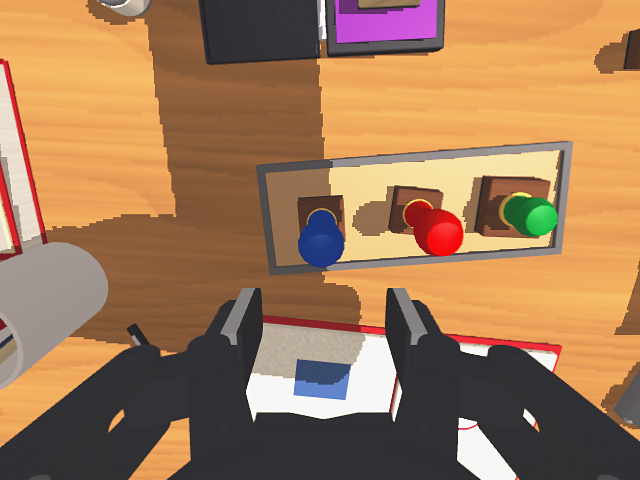

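```bash
python3 - <<'E'
from h import *
W=lp('w30')
for p,z in [((321.5,244),.077),((438.5,232),.077),((532,216),.047)]: print(atz(W,p,z).round(4))
E
```

```text
[ 0.6277 -0.2733  0.077 ]
[ 0.6158 -0.1991  0.077 ]
[ 0.6085 -0.1237  0.047 ]
```

Call:
move_arm([
  {"x": 0,"y": 0.006,"z": 0.25,"wx": -0.001,"wy": 0,"wz": 0,"hand": -0.2},
  {"x": 0,"y": 0.006,"z": 0.5,"wx": -0.001,"wy": 0,"wz": 0,"hand": -0.2},
  {"x": 0,"y": 0.006,"z": 0.75,"wx": -0.001,"wy": 0,"wz": 0,"hand": -0.2},
  {"x": 0,"y": 0.006,"z": 0.91,"wx": -0.001,"wy": 0,"wz": 0,"hand": -0.2},
  {"x": 0,"y": 0.006,"z": 0.91,"wx": -0.001,"wy": 0,"wz": 0,"hand": -0.2},
  {"x": 0,"y": 0.006,"z": 0.91,"wx": -0.001,"wy": 0,"wz": 0,"hand": -0.2},
])

```text
time: 34.5
tcp_pos: [0.627, -0.2735, 0.0491]
tcp_rot: [2.161, 2.279, -0.003]
force: [0.9, 0.5, 0.6]
grip_width: 0.0512
```

```bash
python3 -c "
from h import *
plan([.6277,-.2735,.0482],-1.519)"
```

```text
t 34.5 tcp [ 0.627  -0.2735  0.0491] F [0.9 0.5 0.6] gw 0.0512
 xyz [-0.     0.007  0.009] w [-0.0003  0.0005  0.0005]
```

Call:
move_arm([
  {"x": 0,"y": 0.005,"z": 0.008,"wx": 0,"wy": 0,"wz": 0,"hand": 0.3},
  {"x": 0,"y": 0.005,"z": 0.008,"wx": 0,"wy": 0,"wz": 0,"hand": 0.6},
  {"x": 0,"y": 0.005,"z": 0.008,"wx": 0,"wy": 0,"wz": 0,"hand": 1},
  {"x": 0,"y": 0.005,"z": 0.008,"wx": 0,"wy": 0,"wz": 0,"hand": 1},
  {"x": 0,"y": 0.005,"z": 0.008,"wx": 0,"wy": 0,"wz": 0,"hand": 1},
  {"x": 0,"y": 0.005,"z": 0.008,"wx": 0,"wy": 0,"wz": 0,"hand": 1},
])

```text
time: 35.1
tcp_pos: [0.6286, -0.2739, 0.0503]
tcp_rot: [2.159, 2.278, -0.001]
force: [-1.2, 0.1, 7.1]
grip_width: 0.0264
```

Call:
move_arm([
  {"x": 0,"y": 0,"z": -0.05,"wx": 0,"wy": 0,"wz": 0,"hand": 1},
  {"x": 0,"y": 0,"z": -0.15,"wx": 0,"wy": 0,"wz": 0,"hand": 1},
  {"x": 0,"y": 0,"z": -0.3,"wx": 0,"wy": 0,"wz": 0,"hand": 1},
  {"x": 0,"y": 0,"z": -0.5,"wx": 0,"wy": 0,"wz": 0,"hand": 1},
  {"x": 0,"y": 0,"z": -0.75,"wx": 0,"wy": 0,"wz": 0,"hand": 1},
  {"x": 0,"y": 0,"z": -1,"wx": 0,"wy": 0,"wz": 0,"hand": 1},
  {"x": 0,"y": 0,"z": -1,"wx": 0,"wy": 0,"wz": 0,"hand": 1},
])

```text
time: 35.8
tcp_pos: [0.6308, -0.2745, 0.1562]
tcp_rot: [2.153, 2.274, 0.004]
force: [0.0, 0.4, -0.3]
grip_width: 0.0262
```

```bash
python3 -c "
from h import *
W,im=snap('wrist','w31')
plan([.5912,.0799,.2],-1.519)"
```

```text
t 35.85 tcp [ 0.6298 -0.274   0.1539] F [-0.2 -0.  -1.3] gw 0.0263
 xyz [ 3.552 -0.191 -0.477] w [0.0021 0.0013 0.0007]
```

View pics/w31.png

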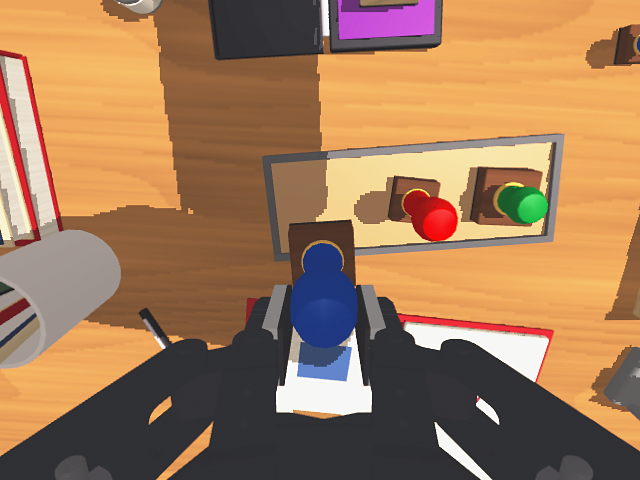

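Call:
move_arm([
  {"x": 0,"y": 0,"z": -0.25,"wx": 0.002,"wy": 0.001,"wz": 0,"hand": 1},
  {"x": 0.3,"y": 0,"z": -0.3,"wx": 0.002,"wy": 0.001,"wz": 0,"hand": 1},
  {"x": 0.7,"y": -0.03,"z": -0.3,"wx": 0.002,"wy": 0.001,"wz": 0,"hand": 1},
  {"x": 1,"y": -0.05,"z": -0.3,"wx": 0.002,"wy": 0.001,"wz": 0,"hand": 1},
])

```text
time: 36.25
tcp_pos: [0.6185, -0.1728, 0.1833]
tcp_rot: [2.161, 2.28, -0.001]
force: [0.6, -0.2, -0.8]
grip_width: 0.0262
```

Call:
move_arm([
  {"x": 0.4,"y": 0,"z": 0,"wx": 0,"wy": 0,"wz": 0,"hand": 1},
  {"x": 0.8,"y": -0.04,"z": 0,"wx": 0,"wy": 0,"wz": 0,"hand": 1},
  {"x": 1,"y": -0.05,"z": 0,"wx": 0,"wy": 0,"wz": 0,"hand": 1},
])

```text
time: 36.55
tcp_pos: [0.6071, -0.0705, 0.1832]
tcp_rot: [-2.159, -2.281, 0.001]
force: [0.6, -0.6, -0.2]
grip_width: 0.0266
```

Call:
move_arm([
  {"x": 0.4,"y": 0,"z": 0,"wx": 0,"wy": 0,"wz": 0,"hand": 1},
  {"x": 0.8,"y": -0.04,"z": 0,"wx": 0,"wy": 0,"wz": 0,"hand": 1},
  {"x": 1,"y": -0.05,"z": 0,"wx": 0,"wy": 0,"wz": 0,"hand": 1},
])

```text
time: 36.85
tcp_pos: [0.5957, 0.0316, 0.183]
tcp_rot: [-2.157, -2.282, 0.001]
force: [0.7, -0.2, -0.8]
grip_width: 0.0263
```

```bash
python3 -c "
from h import *
plan([.5912,.0799,.1],-1.519)"
```

```text
t 36.85 tcp [0.5957 0.0316 0.183 ] F [ 0.7 -0.2 -0.8] gw 0.0263
 xyz [ 0.484 -0.016  0.83 ] w [-0.0005 -0.0002  0.0014]
```

Call:
move_arm([
  {"x": 0.3,"y": -0.016,"z": 0,"wx": 0,"wy": 0,"wz": 0.001,"hand": 1},
  {"x": 0.48,"y": -0.016,"z": 0.2,"wx": 0,"wy": 0,"wz": 0.001,"hand": 1},
  {"x": 0.48,"y": -0.016,"z": 0.5,"wx": 0,"wy": 0,"wz": 0.001,"hand": 1},
  {"x": 0.48,"y": -0.016,"z": 0.8,"wx": 0,"wy": 0,"wz": 0.001,"hand": 1},
  {"x": 0.48,"y": -0.016,"z": 1.0,"wx": 0,"wy": 0,"wz": 0.001,"hand": 1},
  {"x": 0.48,"y": -0.016,"z": 1.0,"wx": 0,"wy": 0,"wz": 0.001,"hand": 1},
  {"x": 0.48,"y": -0.016,"z": 1.0,"wx": 0,"wy": 0,"wz": 0.001,"hand": 1},
])

```text
time: 37.55
tcp_pos: [0.5912, 0.0794, 0.0833]
tcp_rot: [-2.16, -2.279, 0.003]
force: [0.6, -0.3, -0.2]
grip_width: 0.0266
```

```bash
python3 -c "
from h import *
plan([.5912,.0799,.0533],-1.519)
W,im=snap('wrist','w32')
cv2.imwrite('pics/w32c.png',cv2.resize(im[170:370,210:510],None,fx=2.6,fy=2.6,interpolation=cv2.INTER_CUBIC))"
```

```text
t 37.55 tcp [0.5912 0.0794 0.0833] F [ 0.6 -0.3 -0.2] gw 0.0266
 xyz [0.005 0.001 0.3  ] w [-0.0007 -0.      0.0005]
```

View pics/w32c.png

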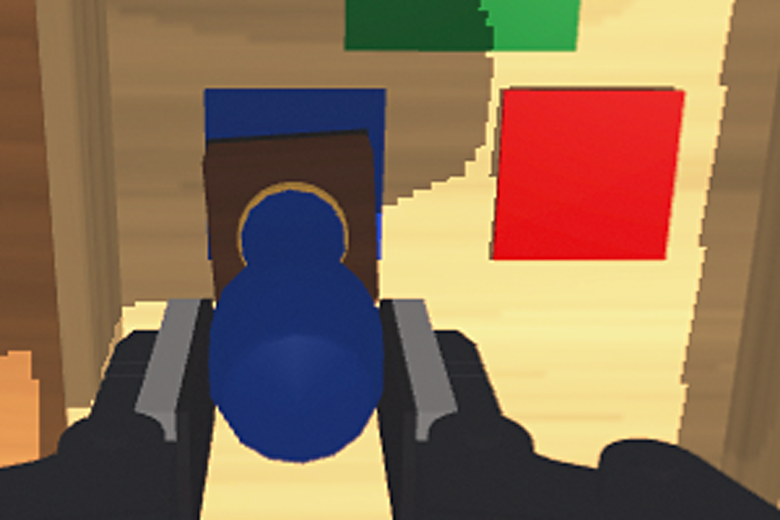

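```bash
python3 - <<'E'
from h import *
W=lp("w32");m=lambda *a:np.array(a)/1000
c=lambda x,y:np.array([(x+.5)/2.6+209.5,(y+.5)/2.6+169.5])
for zt in (56,):
    q,r=fit([(W,m(-18,-18,zt),c(205,142)),(W,m(-18,18,zt),c(370,131))],[.59,.08,0]);print("base",q.round(4),r.tolist())
print("ringcentre-y",atz(W,c(293,235),.056))
e=atz(W,c(289,136.5),.056);print("edge",e)
def felt(n,P):
    q,r=fit([(W,m(sx*23,sy*23,10),c(*p)) for sx,sy,p in P],[.59,.1,0]);print(n,q.round(4),r.tolist())
felt("rf",[(-1,-1,(503,89)),(-1,1,(685,91)),(1,1,(667,259)),(1,-1,(493,258))])
felt("bf",[(-1,-1,(205,89)),(-1,1,(386,89)),(1,1,(382,259))])
print("knob",atz(W,c(297,367),.0833+.0267))
E
```

```text
base [0.5866 0.0796 0.1188] [[-1.7, 0.1], [1.6, -0.0]]
ringcentre-y [0.59027853 0.0797551  0.056     ]
edge [0.56867376 0.07782661 0.056     ]
rf [0.5872 0.1558 0.0511] [[0.3, 0.1], [0.1, -0.6], [-0.6, 0.1], [0.0, 0.5]]
bf [0.5911 0.0803 0.0517] [[-0.3, -0.0], [0.2, -0.0], [0.0, 0.0]]
knob [0.59283682 0.08067012 0.11      ]
```

Call:
move_arm([
  {"x": 0.005,"y": 0,"z": 0.05,"wx": -0.0005,"wy": 0,"wz": 0.022,"hand": 1},
  {"x": 0.005,"y": 0,"z": 0.13,"wx": -0.0005,"wy": 0,"wz": 0.022,"hand": 1},
  {"x": 0.005,"y": 0,"z": 0.2,"wx": -0.0005,"wy": 0,"wz": 0.022,"hand": 1},
  {"x": 0.005,"y": 0,"z": 0.25,"wx": -0.0005,"wy": 0,"wz": 0.022,"hand": 1},
  {"x": 0.005,"y": 0,"z": 0.28,"wx": -0.0005,"wy": 0,"wz": 0.022,"hand": 1},
  {"x": 0.005,"y": 0,"z": 0.29,"wx": -0.0005,"wy": 0,"wz": 0.022,"hand": 1},
  {"x": 0.005,"y": 0,"z": 0.29,"wx": -0.0005,"wy": 0,"wz": 0.022,"hand": 1},
])

```text
time: 38.3
tcp_pos: [0.5918, 0.0801, 0.055]
tcp_rot: [2.238, 2.204, 0.001]
force: [-0.2, 0.3, -1.0]
grip_width: 0.0264
```

```bash
python3 -c "
from h import *
plan([.5911,.0800,.0533],-1.587)
W,im=snap('wrist','w33')
cv2.imwrite('pics/w33c.png',cv2.resize(im[170:370,210:510],None,fx=2.6,fy=2.6,interpolation=cv2.INTER_CUBIC))
W,im=snap('side','d33')
cv2.imwrite('pics/d33c.png',cv2.resize(im[230:350,180:350],None,fx=4,fy=4,interpolation=cv2.INTER_CUBIC))"
```

```text
t 38.3 tcp [0.5918 0.0801 0.055 ] F [-0.2  0.3 -1. ] gw 0.0264
 xyz [-0.001 -0.007  0.017] w [ 0.0002 -0.0002  0.0002]
```

View pics/w33c.png

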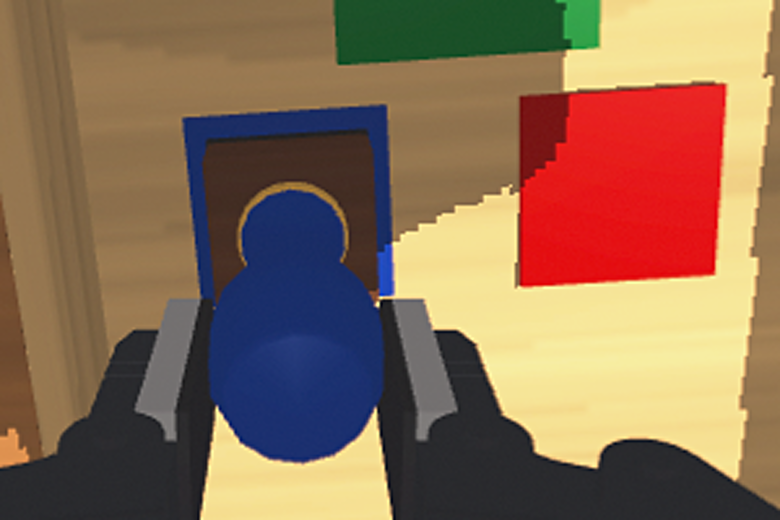

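View pics/d33c.png

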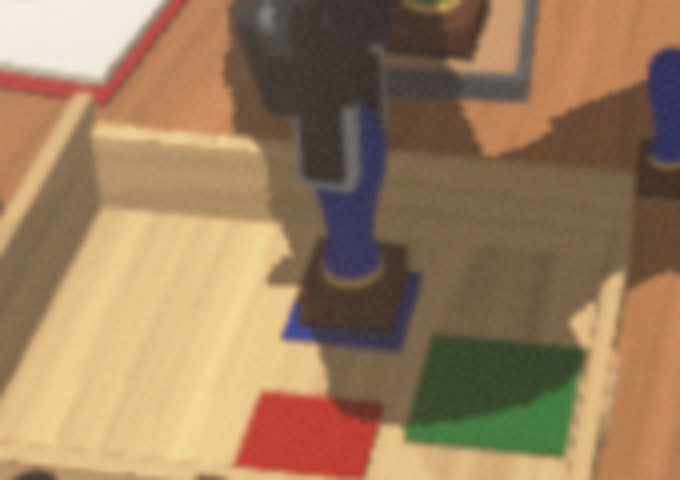

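```bash
python3 - <<'E'
from h import *
m=lambda *a:np.array(a)/1000
W=lp("w33");c=lambda p:((p-np.array([209.5,169.5]))*2.6-.5).round(0)
q=[.5913,.0802,.052]
und=.055-.0433
for z in (und,und+.016):
    print(round(z,4),[c(proj(W,w(q,(sx*.018,sy*.018,z)))).tolist() for sx,sy in((-1,-1),(-1,1),(1,-1),(1,1))])
print("felt",[c(proj(W,w(q,(sx*.023,sy*.023,.01)))).tolist() for sx,sy in((-1,-1),(-1,1),(1,1))])
print("knob",c(proj(W,[q[0],q[1],und+.069])), c(proj(W,[q[0],q[1],und+.016])))
E
python3 -c "
import cv2
im=cv2.imread('pics/w33.png')
cv2.imwrite('pics/w33d.png',cv2.resize(im[205:300,270:380],None,fx=7,fy=6,interpolation=cv2.INTER_CUBIC))"
```

```text
0.0117 [[206.0, 142.0], [366.0, 131.0], [221.0, 290.0], [374.0, 280.0]]
0.0277 [[199.0, 162.0], [372.0, 150.0], [215.0, 319.0], [379.0, 309.0]]
felt [[182.0, 120.0], [387.0, 106.0], [395.0, 295.0]]
knob [290. 353.] [291. 237.]
```

View pics/w33d.png

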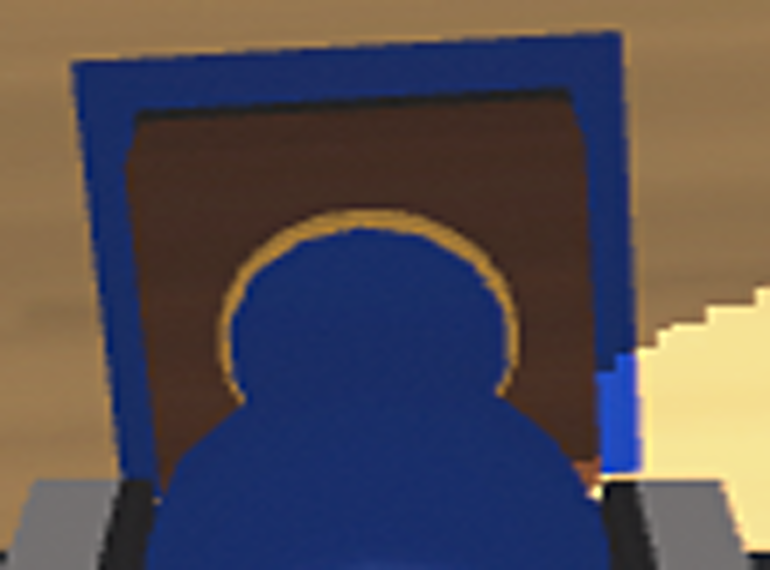

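The visible base corners match the predicted underside corners of a centred stamp within 1 px. Setting blue down.

Call:
move_arm([
  {"x": 0,"y": -0.004,"z": 0.01,"wx": 0,"wy": 0,"wz": 0,"hand": 1},
  {"x": 0,"y": -0.004,"z": 0.02,"wx": 0,"wy": 0,"wz": 0,"hand": 1},
  {"x": 0,"y": -0.004,"z": 0.02,"wx": 0,"wy": 0,"wz": 0,"hand": 1},
  {"x": 0,"y": -0.004,"z": 0.02,"wx": 0,"wy": 0,"wz": 0,"hand": 1},
])

```text
time: 38.8
tcp_pos: [0.5917, 0.0802, 0.0534]
tcp_rot: [2.238, 2.204, 0.003]
force: [-0.1, -0.6, 0.2]
grip_width: 0.0264
```

Call:
move_arm([
  {"x": 0,"y": -0.002,"z": 0.01,"wx": 0,"wy": 0,"wz": 0,"hand": 1},
  {"x": 0,"y": -0.002,"z": 0.01,"wx": 0,"wy": 0,"wz": 0,"hand": 1},
])

```text
time: 39.0
tcp_pos: [0.5921, 0.0801, 0.0533]
tcp_rot: [2.237, 2.204, 0.004]
force: [-1.7, -0.6, 6.2]
grip_width: 0.0266
```

Contact. Releasing, rising and looking.

Call:
move_arm([
  {"x": 0,"y": 0,"z": 0,"wx": 0,"wy": 0,"wz": 0,"hand": 0.4},
  {"x": 0,"y": 0,"z": 0,"wx": 0,"wy": 0,"wz": 0,"hand": 0},
  {"x": 0,"y": 0,"z": 0,"wx": 0,"wy": 0,"wz": 0,"hand": -0.2},
  {"x": 0,"y": 0,"z": 0,"wx": 0,"wy": 0,"wz": 0,"hand": -0.2},
  {"x": 0,"y": 0,"z": -0.2,"wx": 0,"wy": 0,"wz": 0,"hand": -0.2},
  {"x": 0,"y": 0,"z": -0.5,"wx": 0,"wy": 0,"wz": 0,"hand": -0.2},
  {"x": 0,"y": 0,"z": -0.8,"wx": 0,"wy": 0,"wz": 0,"hand": -0.2},
  {"x": 0,"y": 0,"z": -1,"wx": 0,"wy": 0,"wz": 0,"hand": -0.2},
  {"x": 0,"y": 0,"z": -1,"wx": 0,"wy": 0,"wz": 0,"hand": -0.2},
])

```text
time: 39.9
tcp_pos: [0.5937, 0.0807, 0.1567]
tcp_rot: [2.235, 2.203, 0.012]
force: [0.5, 0.1, 0.2]
grip_width: 0.0516
```

```bash
python3 - <<'E'
from h import *
W,im=snap('wrist','w34')
cv2.imwrite('pics/w34c.png',cv2.resize(im[150:290,260:370],None,fx=5,fy=4,interpolation=cv2.INTER_CUBIC))
c=lambda p:((p-np.array([259.5,149.5]))*[5,4]-.5).round(0)
q=[.5913,.0801,.052]
for h,z in((.018,.01),(.018,.026),(.023,.01)): print(z,[c(proj(W,w(q,(sx*h,sy*h,z)))).tolist() for sx,sy in((-1,-1),(-1,1),(1,-1),(1,1))])
plan([.616,-.1993,.15],-1.519)
E
```

```text
0.01 [[194.0, 159.0], [406.0, 148.0], [212.0, 322.0], [418.0, 311.0]]
0.026 [[188.0, 173.0], [411.0, 161.0], [207.0, 344.0], [423.0, 332.0]]
0.01 [[162.0, 137.0], [434.0, 122.0], [186.0, 345.0], [448.0, 332.0]]
t 39.95 tcp [0.5926 0.0805 0.1548] F [-0.5 -0.2 -0.6] gw 0.0513
 xyz [-2.794  0.275  0.044] w [ 0.0017 -0.0006 -0.0213]
```

View pics/w34c.png

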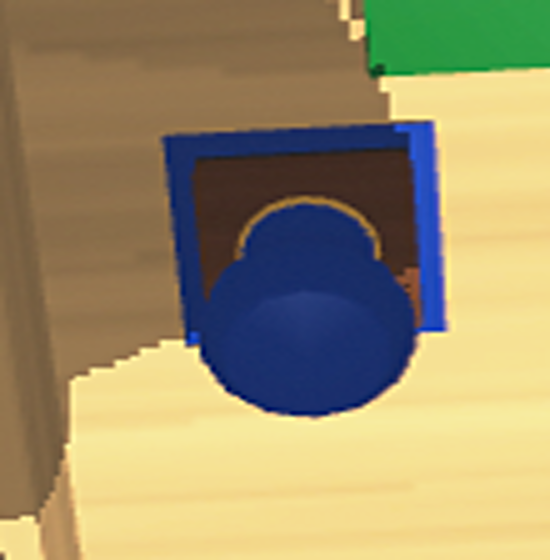

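Blue is upright and centred. Back to the tray for red.

Call:
move_arm([
  {"x": -0.4,"y": 0,"z": 0,"wx": 0.001,"wy": 0,"wz": -0.021,"hand": -0.2},
  {"x": -0.8,"y": 0.07,"z": 0,"wx": 0.001,"wy": 0,"wz": -0.021,"hand": -0.2},
  {"x": -1,"y": 0.09,"z": 0,"wx": 0.001,"wy": 0,"wz": -0.021,"hand": -0.2},
])

```text
time: 40.25
tcp_pos: [0.5995, -0.0218, 0.1533]
tcp_rot: [-2.164, -2.276, -0.002]
force: [0.4, -0.7, 0.2]
grip_width: 0.0511
```

Call:
move_arm([
  {"x": -0.4,"y": 0,"z": 0,"wx": 0,"wy": 0,"wz": 0,"hand": -0.2},
  {"x": -0.8,"y": 0.04,"z": 0,"wx": 0,"wy": 0,"wz": 0,"hand": -0.2},
  {"x": -1,"y": 0.05,"z": 0,"wx": 0,"wy": 0,"wz": 0,"hand": -0.2},
])

```text
time: 40.55
tcp_pos: [0.6088, -0.124, 0.1516]
tcp_rot: [-2.165, -2.273, 0.001]
force: [0.1, 0.0, -0.1]
grip_width: 0.0512
```

```bash
python3 -c "
from h import *
plan([.616,-.1993,.14],-1.519)"
```

```text
t 40.55 tcp [ 0.6088 -0.124   0.1516] F [ 0.1  0.  -0.1] gw 0.0512
 xyz [-0.756  0.036  0.115] w [-0.0006 -0.0005 -0.001 ]
```

Call:
move_arm([
  {"x": -0.4,"y": 0.02,"z": 0,"wx": 0,"wy": 0,"wz": -0.001,"hand": -0.2},
  {"x": -0.75,"y": 0.035,"z": 0,"wx": 0,"wy": 0,"wz": -0.001,"hand": -0.2},
  {"x": -0.756,"y": 0.035,"z": 0.1,"wx": 0,"wy": 0,"wz": -0.001,"hand": -0.2},
  {"x": -0.756,"y": 0.035,"z": 0.115,"wx": 0,"wy": 0,"wz": -0.001,"hand": -0.2},
  {"x": -0.756,"y": 0.035,"z": 0.115,"wx": 0,"wy": 0,"wz": -0.001,"hand": -0.2},
])

```text
time: 41.05
tcp_pos: [0.6151, -0.1988, 0.1386]
tcp_rot: [-2.16, -2.275, 0.003]
force: [0.2, 1.4, 1.0]
grip_width: 0.0513
```

```bash
python3 -c "
from h import *
W,im=snap('wrist','w35')
plan([.616,-.1993,.0495],-1.519)
cv2.imwrite('pics/w35c.png',cv2.resize(im[150:350,210:510],None,fx=2.6,fy=2.6,interpolation=cv2.INTER_CUBIC))"
```

```text
t 41.1 tcp [ 0.6156 -0.1985  0.1394] F [ 0.6 -0.   0.6] gw 0.0514
 xyz [-0.01   0.007  0.899] w [-0.001  -0.0005  0.0003]
```

View pics/w35c.png

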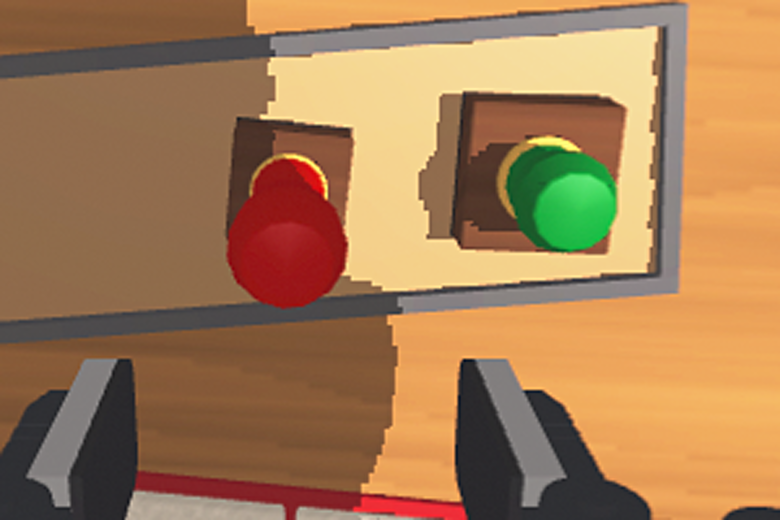

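Call:
move_arm([
  {"x": -0.01,"y": 0.004,"z": 0.25,"wx": 0,"wy": 0,"wz": 0,"hand": -0.2},
  {"x": -0.01,"y": 0.004,"z": 0.5,"wx": 0,"wy": 0,"wz": 0,"hand": -0.2},
  {"x": -0.01,"y": 0.004,"z": 0.75,"wx": 0,"wy": 0,"wz": 0,"hand": -0.2},
  {"x": -0.01,"y": 0.004,"z": 0.9,"wx": 0,"wy": 0,"wz": 0,"hand": -0.2},
  {"x": -0.01,"y": 0.004,"z": 0.91,"wx": 0,"wy": 0,"wz": 0,"hand": -0.2},
  {"x": -0.01,"y": 0.004,"z": 0.91,"wx": 0,"wy": 0,"wz": 0,"hand": -0.2},
])

```text
time: 41.7
tcp_pos: [0.6162, -0.1986, 0.0489]
tcp_rot: [-2.158, -2.278, 0.002]
force: [0.8, -0.1, 1.0]
grip_width: 0.0514
```

```bash
python3 -c "
from h import *
W=lp('w35')
print(atz(W,((288.5)/2.6+209.5,250.5/2.6+149.5),.077))
plan([.616,-.1993,.0490],-1.519)"
```

```text
[ 0.61697559 -0.19945547  0.077     ]
t 41.7 tcp [ 0.6162 -0.1986  0.0489] F [ 0.8 -0.1  1. ] gw 0.0514
 xyz [-0.007 -0.002 -0.001] w [-0.001  -0.0004  0.0007]
```

Call:
move_arm([
  {"x": -0.007,"y": 0,"z": 0,"wx": 0,"wy": 0,"wz": 0,"hand": 0.3},
  {"x": -0.007,"y": 0,"z": 0,"wx": 0,"wy": 0,"wz": 0,"hand": 0.6},
  {"x": -0.007,"y": 0,"z": 0,"wx": 0,"wy": 0,"wz": 0,"hand": 1},
  {"x": -0.007,"y": 0,"z": 0,"wx": 0,"wy": 0,"wz": 0,"hand": 1},
  {"x": -0.007,"y": 0,"z": 0,"wx": 0,"wy": 0,"wz": 0,"hand": 1},
  {"x": -0.007,"y": 0,"z": 0,"wx": 0,"wy": 0,"wz": 0,"hand": 1},
])

```text
time: 42.3
tcp_pos: [0.6174, -0.1995, 0.0507]
tcp_rot: [-2.16, -2.281, -0.001]
force: [-1.2, -0.4, 7.1]
grip_width: 0.0267
```

Call:
move_arm([
  {"x": 0,"y": 0,"z": -0.05,"wx": 0,"wy": 0,"wz": 0,"hand": 1},
  {"x": 0,"y": 0,"z": -0.15,"wx": 0,"wy": 0,"wz": 0,"hand": 1},
  {"x": 0,"y": 0,"z": -0.3,"wx": 0,"wy": 0,"wz": 0,"hand": 1},
  {"x": 0,"y": 0,"z": -0.5,"wx": 0,"wy": 0,"wz": 0,"hand": 1},
  {"x": 0,"y": 0,"z": -0.75,"wx": 0,"wy": 0,"wz": 0,"hand": 1},
  {"x": 0,"y": 0,"z": -1,"wx": 0,"wy": 0,"wz": 0,"hand": 1},
  {"x": 0,"y": 0,"z": -1,"wx": 0,"wy": 0,"wz": 0,"hand": 1},
])

```text
time: 43.0
tcp_pos: [0.6197, -0.2001, 0.1557]
tcp_rot: [2.156, 2.278, 0.007]
force: [1.0, 0.1, -0.9]
grip_width: 0.0264
```

```bash
python3 -c "
from h import *
W,im=snap('wrist','w36')
plan([.5875,.1555,.2],-1.43)"
```

```text
t 43.05 tcp [ 0.6186 -0.1997  0.1535] F [ 0.2 -0.8 -2.5] gw 0.0263
 xyz [ 3.564 -0.115 -0.464] w [ 0.0014  0.     -0.0275]
```

View pics/w36.png

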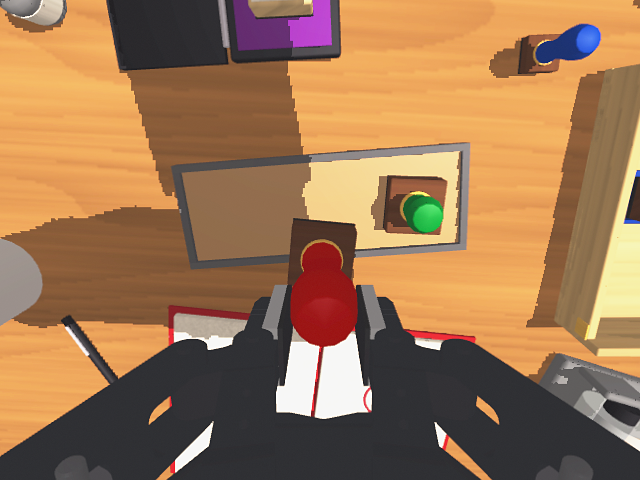

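Red held. Raising, then crossing above the blue stamp with a wide margin.

Call:
move_arm([
  {"x": 0,"y": 0,"z": -0.3,"wx": 0.001,"wy": 0,"wz": 0,"hand": 1},
  {"x": 0.3,"y": 0,"z": -0.48,"wx": 0.001,"wy": 0,"wz": 0,"hand": 1},
  {"x": 0.7,"y": -0.02,"z": -0.48,"wx": 0.001,"wy": 0,"wz": 0,"hand": 1},
  {"x": 1,"y": -0.03,"z": -0.48,"wx": 0.001,"wy": 0,"wz": 0,"hand": 1},
])

```text
time: 43.45
tcp_pos: [0.6094, -0.0986, 0.2017]
tcp_rot: [2.161, 2.28, 0.002]
force: [0.3, 0.8, -0.9]
grip_width: 0.0263
```

Call:
move_arm([
  {"x": 0.4,"y": 0,"z": 0,"wx": 0,"wy": 0,"wz": 0,"hand": 1},
  {"x": 0.8,"y": -0.02,"z": 0,"wx": 0,"wy": 0,"wz": 0,"hand": 1},
  {"x": 1,"y": -0.03,"z": 0,"wx": 0,"wy": 0,"wz": 0,"hand": 1},
])

```text
time: 43.75
tcp_pos: [0.6001, 0.0036, 0.2012]
tcp_rot: [-2.159, -2.281, -0.001]
force: [0.6, -0.4, -0.7]
grip_width: 0.0265
```

Call:
move_arm([
  {"x": 0.4,"y": 0,"z": 0,"wx": 0,"wy": 0,"wz": -0.0275,"hand": 1},
  {"x": 0.8,"y": -0.02,"z": 0,"wx": 0,"wy": 0,"wz": -0.0275,"hand": 1},
  {"x": 1,"y": -0.03,"z": 0,"wx": 0,"wy": 0,"wz": -0.0275,"hand": 1},
])

```text
time: 44.05
tcp_pos: [0.5906, 0.1058, 0.2006]
tcp_rot: [-2.056, -2.373, -0.0]
force: [-0.3, -0.0, -1.1]
grip_width: 0.0265
```

```bash
python3 -c "
from h import *
plan([.5875,.1555,.11],-1.43)"
```

```text
t 44.05 tcp [0.5906 0.1058 0.2006] F [-0.3 -0.  -1.1] gw 0.0265
 xyz [0.495 0.041 0.907] w [-0.0003 -0.0005  0.0007]
```

Call:
move_arm([
  {"x": 0.3,"y": 0.03,"z": 0,"wx": 0,"wy": 0,"wz": 0,"hand": 1},
  {"x": 0.495,"y": 0.04,"z": 0,"wx": 0,"wy": 0,"wz": 0,"hand": 1},
  {"x": 0.495,"y": 0.04,"z": 0.3,"wx": 0,"wy": 0,"wz": 0,"hand": 1},
  {"x": 0.495,"y": 0.04,"z": 0.6,"wx": 0,"wy": 0,"wz": 0,"hand": 1},
  {"x": 0.495,"y": 0.04,"z": 0.9,"wx": 0,"wy": 0,"wz": 0,"hand": 1},
  {"x": 0.495,"y": 0.04,"z": 0.95,"wx": 0,"wy": 0,"wz": 0,"hand": 1},
  {"x": 0.495,"y": 0.04,"z": 0.95,"wx": 0,"wy": 0,"wz": 0,"hand": 1},
])

```text
time: 44.75
tcp_pos: [0.5867, 0.155, 0.1048]
tcp_rot: [-2.055, -2.373, 0.004]
force: [0.5, 0.7, -0.7]
grip_width: 0.0263
```

```bash
python3 -c "
from h import *
plan([.5875,.1555,.0537],-1.43)"
```

```text
t 44.75 tcp [0.5867 0.155  0.1048] F [ 0.5  0.7 -0.7] gw 0.0263
 xyz [0.004 0.011 0.511] w [-0.0011 -0.0001  0.0007]
```

Call:
move_arm([
  {"x": 0.005,"y": 0.005,"z": 0.15,"wx": -0.001,"wy": 0,"wz": 0,"hand": 1},
  {"x": 0.005,"y": 0.005,"z": 0.3,"wx": -0.001,"wy": 0,"wz": 0,"hand": 1},
  {"x": 0.005,"y": 0.005,"z": 0.4,"wx": -0.001,"wy": 0,"wz": 0,"hand": 1},
  {"x": 0.005,"y": 0.005,"z": 0.47,"wx": -0.001,"wy": 0,"wz": 0,"hand": 1},
  {"x": 0.005,"y": 0.005,"z": 0.48,"wx": -0.001,"wy": 0,"wz": 0,"hand": 1},
  {"x": 0.005,"y": 0.005,"z": 0.48,"wx": -0.001,"wy": 0,"wz": 0,"hand": 1},
])

```text
time: 45.35
tcp_pos: [0.5874, 0.1557, 0.0574]
tcp_rot: [2.057, 2.375, 0.001]
force: [-0.8, 0.5, -0.5]
grip_width: 0.0264
```

```bash
python3 - <<'E'
from h import *
plan([.5875,.1555,.0537],-1.43)
s=ctrl.sense()
W,im=snap('wrist','w37')
cv2.imwrite('pics/w37d.png',cv2.resize(im[190:300,260:390],None,fx=5,fy=5,interpolation=cv2.INTER_CUBIC))
c=lambda p:((p-np.array([259.5,189.5]))*5-.5).round(0)
x,y,z=s['tcp_pos'];q=[x,y,.052];und=z-.0437
print("base",[c(proj(W,w(q,(sx*.018,sy*.018,und)))).tolist() for sx,sy in((-1,-1),(-1,1),(1,-1),(1,1))])
q=[.5875,.1555,.052]
print("felt",[c(proj(W,w(q,(sx*.023,sy*.023,.01)))).tolist() for sx,sy in((-1,-1),(-1,1),(1,-1),(1,1))])
E
```

```text
t 45.35 tcp [0.5874 0.1557 0.0574] F [-0.8  0.5 -0.5] gw 0.0264
 xyz [-0.002  0.001  0.037] w [ 0.0001 -0.0001  0.0008]
base [[170.0, 152.0], [477.0, 178.0], [150.0, 437.0], [444.0, 461.0]]
felt [[131.0, 100.0], [520.0, 134.0], [109.0, 460.0], [476.0, 490.0]]
```

View pics/w37d.png

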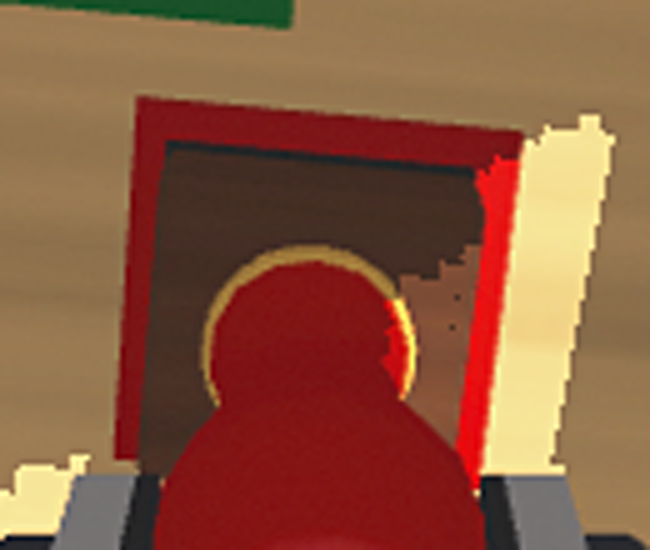

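Red's underside sits about 1 mm toward -x and 0.7 mm toward -y of the felt centre. Correcting while lowering.

Call:
move_arm([
  {"x": 0.006,"y": 0.008,"z": 0.015,"wx": 0,"wy": 0,"wz": 0,"hand": 1},
  {"x": 0.006,"y": 0.008,"z": 0.03,"wx": 0,"wy": 0,"wz": 0,"hand": 1},
  {"x": 0.006,"y": 0.008,"z": 0.037,"wx": 0,"wy": 0,"wz": 0,"hand": 1},
  {"x": 0.006,"y": 0.008,"z": 0.037,"wx": 0,"wy": 0,"wz": 0,"hand": 1},
])

```text
time: 45.8
tcp_pos: [0.5882, 0.1565, 0.0539]
tcp_rot: [2.057, 2.375, 0.001]
force: [0.2, -0.9, -0.8]
grip_width: 0.0264
```

Call:
move_arm([
  {"x": 0,"y": -0.002,"z": 0.012,"wx": 0,"wy": 0,"wz": 0,"hand": 1},
  {"x": 0,"y": -0.002,"z": 0.012,"wx": 0,"wy": 0,"wz": 0,"hand": 1},
])

```text
time: 46.0
tcp_pos: [0.5887, 0.1565, 0.0538]
tcp_rot: [2.055, 2.374, 0.003]
force: [-1.0, -1.1, 6.1]
grip_width: 0.0264
```

Call:
move_arm([
  {"x": 0,"y": 0,"z": 0,"wx": 0,"wy": 0,"wz": 0,"hand": 0.4},
  {"x": 0,"y": 0,"z": 0,"wx": 0,"wy": 0,"wz": 0,"hand": 0},
  {"x": 0,"y": 0,"z": 0,"wx": 0,"wy": 0,"wz": 0,"hand": -0.2},
  {"x": 0,"y": 0,"z": 0,"wx": 0,"wy": 0,"wz": 0,"hand": -0.2},
  {"x": 0,"y": 0,"z": -0.2,"wx": 0,"wy": 0,"wz": 0,"hand": -0.2},
  {"x": 0,"y": 0,"z": -0.5,"wx": 0,"wy": 0,"wz": 0,"hand": -0.2},
  {"x": 0,"y": 0,"z": -0.8,"wx": 0,"wy": 0,"wz": 0,"hand": -0.2},
  {"x": 0,"y": 0,"z": -1,"wx": 0,"wy": 0,"wz": 0,"hand": -0.2},
  {"x": 0,"y": 0,"z": -1,"wx": 0,"wy": 0,"wz": 0,"hand": -0.2},
])

```text
time: 46.9
tcp_pos: [0.5903, 0.1572, 0.1573]
tcp_rot: [2.053, 2.373, 0.011]
force: [0.4, 0.7, -0.0]
grip_width: 0.0509
```

```bash
python3 - <<'E'
from h import *
W,im=snap('wrist','w38')
cv2.imwrite('pics/w38c.png',cv2.resize(im[130:310,180:400],None,fx=3.5,fy=3.3,interpolation=cv2.INTER_CUBIC))
plan([.6083,-.1248,.13],-1.519)
E
```

```text
t 46.95 tcp [0.5892 0.1569 0.1553] F [-1.   0.8 -0.4] gw 0.0509
 xyz [-2.816 -0.216  0.248] w [ 0.0016 -0.0006  0.0293]
```

View pics/w38c.png

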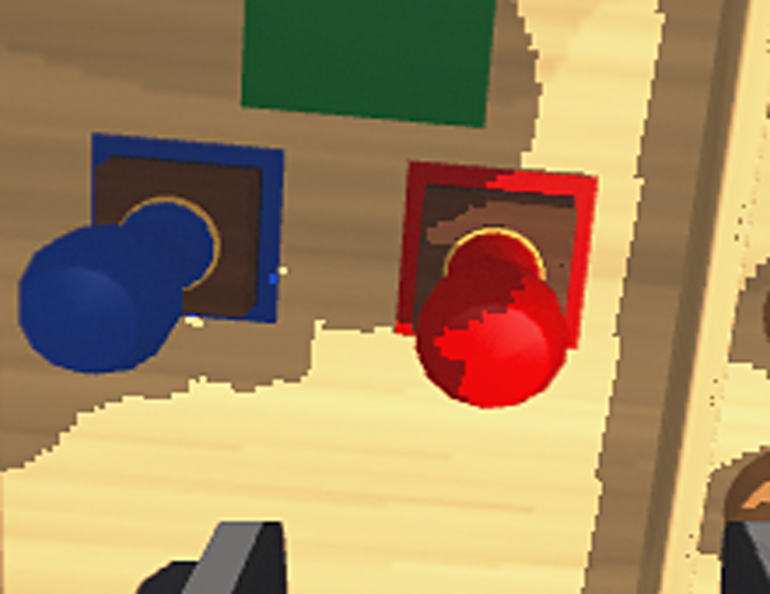

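Both tall stamps are upright and centred. Now green.

Call:
move_arm([
  {"x": -0.4,"y": -0.02,"z": 0,"wx": 0.0015,"wy": 0,"wz": 0.029,"hand": -0.2},
  {"x": -0.8,"y": -0.05,"z": 0,"wx": 0.0015,"wy": 0,"wz": 0.029,"hand": -0.2},
  {"x": -1,"y": -0.07,"z": 0,"wx": 0.0015,"wy": 0,"wz": 0.029,"hand": -0.2},
])

```text
time: 47.25
tcp_pos: [0.5958, 0.0546, 0.1538]
tcp_rot: [-2.162, -2.276, 0.001]
force: [0.0, -0.7, -0.6]
grip_width: 0.0511
```

Call:
move_arm([
  {"x": -0.4,"y": 0,"z": 0,"wx": 0,"wy": 0,"wz": 0,"hand": -0.2},
  {"x": -0.8,"y": 0.01,"z": 0,"wx": 0,"wy": 0,"wz": 0,"hand": -0.2},
  {"x": -1,"y": 0.02,"z": 0,"wx": 0,"wy": 0,"wz": 0,"hand": -0.2},
])

```text
time: 47.55
tcp_pos: [0.6019, -0.0477, 0.1522]
tcp_rot: [-2.163, -2.274, 0.004]
force: [0.2, -1.1, -0.6]
grip_width: 0.0512
```

```bash
python3 -c "
from h import *
plan([.6083,-.1248,.11],-1.519)"
```

```text
t 47.55 tcp [ 0.6019 -0.0477  0.1522] F [ 0.2 -1.1 -0.6] gw 0.0512
 xyz [-0.773  0.027  0.421] w [-0.0014 -0.0003 -0.0006]
```

Call:
move_arm([
  {"x": -0.4,"y": 0.01,"z": 0,"wx": -0.001,"wy": 0,"wz": 0,"hand": -0.2},
  {"x": -0.77,"y": 0.027,"z": 0.1,"wx": -0.001,"wy": 0,"wz": 0,"hand": -0.2},
  {"x": -0.773,"y": 0.027,"z": 0.3,"wx": -0.001,"wy": 0,"wz": 0,"hand": -0.2},
  {"x": -0.773,"y": 0.027,"z": 0.42,"wx": -0.001,"wy": 0,"wz": 0,"hand": -0.2},
  {"x": -0.773,"y": 0.027,"z": 0.42,"wx": -0.001,"wy": 0,"wz": 0,"hand": -0.2},
  {"x": -0.773,"y": 0.027,"z": 0.42,"wx": -0.001,"wy": 0,"wz": 0,"hand": -0.2},
])

```text
time: 48.15
tcp_pos: [0.6083, -0.1242, 0.1099]
tcp_rot: [-2.163, -2.276, 0.002]
force: [0.1, 0.6, 1.2]
grip_width: 0.0513
```

```bash
python3 -c "
from h import *
W,im=snap('wrist','w39')
plan([.6083,-.1248,.0247],-1.519)
cv2.imwrite('pics/w39c.png',cv2.resize(im[150:350,210:510],None,fx=2.6,fy=2.6,interpolation=cv2.INTER_CUBIC))"
```

```text
t 48.2 tcp [ 0.6087 -0.1241  0.1106] F [0.8 0.1 0.4] gw 0.0511
 xyz [-0.008 -0.004  0.859] w [-0.0003 -0.0002 -0.0001]
```

View pics/w39c.png

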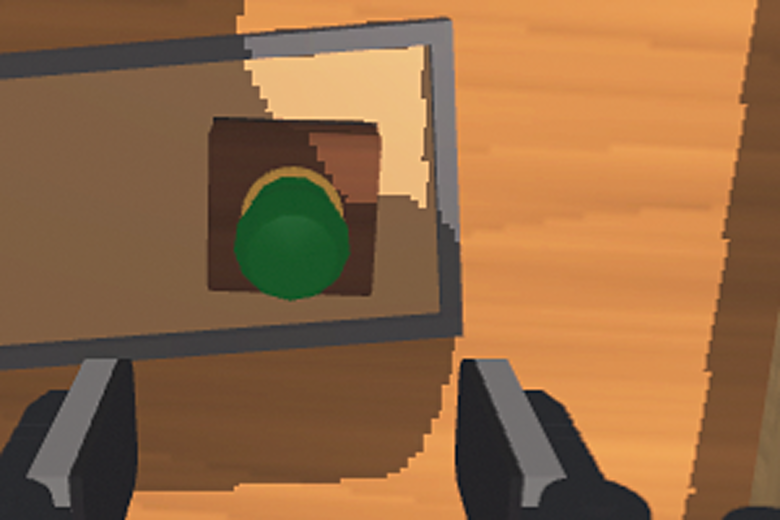

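Call:
move_arm([
  {"x": -0.008,"y": -0.004,"z": 0.25,"wx": 0,"wy": 0,"wz": 0,"hand": -0.2},
  {"x": -0.008,"y": -0.004,"z": 0.5,"wx": 0,"wy": 0,"wz": 0,"hand": -0.2},
  {"x": -0.008,"y": -0.004,"z": 0.7,"wx": 0,"wy": 0,"wz": 0,"hand": -0.2},
  {"x": -0.008,"y": -0.004,"z": 0.82,"wx": 0,"wy": 0,"wz": 0,"hand": -0.2},
  {"x": -0.008,"y": -0.004,"z": 0.86,"wx": 0,"wy": 0,"wz": 0,"hand": -0.2},
  {"x": -0.008,"y": -0.004,"z": 0.86,"wx": 0,"wy": 0,"wz": 0,"hand": -0.2},
])

```text
time: 48.8
tcp_pos: [0.6087, -0.1245, 0.0249]
tcp_rot: [-2.162, -2.278, 0.0]
force: [0.0, -0.3, 0.6]
grip_width: 0.0514
```

```bash
python3 -c "
from h import *
W=lp('w39')
print(atz(W,((292.5)/2.6+209.5,242.5/2.6+149.5),.047))
plan([.608,-.1255,.0245],-1.519)"
```

```text
[ 0.60856477 -0.12404538  0.047     ]
t 48.8 tcp [ 0.6087 -0.1245  0.0249] F [ 0.  -0.3  0.6] gw 0.0514
 xyz [-0.009 -0.007  0.004] w [-0.0002 -0.0001  0.0001]
```

Call:
move_arm([
  {"x": -0.003,"y": -0.003,"z": 0.003,"wx": 0,"wy": 0,"wz": 0,"hand": 0.3},
  {"x": -0.003,"y": -0.003,"z": 0.003,"wx": 0,"wy": 0,"wz": 0,"hand": 0.5},
  {"x": -0.003,"y": -0.003,"z": 0.003,"wx": 0,"wy": 0,"wz": 0,"hand": 1},
  {"x": -0.003,"y": -0.003,"z": 0.003,"wx": 0,"wy": 0,"wz": 0,"hand": 1},
  {"x": -0.003,"y": -0.003,"z": 0.003,"wx": 0,"wy": 0,"wz": 0,"hand": 1},
  {"x": -0.003,"y": -0.003,"z": 0.003,"wx": 0,"wy": 0,"wz": 0,"hand": 1},
])

```text
time: 49.4
tcp_pos: [0.6094, -0.125, 0.0261]
tcp_rot: [2.162, 2.278, 0.002]
force: [-0.3, -0.7, 4.9]
grip_width: 0.0238
```

Call:
move_arm([
  {"x": 0,"y": 0,"z": -0.03,"wx": 0,"wy": 0,"wz": 0,"hand": 1},
  {"x": 0,"y": 0,"z": -0.08,"wx": 0,"wy": 0,"wz": 0,"hand": 1},
  {"x": 0,"y": 0,"z": -0.15,"wx": 0,"wy": 0,"wz": 0,"hand": 1},
  {"x": 0,"y": 0,"z": -0.3,"wx": 0,"wy": 0,"wz": 0,"hand": 1},
  {"x": 0,"y": 0,"z": -0.5,"wx": 0,"wy": 0,"wz": 0,"hand": 1},
  {"x": 0,"y": 0,"z": -0.75,"wx": 0,"wy": 0,"wz": 0,"hand": 1},
  {"x": 0,"y": 0,"z": -1,"wx": 0,"wy": 0,"wz": 0,"hand": 1},
  {"x": 0,"y": 0,"z": -1,"wx": 0,"wy": 0,"wz": 0,"hand": 1},
])

```text
time: 50.2
tcp_pos: [0.6116, -0.1252, 0.1307]
tcp_rot: [2.158, 2.275, 0.009]
force: [-0.2, -0.2, -0.0]
grip_width: 0.0242
```

```bash
python3 -c "
from h import *
W,im=snap('wrist','w40')
plan([.5276,.1182,.13],-1.487)
cv2.imwrite('pics/w40c.png',im[100:400,160:560])"
```

```text
t 50.25 tcp [ 0.6105 -0.125   0.1286] F [ 0.2  0.7 -2.2] gw 0.0238
 xyz [ 2.472 -0.7   -0.018] w [ 0.0018 -0.     -0.01  ]
```

View pics/w40c.png

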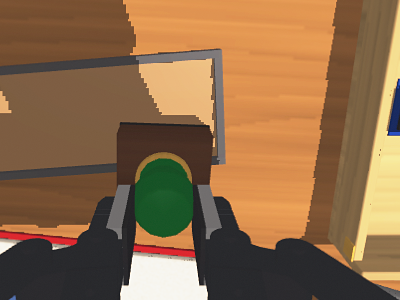

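Call:
move_arm([
  {"x": 0.1,"y": -0.2,"z": -0.25,"wx": 0.0015,"wy": 0,"wz": -0.01,"hand": 1},
  {"x": 0.4,"y": -0.4,"z": -0.25,"wx": 0.0015,"wy": 0,"wz": -0.01,"hand": 1},
  {"x": 0.7,"y": -0.6,"z": -0.25,"wx": 0.0015,"wy": 0,"wz": -0.01,"hand": 1},
  {"x": 1,"y": -0.7,"z": -0.25,"wx": 0.0015,"wy": 0,"wz": -0.01,"hand": 1},
])

```text
time: 50.65
tcp_pos: [0.533, -0.0283, 0.1527]
tcp_rot: [-2.127, -2.311, -0.0]
force: [0.3, 0.8, -1.5]
grip_width: 0.0238
```

Call:
move_arm([
  {"x": 0.4,"y": 0,"z": 0,"wx": 0,"wy": 0,"wz": 0,"hand": 1},
  {"x": 0.8,"y": 0,"z": 0,"wx": 0,"wy": 0,"wz": 0,"hand": 1},
  {"x": 1,"y": 0,"z": 0,"wx": 0,"wy": 0,"wz": 0,"hand": 1},
])

```text
time: 50.95
tcp_pos: [0.5238, 0.0736, 0.1524]
tcp_rot: [-2.125, -2.312, 0.0]
force: [1.0, -0.3, -0.6]
grip_width: 0.0239
```

```bash
python3 -c "
from h import *
plan([.5276,.1182,.06],-1.487)"
```

```text
t 50.95 tcp [0.5238 0.0736 0.1524] F [ 1.  -0.3 -0.6] gw 0.0239
 xyz [0.44  0.076 0.924] w [-0.0002 -0.0002  0.0001]
```

Call:
move_arm([
  {"x": 0.3,"y": 0.05,"z": 0,"wx": 0,"wy": 0,"wz": 0,"hand": 1},
  {"x": 0.44,"y": 0.07,"z": 0,"wx": 0,"wy": 0,"wz": 0,"hand": 1},
  {"x": 0.44,"y": 0.07,"z": 0.3,"wx": 0,"wy": 0,"wz": 0,"hand": 1},
  {"x": 0.44,"y": 0.07,"z": 0.6,"wx": 0,"wy": 0,"wz": 0,"hand": 1},
  {"x": 0.44,"y": 0.07,"z": 0.9,"wx": 0,"wy": 0,"wz": 0,"hand": 1},
  {"x": 0.44,"y": 0.07,"z": 1,"wx": 0,"wy": 0,"wz": 0,"hand": 1},
  {"x": 0.44,"y": 0.07,"z": 1,"wx": 0,"wy": 0,"wz": 0,"hand": 1},
])

```text
time: 51.65
tcp_pos: [0.5259, 0.1172, 0.0509]
tcp_rot: [-2.125, -2.311, 0.006]
force: [-0.5, 0.5, 1.1]
grip_width: 0.0238
```

```bash
python3 -c "
from h import *
plan([.5276,.1182,.0291],-1.487)
W,im=snap('wrist','w41')
cv2.imwrite('pics/w41c.png',cv2.resize(im[180:400,160:500],None,fx=2.3,fy=2.3))"
```

```text
t 51.65 tcp [0.5259 0.1172 0.0509] F [-0.5  0.5  1.1] gw 0.0238
 xyz [0.009 0.018 0.218] w [-0.0013  0.0004  0.    ]
```

View pics/w41c.png

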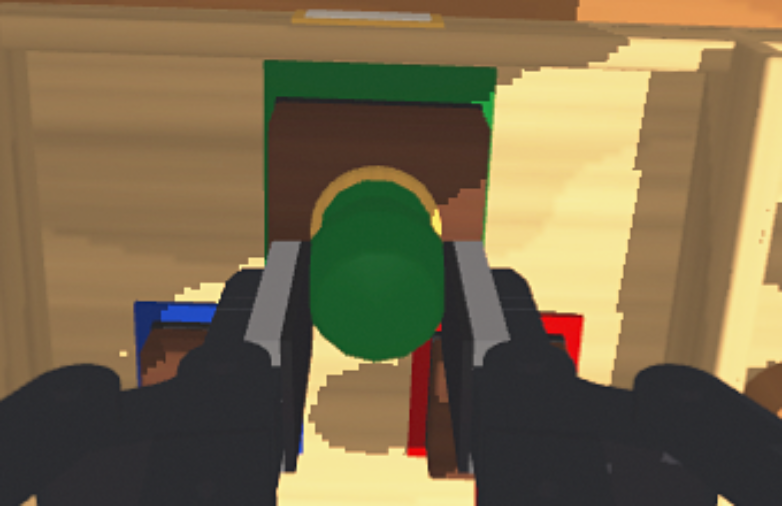

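Call:
move_arm([
  {"x": 0.009,"y": 0.01,"z": 0.05,"wx": -0.001,"wy": 0,"wz": 0,"hand": 1},
  {"x": 0.009,"y": 0.01,"z": 0.1,"wx": -0.001,"wy": 0,"wz": 0,"hand": 1},
  {"x": 0.009,"y": 0.01,"z": 0.15,"wx": -0.001,"wy": 0,"wz": 0,"hand": 1},
  {"x": 0.009,"y": 0.01,"z": 0.17,"wx": -0.001,"wy": 0,"wz": 0,"hand": 1},
  {"x": 0.009,"y": 0.01,"z": 0.18,"wx": -0.001,"wy": 0,"wz": 0,"hand": 1},
  {"x": 0.009,"y": 0.01,"z": 0.18,"wx": -0.001,"wy": 0,"wz": 0,"hand": 1},
])

```text
time: 52.3
tcp_pos: [0.5279, 0.1188, 0.0343]
tcp_rot: [2.125, 2.312, 0.001]
force: [-0.5, -0.6, -0.1]
grip_width: 0.0236
```

```bash
python3 - <<'E'
from h import *
plan([.5276,.1182,.0291],-1.487)
s=ctrl.sense()
W,im=snap('wrist','w42')
cv2.imwrite('pics/w42d.png',cv2.resize(im[190:310,255:395],None,fx=5,fy=5,interpolation=cv2.INTER_CUBIC))
c=lambda p:((p-np.array([254.5,189.5]))*5-.5).round(0)
x,y,z=s['tcp_pos'];q=[x,y,.052];und=z-.0191
print("base",[c(proj(W,w(q,(sx*.023,sy*.023,und)))).tolist() for sx,sy in((-1,-1),(-1,1),(1,-1),(1,1))])
q=[.5276,.1182,.052]
print("felt",[c(proj(W,w(q,(sx*.029,sy*.029,.01)))).tolist() for sx,sy in((-1,-1),(-1,1),(1,-1),(1,1))])
E
```

```text
t 52.3 tcp [0.5279 0.1188 0.0343] F [-0.5 -0.6 -0.1] gw 0.0236
 xyz [-0.005 -0.004  0.052] w [0.0004 0.0001 0.0001]
base [[119.0, 172.0], [564.0, 185.0], [121.0, 575.0], [537.0, 587.0]]
felt [[62.0, 99.0], [614.0, 116.0], [69.0, 597.0], [577.0, 611.0]]
```

View pics/w42d.png

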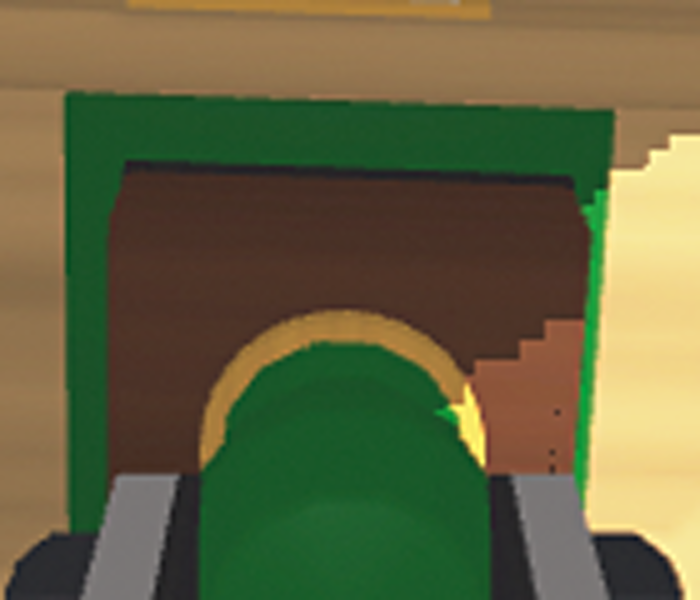

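Green's underside is about 1.3 mm too far toward +y. Correcting while lowering.

Call:
move_arm([
  {"x": -0.013,"y": 0.001,"z": 0.02,"wx": 0,"wy": 0,"wz": 0,"hand": 1},
  {"x": -0.013,"y": 0.001,"z": 0.035,"wx": 0,"wy": 0,"wz": 0,"hand": 1},
  {"x": -0.013,"y": 0.001,"z": 0.05,"wx": 0,"wy": 0,"wz": 0,"hand": 1},
  {"x": -0.013,"y": 0.001,"z": 0.05,"wx": 0,"wy": 0,"wz": 0,"hand": 1},
])

```text
time: 52.75
tcp_pos: [0.5282, 0.1174, 0.0293]
tcp_rot: [2.125, 2.312, 0.001]
force: [0.1, 0.4, 0.5]
grip_width: 0.0241
```

Call:
move_arm([
  {"x": 0,"y": 0,"z": 0.012,"wx": 0,"wy": 0,"wz": 0,"hand": 1},
  {"x": 0,"y": 0,"z": 0.012,"wx": 0,"wy": 0,"wz": 0,"hand": 1},
])

```text
time: 52.95
tcp_pos: [0.5283, 0.1172, 0.0291]
tcp_rot: [2.124, 2.312, 0.001]
force: [-2.4, -1.6, 9.6]
grip_width: 0.0237
```

Call:
move_arm([
  {"x": 0,"y": 0,"z": 0,"wx": 0,"wy": 0,"wz": 0,"hand": 0.5},
  {"x": 0,"y": 0,"z": 0,"wx": 0,"wy": 0,"wz": 0,"hand": 0.2},
  {"x": 0,"y": 0,"z": 0,"wx": 0,"wy": 0,"wz": 0,"hand": -0.2},
  {"x": 0,"y": 0,"z": 0,"wx": 0,"wy": 0,"wz": 0,"hand": -0.2},
  {"x": 0,"y": 0,"z": -0.2,"wx": 0,"wy": 0,"wz": 0,"hand": -0.2},
  {"x": 0,"y": 0,"z": -0.5,"wx": 0,"wy": 0,"wz": 0,"hand": -0.2},
  {"x": 0,"y": 0,"z": -0.8,"wx": 0,"wy": 0,"wz": 0,"hand": -0.2},
  {"x": 0,"y": 0,"z": -1,"wx": 0,"wy": 0,"wz": 0,"hand": -0.2},
  {"x": 0,"y": 0,"z": -1,"wx": 0,"wy": 0,"wz": 0,"hand": -0.2},
])

```text
time: 53.85
tcp_pos: [0.53, 0.1181, 0.1322]
tcp_rot: [2.122, 2.311, 0.009]
force: [-0.3, 0.2, 0.7]
grip_width: 0.0508
```

Call:
move_arm([
  {"x": 0,"y": -0.1,"z": -0.3,"wx": 0,"wy": 0,"wz": 0,"hand": -0.2},
  {"x": 0,"y": -0.3,"z": -0.6,"wx": 0,"wy": 0,"wz": 0,"hand": -0.2},
  {"x": 0,"y": -0.4,"z": -1,"wx": 0,"wy": 0,"wz": 0,"hand": -0.2},
  {"x": 0,"y": -0.4,"z": -1,"wx": 0,"wy": 0,"wz": 0,"hand": -0.2},
  {"x": 0,"y": -0.4,"z": -1,"wx": 0,"wy": 0,"wz": 0,"hand": -0.2},
  {"x": 0,"y": -0.4,"z": -1,"wx": 0,"wy": 0,"wz": 0,"hand": -0.2},
])

```text
time: 54.45
tcp_pos: [0.4889, 0.1144, 0.2307]
tcp_rot: [2.123, 2.312, 0.007]
force: [-0.0, 0.1, -0.4]
grip_width: 0.0511
```

```bash
python3 - <<'E'
from h import *
s=ctrl.sense();print(s['tcp_pos'],s['time'],s['dq'].round(3),s['grip_width'],s['force'])
W,im=snap('wrist','w43'); cv2.imwrite('pics/w43.png',im)
W,im=snap('scene','s43')
W,im=snap('side','d43')
E
```

```text
[0.48892828 0.11438819 0.23072727] 54.45 [-0.002  0.014 -0.004  0.004 -0.002  0.002] 0.05108646292348196 [-0.01583285  0.0946444  -0.3687662 ]
```

View pics/w43.png

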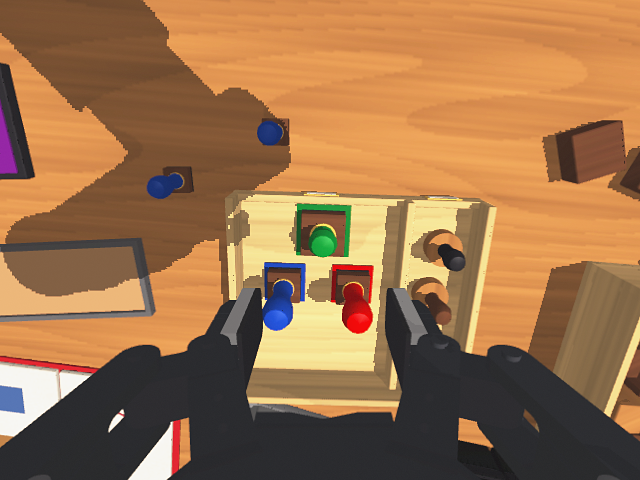

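View pics/s43.png

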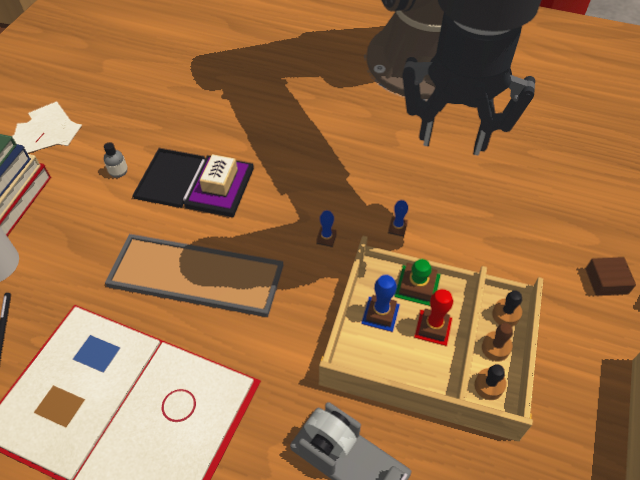

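View pics/d43.png

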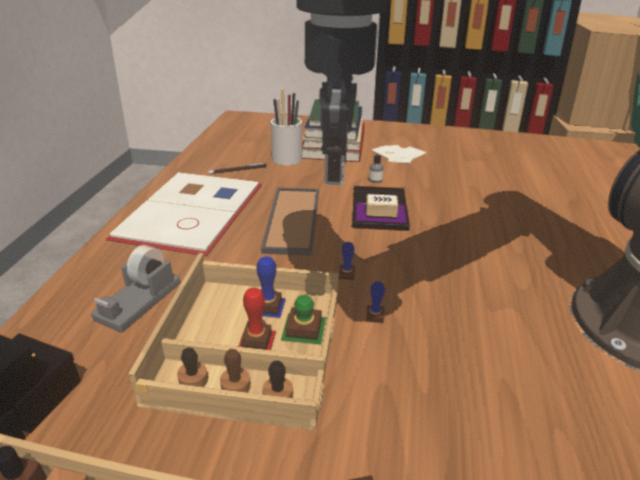

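```bash
python3 -c "
import cv2
im=cv2.imread('pics/w43.png')
cv2.imwrite('pics/w43c.png',cv2.resize(im[195:335,250:390],None,fx=4.2,fy=4.2,interpolation=cv2.INTER_CUBIC))"
```

```text
(no output)
```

View pics/w43c.png

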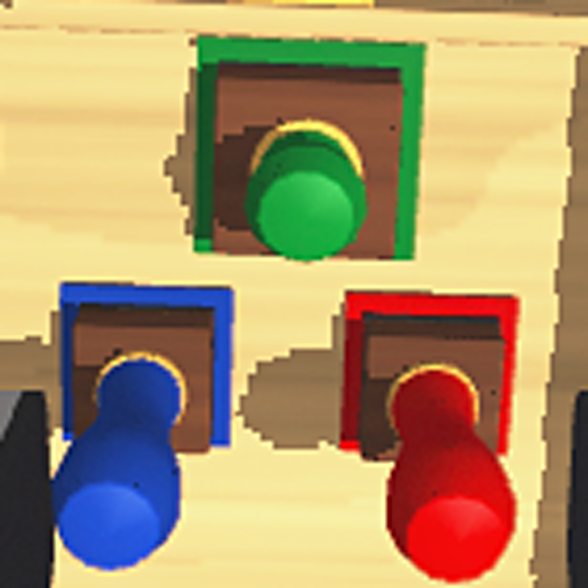

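All three stand upright with even felt margins, the block lies on the ink, and the gripper is clear. Handing in.

```bash
python3 -c "
from workcell import ctrl
print(ctrl.hand_in())"
```

```text
the job is handed in; nothing more can be done
None
```

The job is done and handed in at about 54.6 s of the 128 s allowed.

**What I did:**
- I stood blue, red and then green on the side tray.
- I set the picture block picture side up on the ink pad, with its long side along the pad's.
- I put blue and red back on their felts, and green last.
- I let go of everything and raised the gripper clear.

**Last checks:**
- **Block:** within about 1.3 mm and 0.1° of the ink centre, measured just after release. The last pictures still show it on the ink.
- **Stamps:** all three stand upright with even felt margins in the final wrist picture; I estimate they are within about 1 mm of centre. The two small blue look-alikes and the three seals were not touched.
- **Forces:** the highest reading I saw was about 10 N, when setting green down.

**What disagreed:**
- **First grips:** on blue and green they were too high on the knob. I reopened and gripped lower before lifting; nothing slipped or tipped.
- **Finger opening:** it read about 3 mm less than the given size on the tall stamps and the block, and about 4 mm less on green.
- **Pad angle:** the first fit from the fixed cameras gave 0.13 rad and the wrist camera 0.10 rad. I used the wrist value, and a later close view confirmed it.

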